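Pack lacquered pots into the carrier and close its hold-down bar

TASK

Swing the carrier's hold-down bar right back and put every stray finial that stands in the sockets into the yellow basket. Then set every lacquered pot that is there upright in a socket of its own, turned so that the flat of its foot matches the socket's flat, and make sure that each sits fully down while the bar is still open. Last, close the bar completely over them and let go; leave the other goods on the counter where they are.

Things in the scene. Friction and masses are not known exactly. Their poses are not given: they have to be found in the camera images.
- bar (a joint): angle of the carrier's hinged hold-down bar (green rail, brass pull rod): 0 = closed, level over the sockets; grows as the front lifts and swings back, away from the robot; 1.57 upright, stop at 2.2. It stays where it is left (stiff hinge; 3 to 6 N at the rod moves it). Closed, the rail lies 1.5 mm above the tops of seated pots; a pot standing proud stops it at 0.1 or more.
- bar_handle (a point): centre of the bar's brass pull rod: 10 mm thick, 100 mm long, parallel to the hinge, 134 mm from its axis; 84 mm free between its brackets, 38 mm gap between rod and green rail, so it can be pinched from above and turns between the fingers as it follows the arc. y axis along the rod.
- bar_hinge (a point): middle of the bar on its hinge axis (the carrier's y), 76 mm above the counter. At bar angle t the rod lies from here, in the carrier's axes, at x = -134 cos t mm, z = +134 sin t mm. With the bar at 2 rad or more there is room above all sockets.
- basket_in (a point): centre of the inner floor (4 mm above the counter) of the low round yellow basket for finials; inside 88 mm wide at the floor and 108 mm at the rim, rim 35 mm above the counter; it does not move.
- socket1 (a point): socket 1 of 4, in a row along y (78 mm pitch) in the pale wooden carrier block (84 x 370 x 20 mm, fixed): centre of its floor, 8 mm above the counter, 12 mm deep. D-shaped: 48 mm circle with a flat 17.2 mm from the centre on the carrier's own -x side (gold line on the block). Axes are the carrier's: x points to the hinge, 75 mm away.
- socket2 (a point): socket 2 of 4, in a row along y (78 mm pitch) in the pale wooden carrier block (84 x 370 x 20 mm, fixed): centre of its floor, 8 mm above the counter, 12 mm deep. D-shaped: 48 mm circle with a flat 17.2 mm from the centre on the carrier's own -x side (gold line on the block). Axes are the carrier's: x points to the hinge, 75 mm away.
- socket3 (a point): socket 3 of 4, in a row along y (78 mm pitch) in the pale wooden carrier block (84 x 370 x 20 mm, fixed): centre of its floor, 8 mm above the counter, 12 mm deep. D-shaped: 48 mm circle with a flat 17.2 mm from the centre on the carrier's own -x side (gold line on the block). Axes are the carrier's: x points to the hinge, 75 mm away.
- socket4 (a point): socket 4 of 4, in a row along y (78 mm pitch) in the pale wooden carrier block (84 x 370 x 20 mm, fixed): centre of its floor, 8 mm above the counter, 12 mm deep. D-shaped: 48 mm circle with a flat 17.2 mm from the centre on the carrier's own -x side (gold line on the block). Axes are the carrier's: x points to the hinge, 75 mm away.
- P1_mid (a point): lacquered pot, red body, dark maroon foot, 62 mm tall, 0.24 kg, most of it in the weighted foot; may be absent; its centre, 31 mm above the underside, z up. Upper 46 mm a 34 mm round cylinder (grip it). Foot 16 mm high, D-shaped: 44 mm circle, flat 15 mm from the axis on the pot's own -x side (white stripe), 3 mm chamfer. Fully seated, this point is 31 mm above the socket's floor; flat not matching, 12 mm higher.
- P2_mid (a point): lacquered pot, yellow body, red foot, 62 mm tall, 0.24 kg, most of it in the weighted foot; may be absent; its centre, 31 mm above the underside, z up. Upper 46 mm a 34 mm round cylinder (grip it). Foot 16 mm high, D-shaped: 44 mm circle, flat 15 mm from the axis on the pot's own -x side (white stripe), 3 mm chamfer. Fully seated, this point is 31 mm above the socket's floor; flat not matching, 12 mm higher.
- P3_mid (a point): lacquered pot, blue body, yellow foot, 62 mm tall, 0.24 kg, most of it in the weighted foot; may be absent; its centre, 31 mm above the underside, z up. Upper 46 mm a 34 mm round cylinder (grip it). Foot 16 mm high, D-shaped: 44 mm circle, flat 15 mm from the axis on the pot's own -x side (white stripe), 3 mm chamfer. Fully seated, this point is 31 mm above the socket's floor; flat not matching, 12 mm higher.
- P4_mid (a point): lacquered pot, green body, dark maroon foot, 62 mm tall, 0.24 kg, most of it in the weighted foot; may be absent; its centre, 31 mm above the underside, z up. Upper 46 mm a 34 mm round cylinder (grip it). Foot 16 mm high, D-shaped: 44 mm circle, flat 15 mm from the axis on the pot's own -x side (white stripe), 3 mm chamfer. Fully seated, this point is 31 mm above the socket's floor; flat not matching, 12 mm higher.
- F1_mid (a point): stray orange turned finial (spindle 18 mm thick, 46 mm tall, 35 g), may be absent; starts upright in socket 1, sticking out 34 mm above the block; this point is its centre, half-way up, z along it.
- F2_mid (a point): stray orange turned finial (spindle 18 mm thick, 46 mm tall, 35 g), may be absent; starts upright in socket 2, sticking out 34 mm above the block; this point is its centre, half-way up, z along it.
- F3_mid (a point): stray orange turned finial (spindle 18 mm thick, 46 mm tall, 35 g), may be absent; starts upright in socket 3, sticking out 34 mm above the block; this point is its centre, half-way up, z along it.
- F4_mid (a point): stray orange turned finial (spindle 18 mm thick, 46 mm tall, 35 g), may be absent; starts upright in socket 4, sticking out 34 mm above the block; this point is its centre, half-way up, z along it.
- urn_a: red and gold urn, a bystander, 60 mm wide, 104 mm tall; origin at its underside; leave it where it is
- urn_b: yellow and red urn, a bystander, 60 mm wide, 104 mm tall; origin at its underside; leave it where it is
- bangles: stack of bangles, a bystander, 66 mm wide, 30 mm tall; origin at its underside; leave it where it is
- gift_box: maroon gift box, a bystander, 70 x 100 x 35 mm; origin at its underside; leave it where it is
- fan: palm-leaf hand fan lying flat, a bystander, 270 mm long; origin at its underside; leave it where it is
Things that resemble listed ones, but are neither listed nor needed, are in the scene too. What is shaped like the part that bears basket_in but brown is not meant.

How it is judged:
On the way, in this order (a step that is already met when the one before it is completed fails the run):
1. the hold-down bar is swung back (value of joint bar above 1.7 rad), for 0.2 s.
2. with the bar still open, every finial is in the basket and every pot sits fully down in a socket (value of joint bar above 1.2 rad and horizontal distance between each of F1_mid, F2_mid, F3_mid, F4_mid and basket_in below 0.055 m and z of each of F1_mid, F2_mid, F3_mid, F4_mid in the frame of basket_in below 0.045 m and angle between each of P1_mid, P2_mid, P3_mid, P4_mid's own z axis and vertical below 0.08 rad and ((horizontal distance between P1_mid and socket1 below 0.006 m and z of P1_mid in the frame of socket1 below 0.034 m) or (horizontal distance between P1_mid and socket2 below 0.006 m and z of P1_mid in the frame of socket2 below 0.034 m) or (horizontal distance between P1_mid and socket3 below 0.006 m and z of P1_mid in the frame of socket3 below 0.034 m) or (horizontal distance between P1_mid and socket4 below 0.006 m and z of P1_mid in the frame of socket4 below 0.034 m)) and ((horizontal distance between P2_mid and socket1 below 0.006 m and z of P2_mid in the frame of socket1 below 0.034 m) or (horizontal distance between P2_mid and socket2 below 0.006 m and z of P2_mid in the frame of socket2 below 0.034 m) or (horizontal distance between P2_mid and socket3 below 0.006 m and z of P2_mid in the frame of socket3 below 0.034 m) or (horizontal distance between P2_mid and socket4 below 0.006 m and z of P2_mid in the frame of socket4 below 0.034 m)) and ((horizontal distance between P3_mid and socket1 below 0.006 m and z of P3_mid in the frame of socket1 below 0.034 m) or (horizontal distance between P3_mid and socket2 below 0.006 m and z of P3_mid in the frame of socket2 below 0.034 m) or (horizontal distance between P3_mid and socket3 below 0.006 m and z of P3_mid in the frame of socket3 below 0.034 m) or (horizontal distance between P3_mid and socket4 below 0.006 m and z of P3_mid in the frame of socket4 below 0.034 m)) and ((horizontal distance between P4_mid and socket1 below 0.006 m and z of P4_mid in the frame of socket1 below 0.034 m) or (horizontal distance between P4_mid and socket2 below 0.006 m and z of P4_mid in the frame of socket2 below 0.034 m) or (horizontal distance between P4_mid and socket3 below 0.006 m and z of P4_mid in the frame of socket3 below 0.034 m) or (horizontal distance between P4_mid and socket4 below 0.006 m and z of P4_mid in the frame of socket4 below 0.034 m))), for 0.3 s.
At the end, for the whole second after the job is handed in: The bar is closed (below 0.06 rad), every pot present is upright in a socket of its own, within 6 mm of its centre and within 3 mm of the fully-down height, every finial present lies in the yellow basket; all this stays so after letting go (value of joint bar below 0.06 rad and angle between each of P1_mid, P2_mid, P3_mid, P4_mid's own z axis and vertical below 0.08 rad and ((horizontal distance between P1_mid and socket1 below 0.006 m and z of P1_mid in the frame of socket1 below 0.034 m) or (horizontal distance between P1_mid and socket2 below 0.006 m and z of P1_mid in the frame of socket2 below 0.034 m) or (horizontal distance between P1_mid and socket3 below 0.006 m and z of P1_mid in the frame of socket3 below 0.034 m) or (horizontal distance between P1_mid and socket4 below 0.006 m and z of P1_mid in the frame of socket4 below 0.034 m)) and ((horizontal distance between P2_mid and socket1 below 0.006 m and z of P2_mid in the frame of socket1 below 0.034 m) or (horizontal distance between P2_mid and socket2 below 0.006 m and z of P2_mid in the frame of socket2 below 0.034 m) or (horizontal distance between P2_mid and socket3 below 0.006 m and z of P2_mid in the frame of socket3 below 0.034 m) or (horizontal distance between P2_mid and socket4 below 0.006 m and z of P2_mid in the frame of socket4 below 0.034 m)) and ((horizontal distance between P3_mid and socket1 below 0.006 m and z of P3_mid in the frame of socket1 below 0.034 m) or (horizontal distance between P3_mid and socket2 below 0.006 m and z of P3_mid in the frame of socket2 below 0.034 m) or (horizontal distance between P3_mid and socket3 below 0.006 m and z of P3_mid in the frame of socket3 below 0.034 m) or (horizontal distance between P3_mid and socket4 below 0.006 m and z of P3_mid in the frame of socket4 below 0.034 m)) and ((horizontal distance between P4_mid and socket1 below 0.006 m and z of P4_mid in the frame of socket1 below 0.034 m) or (horizontal distance between P4_mid and socket2 below 0.006 m and z of P4_mid in the frame of socket2 below 0.034 m) or (horizontal distance between P4_mid and socket3 below 0.006 m and z of P4_mid in the frame of socket3 below 0.034 m) or (horizontal distance between P4_mid and socket4 below 0.006 m and z of P4_mid in the frame of socket4 below 0.034 m)) and horizontal distance between each of F1_mid, F2_mid, F3_mid, F4_mid and basket_in below 0.055 m and z of each of F1_mid, F2_mid, F3_mid, F4_mid in the frame of basket_in below 0.045 m); the robot touches nothing.
It fails at once if an urn, the bangles, the gift box or the fan is shifted by more than 30 mm (distance of any of urn_a, urn_b, bangles, gift_box, fan from where it was at the start of the episode above 0.03 m).
Of P1, P2, P3, P4 only 3 to 4 are there at a start; the rules pass over those that are not, and their reading is None.
Of F1, F2, F3, F4 only 2 to 3 are there at a start; the rules pass over those that are not, and their reading is None.
At some moment in a run one of P1, P2, P3, P4 may be knocked a few centimetres aside while the robot is not near it.
It also fails if it takes over 210 s, if anything falls off the work surface, if the arm or the gripper's body presses on something with over 40 N, if the wrist force passes 120 N, or if a joint passes its speed limit or range.

ROBOT

A 6-joint arm with a two-finger parallel gripper is mounted at the origin on the work surface. World frame = base frame: x ahead of the robot, y to its left, z up, the work surface at z = 0. Lengths are in m, angles in rad, forces in N, time in s.
With the tool pointing down it reaches from about 0.375 to 0.975 m from the base axis. Payload 3.8 kg.
Tool frame: the origin (TCP) lies midway between the tips of the shut fingers; the grasp point (between the pads) lies 19 mm behind it; z points along the fingers, y is the direction in which the jaws open and shut (so a half turn about z gives the same grasp; the last joint's range is limited). The gripper opens to 88 mm and grips with 3 to 60 N. Pads are 18 mm wide; open, the fingers measure 123 mm over their backs; the gripper's body (75 mm by 187 mm) begins 45 mm behind the grasp point.
Start: joints at [1.092, 0.264, 1.604, -0, 1.274, -0.037], TCP at [0.289, 0.61, 0.239] pointing down, gripper open.
Joint ranges: [-2.63, 2.63], [-0.94, 2.18], [0.31, 2.57], [-1.31, 4.45], [0, 2.66], [-2.55, 2.55]. Speed limits (rad/s): [2.57, 2.57, 3.14, 3.14, 3.14, 3.14].

INTERFACE

Orientations are given as a rotation vector (axis times angle).
In Python, from bench import telemetry, optics, job gives the robot as it stands.
- The arm moves only by the shell command python3 -m crank 'ROWS'. ROWS is JSON, a list of rows, each an object with "rotation": the turn, a rotation vector about the tool's x, y, z in rad, a list of three; "travel": the shift along the tool's x, y, z in cm, a list of three; "fingers": the opening in per cent of the stroke, from 0 (shut) to 100 (fully open). In form: [{"rotation": [wx, wy, wz], "travel": [x, y, z], "fingers": fingers}, ...]. A call has 1 to 12 rows; each row shifts and turns the pose as measured when the row begins, along the tool's axes as they then stand; what a row does not reach is not made up. A row lasts 1/12 s, in which the tool goes at most 41.7 mm and 7.16 degrees, less where a joint would pass 70% of its speed; a pose out of reach is approached as far as the arm can. A call is refused whole if a number of a shift passes 4.17 or a number of a turn 0.125, either way. A call with a gripper value outside its range is refused whole. The fingers move at their own pace and stop on an object; the grip force is fixed at half the most. Time passes only in rows, so rows that do not move let the fingers close. It gives the time, the measured TCP pose, the force and the opening at its end, in the units of the state.
- telemetry.sense(): the state, without advancing time (a new reading comes with each control period).
- optics.snapshot(name): name is "scene" or "side" or "wrist"; returns a dict with "color" (420x560x3 uint8, blue, green, red), "vfov" (degrees; the focal length in pixels is half the picture's height over the tangent of half this angle, whatever the lens; pixels are square), "cx", "cy" (the principal point, pixels), "dist_coeffs" ([k1, k2, p1, p2, k3] as OpenCV has them; the pictures are not rectified), "extrinsics" (4x4, takes a point from camera to world coordinates); the wrist camera has in their place "mount" (4x4, takes a point from camera to tool coordinates, whose origin is the TCP and whose axes are the flange's). Camera axes: x right, y up, looking along -z (the intrinsics and any distortion apply to the point x, -y, -z); pixel columns grow to the right and rows downward; lengths in m; the calibration is good to about 2 mm. A picture is of the moment at which its call begins: read the wrist's pose just before it. There is no depth.
- job.sign_off(): hands the job in, once; it reports no verdict.
Trained networks look in a picture, given as the dict that the camera call returned (one of the last four; its "shot" number tells which), for a name from the list of things; names that differ only in an ending like _2 or _b are one class to them, and where a whole thing is asked for, a point or a joint stands for the part that bears it (a point fixed in the world has none). Each returns a list of dicts, best first, with "confidence" (0 to 1); they miss things now and then, are a little off and sometimes report something else, mostly with a low value. They report only what shows in the picture. A call takes as long as a camera call. They do not tell look-alikes from the thing itself.
- optics.boxes_of(picture, target): "centre" ([column, row] in pixels, amid what is visible of it).
- optics.mark_of(picture, target): "centre" ([column, row] in pixels: a listed point, or the origin of a listed thing).
The state is a dict: "time": time; "qpos": joint angles; "qd": joint speeds; "tau": joint torques, N m; "tcp_pos": TCP position; "tcp_rot": TCP orientation; "force": force on the tool from outside, world axes, zero at the start; "torque": the same for the moment, N m; "finger_gap": opening from 0.0 (shut) to 1.0 (fully open).
Only numpy, scipy, OpenCV 4.12 (cv2) and the standard library are available. Lean on these libraries where they do the work, as an engineer would, in place of code of your own. Each camera call takes 0.05 s, during which the arm holds its last target.

## Working session

There is one attempt and no reset: what is moved stays moved. The work goes in short steps, Python scripts to look and compute and a shell command to move; the robot and the scene stay as the last step left them, time stands still between calls to the robot, and variables do not carry over. Pictures are saved under pics/ and viewed, and the job is handed in when it is done.

```bash
ls; mkdir -p pics
python3 - <<'E'
from bench import telemetry, optics
import cv2
print(telemetry.sense())
for n in ("scene","side","wrist"):
    p=optics.snapshot(n); cv2.imwrite(f"pics/{n}0.png",p["color"])
    print(n,{k:v for k,v in p.items() if k!="color"})
E
```

```text
pics
{'time': 0.0, 'qpos': array([ 1.09209106e+00,  2.64741488e-01,  1.60539028e+00,  5.33079924e-06,
        1.27370099e+00, -3.69176098e-02]), 'qd': array([-0.00057673, -0.00032823, -0.00116359, -0.00069253,  0.00151831,
        0.00124401]), 'tau': array([ 1.08341414e-03, -5.02124047e+01, -3.56874955e+01,  7.29603460e-02,
        2.96020077e-02, -2.22480730e-04]), 'tcp_pos': array([0.28827813, 0.60954539, 0.23738708]), 'tcp_rot': array([-0.68820445, -3.06469382,  0.00339979]), 'force': array([-0.40919225,  0.07922394, -0.05976766]), 'torque': array([0.06182606, 0.03821   , 0.04541015]), 'finger_gap': 1.0027032490087582}
scene {'vfov': 51.46851689492052, 'cx': 284.56818706948536, 'cy': 207.58245439322886, 'dist_coeffs': array([-0.11404708,  0.        ,  0.        ,  0.        ,  0.        ]), 'extrinsics': array([[-0.43395909, -0.59929644,  0.67269851,  1.45947057],
       [ 0.90087773, -0.28041116,  0.33134408,  0.47512199],
       [-0.00994116,  0.74980888,  0.66157978,  0.9393101 ],
       [ 0.        ,  0.        ,  0.        ,  1.        ]]), 'shot': 1}
side {'vfov': 42.030719
[... 255 characters left out ...]
 , -0.54319568, -0.84160967],
       [ 0.02152482,  0.78610382,  0.61771957,  1.07971838],
       [ 0.        ,  0.        ,  0.        ,  1.        ]]), 'shot': 2}
wrist {'vfov': 58.69044554104711, 'cx': 278.36326155230296, 'cy': 214.6134952362017, 'dist_coeffs': array([-0.05777004,  0.        ,  0.        ,  0.        ,  0.        ]), 'mount': array([[-1.11879075e-03,  9.51146385e-01,  3.08738243e-01,
         7.91337411e-02],
       [ 9.99998734e-01,  1.41350155e-03, -7.30902519e-04,
         1.31246246e-04],
       [-1.13159727e-03,  3.08737035e-01, -9.51146762e-01,
        -1.45971478e-01],
       [ 0.00000000e+00,  0.00000000e+00,  0.00000000e+00,
         1.00000000e+00]]), 'shot': 3}
```

View pics/scene0.png

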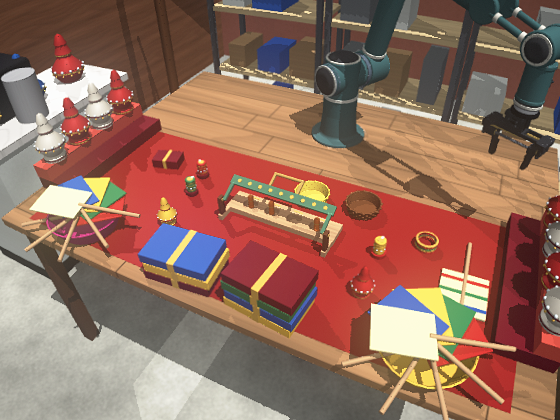

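View pics/side0.png

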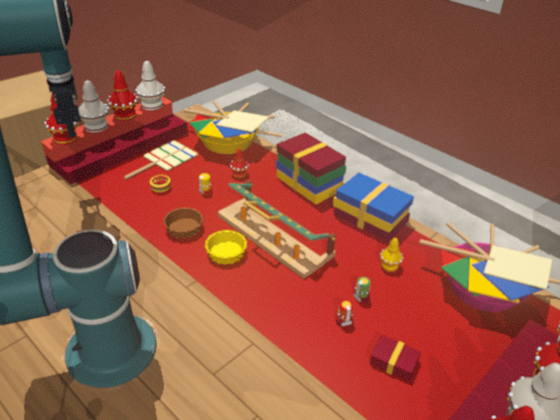

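View pics/wrist0.png

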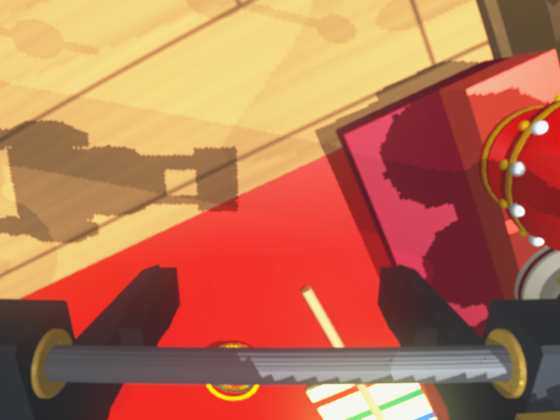

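```bash
cat > h.py <<'E'
import numpy as np, cv2
from scipy.spatial.transform import Rotation as R
from bench import telemetry, optics
def K(p):
    f=p["color"].shape[0]/2/np.tan(np.radians(p["vfov"])/2)
    return np.array([[f,0,p["cx"]],[0,f,p["cy"]],[0,0,1.]])
def snap(n):
    s=telemetry.sense(); p=optics.snapshot(n)
    if n=="wrist":
        T=np.eye(4);T[:3,:3]=R.from_rotvec(s["tcp_rot"]).as_matrix();T[:3,3]=s["tcp_pos"]
        p["E"]=T@p["mount"]
    else: p["E"]=p["extrinsics"]
    return p
def ray(p,uv):
    q=cv2.undistortPoints(np.array([[uv]],float),K(p),p["dist_coeffs"])[0,0]
    d=p["E"][:3,:3]@np.array([q[0],-q[1],-1.]); return p["E"][:3,3],d/np.linalg.norm(d)
def onz(p,uv,z):
    o,d=ray(p,uv); return o+d*(z-o[2])/d[2]
def proj(p,X):
    X=np.atleast_2d(X); c=(X-p["E"][:3,3])@p["E"][:3,:3]
    return cv2.projectPoints(c*[1,-1,-1],np.zeros(3),np.zeros(3),K(p),p["dist_coeffs"])[0][:,0]
def tri(a,ua,b,ub):
    o1,d1=ray(a,ua);o2,d2=ray(b,ub)
    t=np.linalg.lstsq(np.c_[d1,-d2],o2-o1,rcond=None)[0]
    return (o1+d1*t[0]+o2+d2*t[1])/2, np.linalg.norm(o1+d1*t[0]-o2-d2*t[1])
def pose():
    s=telemetry.sense();return s,R.from_rotvec(s["tcp_rot"]).as_matrix()
def goto(pos,rot=None,yaw=None):
    """print remaining travel (cm, tool axes) and rotvec in tool"""
    s,M=pose(); d=M.T@(np.array(pos)-s["tcp_pos"])*100
    out=[np.round(d,2)]
    if yaw is not None: # tool x axis direction yaw (pointing down)
        c,sn=np.cos(yaw),np.sin(yaw); rot=np.array([[c,sn,0],[sn,-c,0],[0,0,-1.]])
    if rot is not None: out.append(np.round(R.from_matrix(M.T@rot).as_rotvec(),3))
    print("travel cm",out[0],"rows",np.linalg.norm(d)/4.17,"rot",out[1:]); return out
E
python3 - <<'E'
from h import *
A=snap("scene");B=snap("side")
names=["P1_mid","P2_mid","P3_mid","P4_mid","F1_mid","urn_a","bangles","gift_box","fan","socket1","socket2","socket3","socket4","bar_handle","bar_hinge","basket_in"]
for n in names:
    for t,p in (("scene",A),("side",B)):
        print(n,t,[(np.round(r["centre"]).astype(int).tolist(),round(r["confidence"],2)) for r in optics.mark_of(p,n)[:5]])
cv2.imwrite("pics/a1.png",cv2.resize(A["color"][130:310,150:450],None,fx=2.6,fy=2.6,interpolation=2))
cv2.imwrite("pics/b1.png",cv2.resize(B["color"][130:390,120:440],None,fx=2.3,fy=2.3,interpolation=2))
E
```

```text
P1_mid scene [([201, 171], 0.71)]
P1_mid side [([347, 311], 0.68)]
P2_mid scene [([382, 247], 0.65)]
P2_mid side [([202, 185], 0.59)]
P3_mid scene [([190, 187], 0.53)]
P3_mid side []
P4_mid scene [([192, 181], 0.63), ([254, 201], 0.23)]
P4_mid side [([360, 289], 0.85)]
F1_mid scene [([251, 200], 0.62)]
F1_mid side [([294, 250], 0.63)]
urn_a scene [([169, 219], 0.91), ([362, 289], 0.72)]
urn_a side [([391, 265], 0.81), ([236, 174], 0.71)]
bangles scene [([428, 248], 0.84)]
bangles side [([161, 189], 0.5)]
gift_box scene [([166, 167], 0.91)]
gift_box side [([394, 360], 0.67), ([229, 249], 0.24)]
fan scene [([468, 262], 0.83)]
fan side [([142, 169], 0.86)]
socket1 scene [([316, 229], 0.94), ([255, 204], 0.81), ([273, 213], 0.79), ([295, 220], 0.78)]
socket1 side [([239, 218], 0.84), ([296, 256], 0.75), ([276, 246], 0.61), ([260, 234], 0.57)]
socket2 scene [([316, 229], 0.94), ([255, 204], 0.81), ([273, 213], 0.79), ([295, 220], 0.78)]
socket2 side [([239, 218], 0.84), ([296, 256], 0.75), ([276, 246], 0.61), ([260, 234], 0.57)]
socket3 scene [([316, 229], 0.94), ([255, 204], 0.81), ([273, 213], 0.79), ([295, 220], 0.78)]
socket3 side [([239, 218], 0.84), ([296, 256], 0.75), ([276, 246], 0.61), ([260, 234], 0.57)]
socket4 scene [([316, 229], 0.94), ([255, 204], 0.81), ([273, 213], 0.79), ([295, 220], 0.78)]
socket4 side [([239, 218], 0.84), ([296, 256], 0.75), ([276, 246], 0.61), ([260, 234], 0.57)]
bar_handle scene [([288, 175], 0.79)]
bar_handle side [([259, 210], 0.87), ([230, 252], 0.39), ([278, 241], 0.39)]
bar_hinge scene []
bar_hinge side [([293, 253], 0.32)]
basket_in scene [([310, 197], 0.69), ([363, 205], 0.61), ([294, 218], 0.61)]
basket_in side [([181, 226], 0.72), ([229, 251], 0.71), ([294, 256], 0.37)]
```

View pics/a1.png

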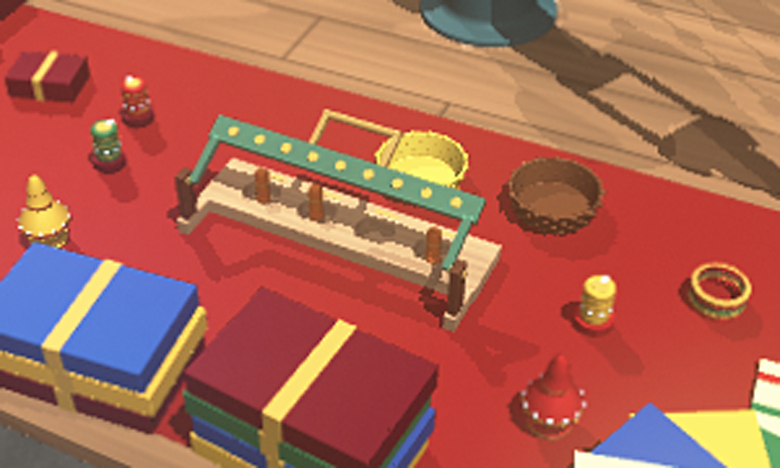

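View pics/b1.png

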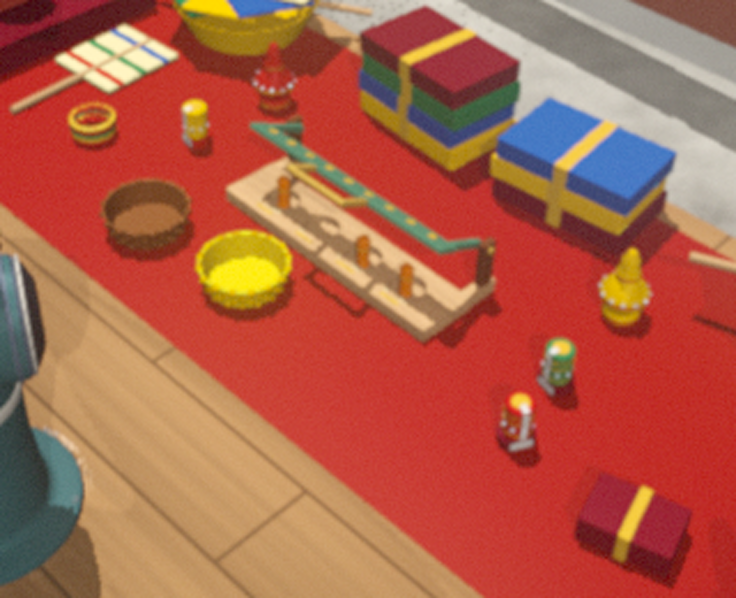

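Run:
```python
from h import *
A=snap("scene");B=snap("side")
def t(n,a,b): X,e=tri(A,a,B,b); print(n,np.round(X,3),"err",round(e,4))
t("P1",(201,171),(347,311));t("P2",(382,247),(202,185));t("P4",(192,181),(360,289))
t("handle",(288,175),(259,210))
t("basket",(310,197),(229,251));t("urnY",(169,219),(391,265));t("urnR",(362,289),(236,174));t("bang",(428,248),(161,189));t("gift",(166,167),(394,360));t("fan",(468,262),(142,169))
for a,b in zip([(316,229),(255,204),(273,213),(295,220)],[(239,218),(296,256),(276,246),(260,234)]): t("sock",a,b)
print("on z=.008 scene",[np.round(onz(A,a,.008),3) for a in [(316,229),(295,220),(273,213),(255,204)]])
print("on z=.008 side",[np.round(onz(B,a,.008),3) for a in [(239,218),(260,234),(276,246),(296,256)]])
print("pots z.031",[np.round(onz(p,a,.031),3) for p,a in ((A,(201,171)),(B,(347,311)),(A,(382,247)),(B,(202,185)),(A,(192,181)),(B,(360,289)))])
# block corners top z=.02 from crops
for n,p,pts in (("A",A,[(150+235/2.6,130+158/2.6),(150+502/2.6,130+245/2.6)]),("B",B,[(120+228/2.3,130+188/2.3),(120+425/2.3,130+330/2.3),(120+285/2.3,130+160/2.3)])):
    print(n,[np.round(onz(p,u,.02),3) for u in pts])
```

```text
P1 [ 0.481 -0.333  0.027] err 0.0011
P2 [0.566 0.347 0.025] err 0.0009
P4 [ 0.555 -0.317  0.04 ] err 0.0029
handle [0.507 0.018 0.139] err 0.0018
basket [0.428 0.061 0.007] err 0.0019
urnY [ 0.718 -0.302  0.008] err 0.0035
urnR [0.714 0.341 0.001] err 0.0063
bang [ 0.48   0.468 -0.009] err 0.0055
gift [ 0.473 -0.497 -0.011] err 0.0113
fan [0.495 0.59  0.002] err 0.0033
sock [0.554 0.144 0.007] err 0.0153
sock [ 0.546 -0.088  0.012] err 0.0115
sock [ 0.546 -0.016  0.002] err 0.0006
sock [0.548 0.059 0.002] err 0.0064
on z=.008 scene [array([0.561, 0.139, 0.008]), array([0.552, 0.064, 0.008]), array([ 0.552, -0.013,  0.008]), array([ 0.538, -0.086,  0.008])]
on z=.008 side [array([0.551, 0.151, 0.008]), array([0.545, 0.051, 0.008]), array([ 0.541, -0.02 ,  0.008]), array([ 0.552, -0.09 ,  0.008])]
pots z.031 [array([ 0.485, -0.33 ,  0.031]), array([ 0.477, -0.335,  0.031]), array([0.571, 0.347, 0.031]), array([0.561, 0.341, 0.031]), array([ 0.546, -0.326,  0.031]), array([ 0.561, -0.311,  0.031])]
A [array([ 0.511, -0.156,  0.02 ]), array([0.518, 0.21 , 0.02 ])]
B [array([0.518, 0.206, 0.02 ]), array([ 0.508, -0.163,  0.02 ]), array([0.616, 0.199, 0.02 ])]
```

```bash
r='{"rotation":[0,0,0.115],"travel":[0,0,-0.8],"fingers":27}'; python3 -m crank '[{"rotation":[0,0,0.115],"travel":[0,0,-0.8],"fingers":27},{"rotation":[0,0,0.115],"travel":[0,0,-0.8],"fingers":27},{"rotation":[0,0,0.115],"travel":[0,0,-0.8],"fingers":27},{"rotation":[0,0,0.115],"travel":[0,0,-0.8],"fingers":27},{"rotation":[0,0,0.115],"travel":[0,0,-0.8],"fingers":27},{"rotation":[0,0,0.115],"travel":[0,0,-0.8],"fingers":27},{"rotation":[0,0,0.115],"travel":[0,0,-0.8],"fingers":27},{"rotation":[0,0,0.115],"travel":[0,0,-0.8],"fingers":27},{"rotation":[0,0,0.115],"travel":[0,0,-0.8],"fingers":27},{"rotation":[0,0,0.115],"travel":[0,0,-0.8],"fingers":27}]'; python3 -c "
from h import *
goto([0.507,0.09,0.33],yaw=1.55)"
```

```text
time: 2.78
tcp_pos: [0.2877, 0.6086, 0.3183]
tcp_rot: [2.301, 2.135, -0.01]
force: [0.6, 0.0, -0.0]
finger_gap: 0.278
travel cm [-50.09  25.73  -0.92] rows 13.505549495920343 rot [array([-0.003,  0.006, -0.054])]
```

```bash
python3 -m crank '[{"rotation":[0,0,0],"travel":[-3.5,1.8,-0.1],"fingers":27},{"rotation":[0,0,0],"travel":[-3.5,1.8,-0.1],"fingers":27},{"rotation":[0,0,0],"travel":[-3.5,1.8,-0.1],"fingers":27},{"rotation":[0,0,0],"travel":[-3.5,1.8,-0.1],"fingers":27},{"rotation":[0,0,0],"travel":[-3.5,1.8,-0.1],"fingers":27},{"rotation":[0,0,0],"travel":[-3.5,1.8,-0.1],"fingers":27},{"rotation":[0,0,0],"travel":[-3.5,1.8,-0.1],"fingers":27},{"rotation":[0,0,0],"travel":[-3.5,1.8,-0.1],"fingers":27},{"rotation":[0,0,0],"travel":[-3.5,1.8,-0.1],"fingers":27},{"rotation":[0,0,0],"travel":[-3.5,1.8,0],"fingers":27},{"rotation":[0,0,0],"travel":[-3.5,1.8,0],"fingers":27},{"rotation":[0,0,0],"travel":[-3.5,1.8,0],"fingers":27}]';  python3 -m crank '[{"rotation":[0,0,-0.05],"travel":[-3.5,1.8,0],"fingers":27},{"rotation":[0,0,0],"travel":[-3.5,1.8,0],"fingers":27},{"rotation":[0,0,0],"travel":[0,0,0],"fingers":27},{"rotation":[0,0,0],"travel":[0,0,0],"fingers":27}]'
python3 -c "
from h import *
goto([0.507,0.09,0.33],yaw=1.55)
p=snap('wrist');cv2.imwrite('pics/w1.png',p['color'])
for n in ['socket1','bar_handle','bar_hinge','basket_in','F1_mid']:
  for r in optics.mark_of(p,n)[:5]:print(n,np.round(r['centre']),round(r['confidence'],2),np.round(onz(p,r['centre'],{'socket1':.008,'bar_handle':.139,'bar_hinge':.076,'basket_in':.004,'F1_mid':.031}[n]),3))
"
```

```text
time: 3.78
tcp_pos: [0.4741, 0.1637, 0.331]
tcp_rot: [2.294, 2.146, 0.007]
force: [-0.1, 1.5, 0.3]
finger_gap: 0.269
time: 4.12
tcp_pos: [0.5101, 0.0807, 0.3322]
tcp_rot: [2.245, 2.191, 0.009]
force: [-0.2, -0.5, 0.2]
finger_gap: 0.265
travel cm [ 0.92 -0.34  0.21] rows 0.24036657443723838 rot [array([ 0.007, -0.   , -0.003])]
socket1 [310. 236.] 0.93 [ 0.555 -0.023  0.008]
socket1 [311. 284.] 0.8 [ 0.555 -0.096  0.008]
socket1 [313. 175.] 0.71 [0.558 0.061 0.008]
socket1 [311. 116.] 0.65 [0.555 0.134 0.008]
bar_handle [278. 240.] 0.6 [0.511 0.025 0.139]
basket_in [183.  29.] 0.97 [0.407 0.238 0.004]
basket_in [212. 173.] 0.76 [0.428 0.067 0.004]
F1_mid [211. 173.] 0.64 [0.432 0.072 0.031]
F1_mid [311. 291.] 0.45 [ 0.554 -0.094  0.031]
```

View pics/w1.png

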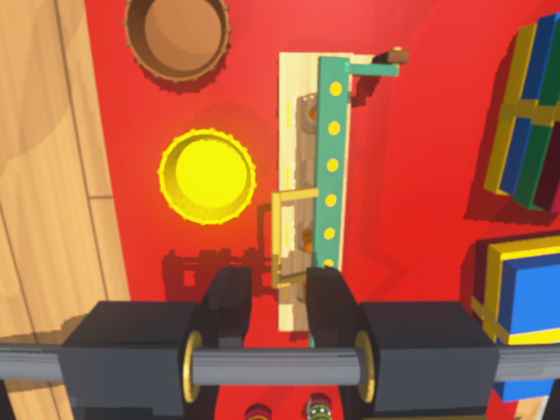

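```bash
python3 -c "
from h import *
goto([0.509,0.021,0.116],yaw=1.55)
p=snap('wrist')
for z in (.132,.139): print([np.round(onz(p,u,z),4) for u in ((277,193),(275,285),(276,240))])
A=snap('scene');B=snap('side')
for q in (A,B): print([(r['centre'],r['confidence']) for r in optics.mark_of(q,'bar_handle')[:2]])
print([np.round(proj(q,[[.509,.021,.132],[.509,.021,.139]])) for q in (A,B)])
"
```

```text
travel cm [-6.29 -0.08 21.6 ] rows 5.3959936107555775 rot [array([ 0.007, -0.   ,  0.003])]
[array([0.5105, 0.0736, 0.132 ]), array([ 0.5064, -0.0248,  0.132 ]), array([0.5085, 0.0254, 0.132 ])]
[array([0.5105, 0.0754, 0.139 ]), array([ 0.5065, -0.021 ,  0.139 ]), array([0.5086, 0.0282, 0.139 ])]
[([290.0, 176.1], 0.74)]
[([256.5, 207.7], 0.87), ([239.6, 220.6], 0.34)]
[array([[288., 177.],
       [288., 176.]]), array([[258., 211.],
       [258., 209.]])]
```

```bash
python3 -m crank '[{"rotation":[0,0,0.01],"travel":[-3,0,3],"fingers":27},{"rotation":[0,0,0],"travel":[-2.9,0,3],"fingers":27},{"rotation":[0,0,0],"travel":[0,0,3],"fingers":27},{"rotation":[0,0,0],"travel":[0,0,3],"fingers":27},{"rotation":[0,0,0],"travel":[0,0,2],"fingers":27},{"rotation":[0,0,0],"travel":[0,0,0],"fingers":27}]';python3 -c "
from h import *
goto([0.5085,0.024,0.117],yaw=1.545)
p=snap('wrist');cv2.imwrite('pics/w2.png',p['color'])"
```

```text
time: 5.17
tcp_pos: [0.5128, 0.0247, 0.1917]
tcp_rot: [2.239, 2.186, 0.022]
force: [-0.8, 0.4, 0.0]
finger_gap: 0.269
travel cm [-0.09 -0.57  7.46] rows 1.7953327128340768 rot [array([ 0.019, -0.001,  0.002])]
```

View pics/w2.png

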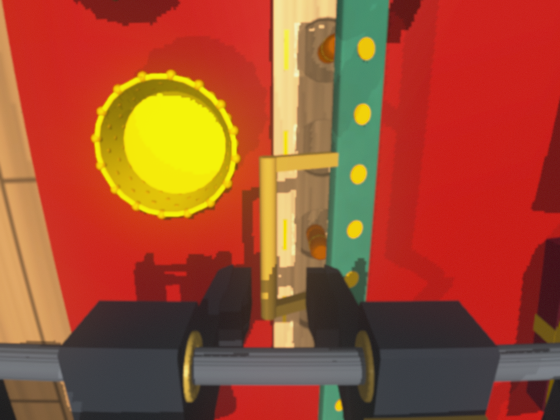

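```bash
python3 -c "
from h import *
p=snap('wrist')
for z in (.132,.139): print([np.round(onz(p,u,z),4) for u in ((267,160),(268,313))])
"
```

```text
[array([0.5107, 0.0698, 0.132 ]), array([ 0.508 , -0.0283,  0.132 ])]
[array([0.5108, 0.071 , 0.139 ]), array([ 0.5081, -0.0239,  0.139 ])]
```

```bash
python3 -m crank '[{"rotation":[0,0,0],"travel":[-0.3,-0.4,2.5],"fingers":27},{"rotation":[0.01,0,0],"travel":[0,0,2.5],"fingers":27},{"rotation":[0,0,0],"travel":[0,0,2.5],"fingers":27},{"rotation":[0,0,0],"travel":[0,0,0.4],"fingers":27},{"rotation":[0,0,0],"travel":[0,0,0],"fingers":27}]';python3 -c "
from h import *
goto([0.5093,0.021,0.113],yaw=1.55)
p=snap('wrist');cv2.imwrite('pics/w3.png',p['color'])
p=snap('side');cv2.imwrite('pics/s3.png',cv2.resize(p['color'][130:330,150:400],None,fx=3,fy=3))"
```

```text
time: 5.68
tcp_pos: [0.5234, 0.0235, 0.1284]
tcp_rot: [2.227, 2.181, 0.042]
force: [0.6, 0.1, 0.1]
finger_gap: 0.27
travel cm [-0.28 -1.46  1.49] rows 0.5043073228938522 rot [array([ 0.036, -0.002, -0.   ])]
```

View pics/w3.png

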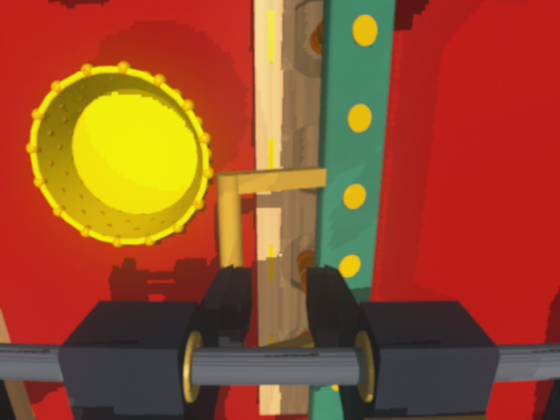

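View pics/s3.png

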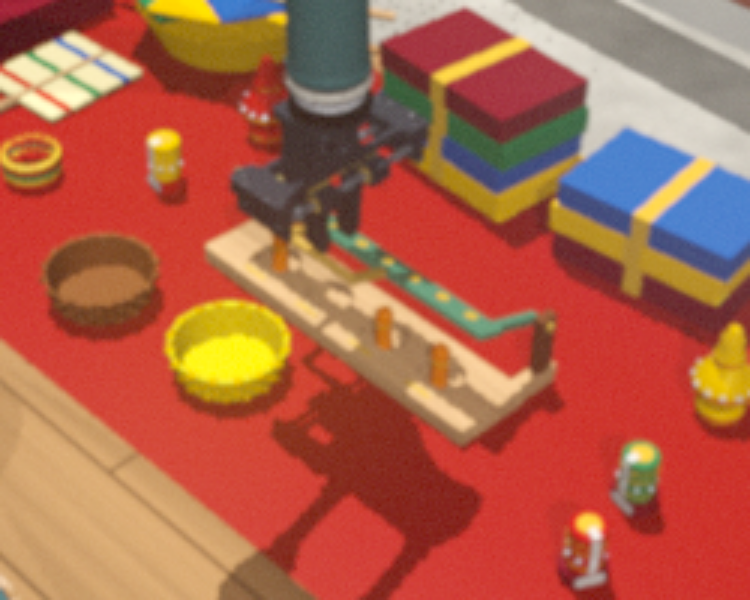

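```bash
python3 -m crank '[{"rotation":[0,0,0],"travel":[0,0,-2],"fingers":27},{"rotation":[0.036,0,0],"travel":[-0.3,-1.4,0],"fingers":27},{"rotation":[0,0,0],"travel":[0,0,0],"fingers":27}]';python3 -c "
from h import *
goto([0.5093,0.021,0.113],yaw=1.55)"
```

```text
time: 6.03
tcp_pos: [0.5117, 0.0211, 0.1551]
tcp_rot: [2.241, 2.196, 0.011]
force: [0.1, 0.1, 0.1]
finger_gap: 0.266
travel cm [-0.02 -0.27  4.21] rows 1.011209320426668 rot [array([ 0.008, -0.002,  0.001])]
```

```bash
python3 -m crank '[{"rotation":[0.008,0,0],"travel":[0,-0.3,0.3],"fingers":27},{"rotation":[0.008,0,0],"travel":[0,0,1.3],"fingers":27},{"rotation":[0.008,0,0],"travel":[0,0,1.3],"fingers":27},{"rotation":[0.008,0,0],"travel":[0,0,1.3],"fingers":27},{"rotation":[0,0,0],"travel":[0,0,0],"fingers":27}]';python3 -c "
from h import *
goto([0.5093,0.021,0.113],yaw=1.55)"
```

```text
time: 6.45
tcp_pos: [0.5135, 0.0216, 0.115]
tcp_rot: [-2.236, -2.191, 0.012]
force: [-0.4, 0.1, -0.0]
finger_gap: 0.267
travel cm [-0.07 -0.42  0.2 ] rows 0.11224326579756923 rot [array([-0.013, -0.003,  0.001])]
```

Adjust, then close.

```bash
python3 -m crank '[{"rotation":[-0.01,0,0],"travel":[0,-0.4,0.2],"fingers":27},{"rotation":[0,0,0],"travel":[0,0,0],"fingers":27},{"rotation":[0,0,0],"travel":[0,0,0],"fingers":10},{"rotation":[0,0,0],"travel":[0,0,0],"fingers":0},{"rotation":[0,0,0],"travel":[0,0,0],"fingers":0},{"rotation":[0,0,0],"travel":[0,0,0],"fingers":0}]';python3 -c "
from h import *
goto([0.5093,0.021,0.113],yaw=1.55)
print(telemetry.sense()['force'],telemetry.sense()['finger_gap'])
p=snap('wrist');cv2.imwrite('pics/w4.png',p['color'])"
```

```text
time: 6.95
tcp_pos: [0.5063, 0.0219, 0.109]
tcp_rot: [-2.237, -2.193, 0.008]
force: [-0.5, 0.3, -0.5]
finger_gap: 0.011
travel cm [-0.08  0.3  -0.4 ] rows 0.12202544811346822 rot [array([-0.01 , -0.003,  0.001])]
[-0.51722237  0.3339021  -0.50422132] 0.011138439951373442
```

View pics/w4.png

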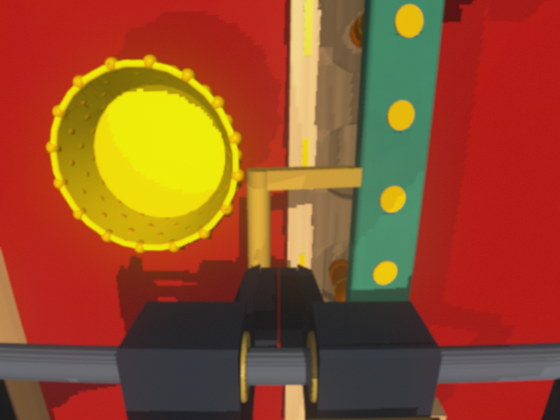

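```bash
python3 -c "
from h import *
p=snap('wrist')
for z in (.115,.125,.132,.139): print([np.round(onz(p,u,z),4) for u in ((257,172),(258,260),(279,260))])
q=snap('side');cv2.imwrite('pics/s4.png',cv2.resize(q['color'][180:280,200:320],None,fx=6,fy=6))
q=snap('scene');cv2.imwrite('pics/a4.png',cv2.resize(q['color'][130:250,210:350],None,fx=5,fy=5))"
```

```text
[array([0.5005, 0.0735, 0.115 ]), array([0.4995, 0.0369, 0.115 ]), array([0.5081, 0.0368, 0.115 ])]
[array([0.5012, 0.0755, 0.125 ]), array([0.5002, 0.0415, 0.125 ]), array([0.5083, 0.0414, 0.125 ])]
[array([0.5017, 0.0769, 0.132 ]), array([0.5008, 0.0447, 0.132 ]), array([0.5084, 0.0446, 0.132 ])]
[array([0.5022, 0.0783, 0.139 ]), array([0.5013, 0.0479, 0.139 ]), array([0.5085, 0.0478, 0.139 ])]
```

View pics/s4.png

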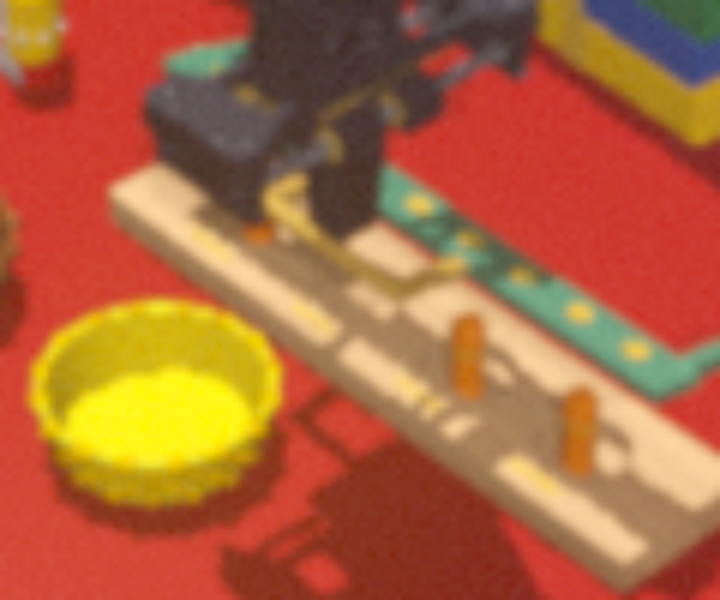

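View pics/a4.png

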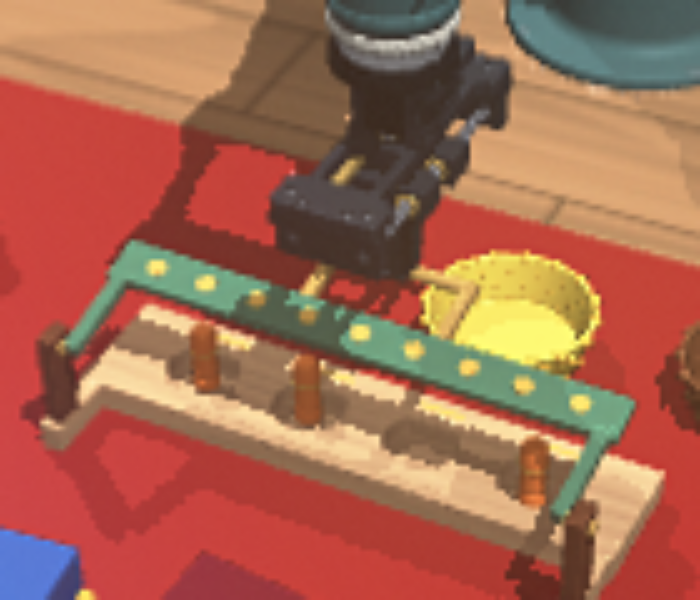

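```bash
python3 -c "
from h import *
A=snap('scene');B=snap('side')
print(tri(A,(304.5,187),B,(246,213)),tri(A,(274,186),B,(266.5,228)))
p=snap('wrist')
q=proj(p,[[.5,.071,.1],[.5,.071,.11],[.5,.071,.12]]);print(q)
"
python3 -m crank '[{"rotation":[0,0,0],"travel":[0,0,-3],"fingers":27},{"rotation":[0,0,0],"travel":[0,0,-3],"fingers":27},{"rotation":[0,0,0],"travel":[0,0,-3],"fingers":27},{"rotation":[-0.01,0,0],"travel":[0,0,0],"fingers":27},{"rotation":[0,0,0],"travel":[0,0,0],"fingers":27}]';python3 -c "
from h import *
goto([0.5,0.021,0.113],yaw=1.55)
p=snap('wrist');cv2.imwrite('pics/w5.png',p['color'])
np.save('E5.npy',p['E'])
A=snap('scene');B=snap('side')
cv2.imwrite('pics/s5.png',cv2.resize(B['color'][180:280,200:320],None,fx=6,fy=6))
cv2.imwrite('pics/a5.png',cv2.resize(A['color'][130:250,210:350],None,fx=5,fy=5))"
```

```text
(array([0.50121035, 0.06854794, 0.10397723]), np.float64(0.00648817605665225)) (array([ 0.51253297, -0.01886447,  0.09037584]), np.float64(0.015327283035871012))
[[258.55608882 171.01345113]
 [257.04365946 175.89822295]
 [255.32280495 181.45900684]]
time: 7.72
tcp_pos: [0.5055, 0.0216, 0.2003]
tcp_rot: [-2.24, -2.195, 0.003]
force: [-0.8, 0.4, -1.1]
finger_gap: 0.268
travel cm [-0.09 -0.51  8.74] rows 2.0988141166943524 rot [array([-0.005, -0.003,  0.001])]
```

View pics/w5.png

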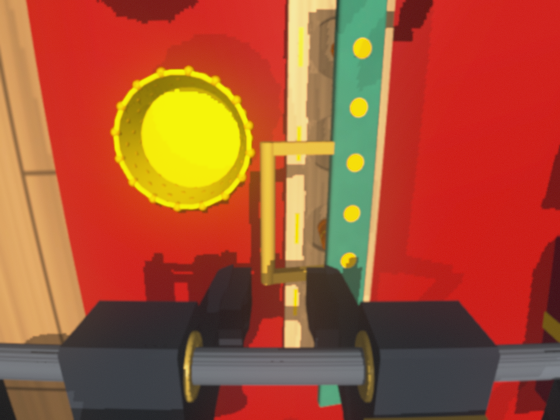

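View pics/s5.png

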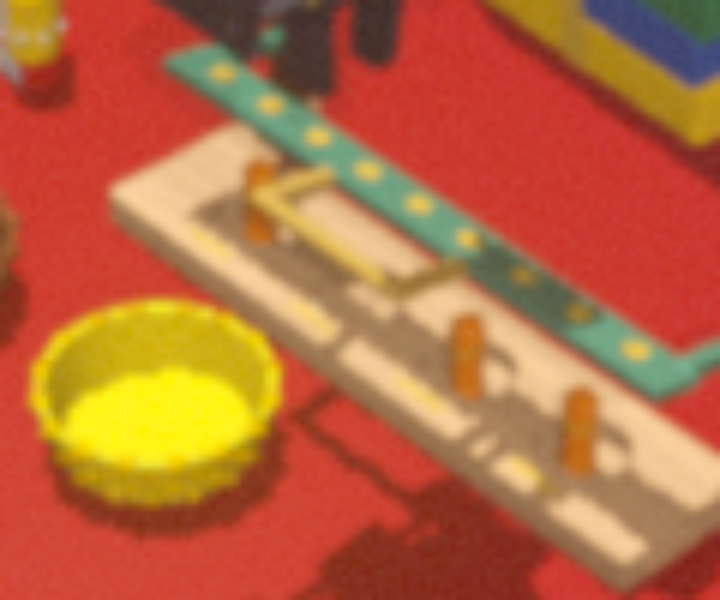

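View pics/a5.png

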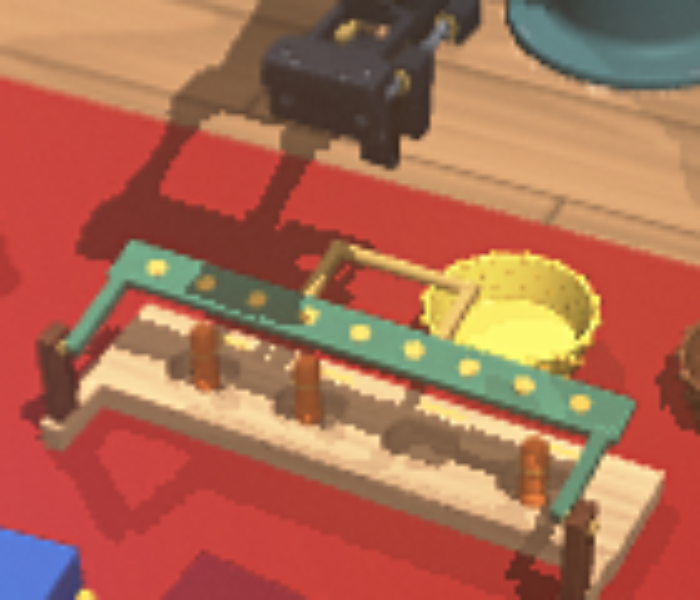

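```bash
python3 -c "
from h import *
A=snap('scene');B=snap('side');p=snap('wrist')
print(tri(A,(304.4,188.4),B,(243.7,212.5)),tri(A,(278.6,179.6),B,(265.8,228.3)))
for q,a,b in ((A,(304.4,188.4),(278.6,179.6)),(B,(243.7,212.5),(265.8,228.3))): print(tri(q,a,p,(267,147)),tri(q,b,p,(267.5,277)))
for z in (.1,.11,.12):print(z,onz(p,(267,147),z),onz(p,(267.5,277),z))
"
```

```text
(array([0.50138018, 0.07266646, 0.10166993]), np.float64(0.0018412559733853378)) (array([ 0.49696323, -0.01966496,  0.10164144]), np.float64(0.002092750252837175))
(array([0.49773465, 0.06946741, 0.09768464]), np.float64(0.0013471366088057691)) (array([ 0.49554383, -0.02119462,  0.10197085]), np.float64(0.004224635351576956))
(array([0.49808539, 0.06997539, 0.10541536]), np.float64(0.0004578008627289223)) (array([ 0.49564375, -0.02254178,  0.10383841]), np.float64(0.00019286644437238286))
0.1 [0.49803237 0.06912168 0.1       ] [ 0.49551955 -0.02457883  0.1       ]
0.11 [0.49845372 0.07042514 0.11      ] [ 0.49604385 -0.01943665  0.11      ]
0.12 [0.49887507 0.0717286  0.12      ] [ 0.49656815 -0.01429446  0.12      ]
```

```bash
python3 -m crank '[{"rotation":[0,0,0],"travel":[0.3,-0.7,1],"fingers":30},{"rotation":[0,0,0],"travel":[0,0,2.5],"fingers":30},{"rotation":[0,0,0],"travel":[0,0,2.5],"fingers":30},{"rotation":[0,0,0],"travel":[0,0,1],"fingers":30},{"rotation":[0,0,0],"travel":[0,0,0],"fingers":30},{"rotation":[0,0,0],"travel":[0,0,0],"fingers":30}]';python3 -c "
from h import *
goto([0.498,0.024,0.083],yaw=1.55)
p=snap('wrist');cv2.imwrite('pics/w6.png',p['color'])
print(onz(p,(258,180),.102), proj(p,[[.498,.06,.102]]))"
```

```text
time: 8.52
tcp_pos: [0.4941, 0.025, 0.1218]
tcp_rot: [-2.234, -2.189, 0.016]
force: [-0.9, 0.5, -0.1]
finger_gap: 0.3
travel cm [-0.1   0.45  3.87] rows 0.9345525053472136 rot [array([-0.017, -0.002,  0.   ])]
[0.48649187 0.06790575 0.102     ] [[283.66551914 196.4173033 ]]
```

View pics/w6.png

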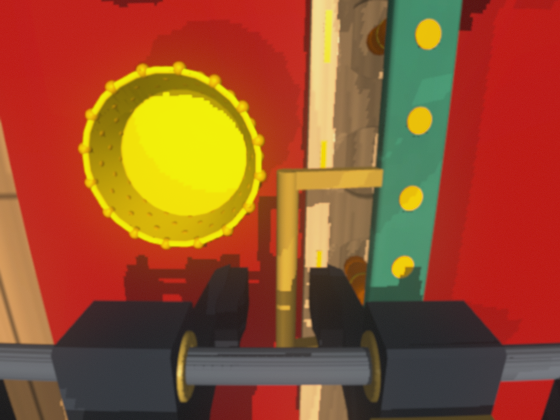

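```bash
python3 -m crank '[{"rotation":[-0.017,0,0],"travel":[-0.1,0.4,0],"fingers":30},{"rotation":[0,0,0],"travel":[0,0,1.3],"fingers":30},{"rotation":[0,0,0],"travel":[0,0,1.3],"fingers":30},{"rotation":[0,0,0],"travel":[0,0,1],"fingers":30},{"rotation":[0,0,0],"travel":[0,0,0],"fingers":30}]';python3 -c "
from h import *
goto([0.498,0.024,0.083],yaw=1.55)
p=snap('wrist');cv2.imwrite('pics/w7.png',p['color'])
print(proj(p,[[.498,.06,.102]]))"
```

```text
time: 8.98
tcp_pos: [0.5052, 0.0236, 0.0914]
tcp_rot: [2.237, 2.192, 0.021]
force: [-0.8, -0.3, 0.1]
finger_gap: 0.302
travel cm [ 0.02 -0.74  0.83] rows 0.2669559563333493 rot [array([ 0.016, -0.003,  0.   ])]
[[255.15220164 214.16997721]]
```

View pics/w7.png

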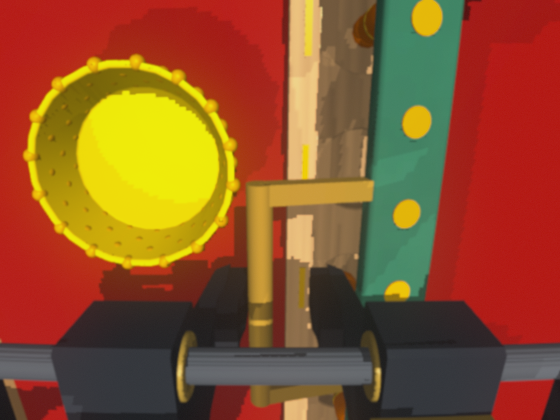

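```bash
python3 -m crank '[{"rotation":[0.01,0,0],"travel":[0,-0.6,0.8],"fingers":30},{"rotation":[0,0,0],"travel":[0,0,0],"fingers":30},{"rotation":[0,0,0],"travel":[0,0,0],"fingers":15},{"rotation":[0,0,0],"travel":[0,0,0],"fingers":0},{"rotation":[0,0,0],"travel":[0,0,0],"fingers":0},{"rotation":[0,0,0],"travel":[0,0,0],"fingers":0}]';python3 -c "
from h import *
goto([0.498,0.024,0.083],yaw=1.55)
p=snap('wrist');cv2.imwrite('pics/w8.png',p['color'])"
```

```text
time: 9.53
tcp_pos: [0.4974, 0.0238, 0.0852]
tcp_rot: [-2.244, -2.198, -0.005]
force: [5.1, -0.0, -2.6]
finger_gap: 0.097
travel cm [0.02 0.06 0.22] rows 0.05515683088637556 rot [array([ 0.002, -0.003,  0.   ])]
```

View pics/w8.png

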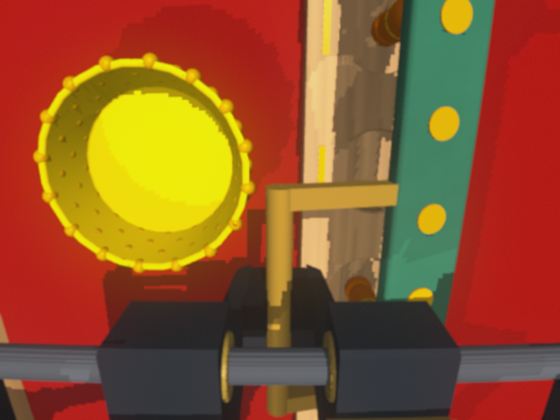

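```bash
python3 -m crank '[{"rotation":[0,0,0],"travel":[0,0.45,-1.6],"fingers":0},{"rotation":[0,0,0],"travel":[0,0.65,-1.55],"fingers":0},{"rotation":[0,0,0],"travel":[0,0.85,-1.45],"fingers":0},{"rotation":[0,0,0],"travel":[0,1.0,-1.3],"fingers":0},{"rotation":[0,0,0],"travel":[0,0,0],"fingers":0}]';cat > arc.py <<'E'
from h import *
import sys
s,M=pose(); g=s["tcp_pos"]-M[:,2]*.019
h=np.array([.6295,.076]); v=np.array([h[0]-g[0],g[2]-h[1]])
t=np.arctan2(v[1],v[0]);print("t",t,"r",np.hypot(*v),"gap",s["finger_gap"],"F",np.round(s["force"],1),"tool tilt",np.round(M[:,2],3))
d=float(sys.argv[1])
for k in range(1,9):
    a=t+d*(k-1);b=a+d; P=lambda t:np.array([h[0]-.134*np.cos(t),g[1],h[1]+.134*np.sin(t)])
    w=P(b)-(P(a) if k>1 else g); print(round(b,2),np.round(M.T@w*100,2))
E
python3 arc.py .125
```

```text
time: 10.0
tcp_pos: [0.5241, 0.023, 0.1409]
tcp_rot: [-2.24, -2.194, 0.003]
force: [-0.5, 0.2, 0.9]
finger_gap: 0.093
t 0.6727636555013953 r 0.13466824005233208 gap 0.09286545784745097 F [-0.5  0.2  0.9] tool tilt [-0.006  0.003 -1.   ]
0.8 [ 0.03  1.17 -1.21]
0.92 [ 0.03  1.26 -1.1 ]
1.05 [ 0.03  1.39 -0.93]
1.17 [ 0.03  1.49 -0.75]
1.3 [ 0.03  1.58 -0.56]
1.42 [ 0.03  1.63 -0.36]
1.55 [ 0.03  1.67 -0.15]
1.67 [0.03 1.67 0.06]
```

Radius holds at 134.7 mm; the bar follows.

```bash
python3 -m crank '[{"rotation":[0,0,0],"travel":[0,1.2,-1.2],"fingers":0},{"rotation":[0,0,0],"travel":[0,1.25,-1.1],"fingers":0},{"rotation":[0,0,0],"travel":[0,1.4,-0.9],"fingers":0},{"rotation":[0,0,0],"travel":[0,1.5,-0.75],"fingers":0},{"rotation":[0,0,0],"travel":[0,1.55,-0.55],"fingers":0},{"rotation":[0,0,0],"travel":[0,0,0],"fingers":0}]';python3 arc.py .125
```

```text
time: 10.5
tcp_pos: [0.579, 0.0216, 0.1796]
tcp_rot: [-2.221, -2.177, 0.044]
force: [3.9, 0.0, -7.0]
finger_gap: 0.089
t 1.1857253593617267 r 0.13224310934160044 gap 0.0888445417143038 F [ 3.9  0.  -7. ] tool tilt [-0.042  0.002 -0.999]
1.31 [ 0.03  1.49 -0.76]
1.44 [ 0.03  1.63 -0.4 ]
1.56 [ 0.03  1.66 -0.19]
1.69 [0.03 1.67 0.02]
1.81 [0.03 1.66 0.23]
1.94 [0.03 1.62 0.43]
2.06 [0.03 1.55 0.63]
2.19 [0.03 1.46 0.82]
```

```bash
python3 -m crank '[{"rotation":[0,0,0],"travel":[0,1.5,-0.75],"fingers":0},{"rotation":[0,0,0],"travel":[0,1.6,-0.4],"fingers":0},{"rotation":[0,0,0],"travel":[0,1.65,-0.2],"fingers":0},{"rotation":[0,0,0],"travel":[0,1.65,0],"fingers":0},{"rotation":[0,0,0],"travel":[0,1.65,0.2],"fingers":0},{"rotation":[0,0,0],"travel":[0,0,0],"fingers":0}]';python3 arc.py .125
```

```text
time: 11.0
tcp_pos: [0.6531, 0.0195, 0.1838]
tcp_rot: [-2.214, -2.17, 0.062]
force: [3.3, 0.3, -0.8]
finger_gap: 0.081
t 1.7632446975156006 r 0.12919743918654567 gap 0.08093783629495581 F [ 3.3  0.3 -0.8] tool tilt [-0.057  0.001 -0.998]
1.89 [ 0.03  1.71 -0.15]
2.01 [0.03 1.59 0.53]
2.14 [0.03 1.51 0.72]
2.26 [0.03 1.41 0.91]
2.39 [0.02 1.28 1.08]
2.51 [0.02 1.14 1.23]
2.64 [0.02 0.98 1.36]
2.76 [0.01 0.8  1.47]
```

```bash
python3 -m crank '[{"rotation":[0,0,0],"travel":[0,1.6,-0.4],"fingers":0},{"rotation":[0,0,0],"travel":[0,1.55,0.4],"fingers":0},{"rotation":[0,0,0],"travel":[0,1.4,0.6],"fingers":0},{"rotation":[0,0,0],"travel":[0,0,0],"fingers":0},{"rotation":[0,0,0],"travel":[0,0,0],"fingers":0}]';python3 arc.py .1; python3 -c "
from h import *
for n in ('scene','side','wrist'):
  p=snap(n);cv2.imwrite(f'pics/{n}9.png',p['color'])"
```

```text
time: 11.42
tcp_pos: [0.6915, 0.0184, 0.1689]
tcp_rot: [-2.207, -2.164, 0.076]
force: [0.0, -0.0, 4.4]
finger_gap: 0.077
t 2.085791214780634 r 0.12851367873776162 gap 0.07682626016952954 F [ 0.  -0.   4.4] tool tilt [-0.07   0.001 -0.998]
2.19 [0.03 1.41 0.14]
2.29 [0.02 1.11 0.75]
2.39 [0.02 1.03 0.86]
2.49 [0.02 0.94 0.96]
2.59 [0.02 0.84 1.05]
2.69 [0.01 0.73 1.12]
2.79 [0.01 0.61 1.19]
2.89 [0.01 0.49 1.25]
```

View pics/side9.png

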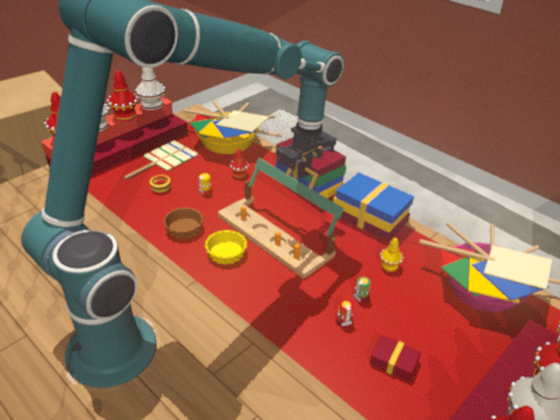

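View pics/wrist9.png

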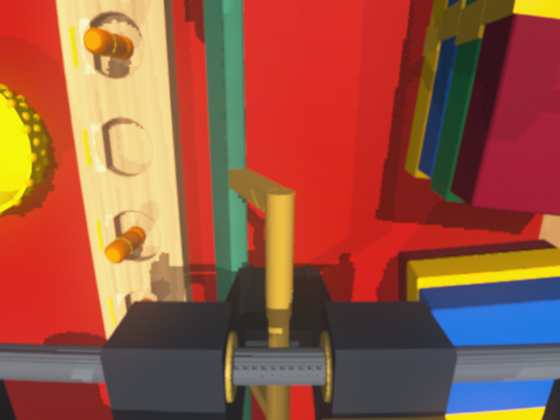

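```bash
python3 -m crank '[{"rotation":[0,0,0],"travel":[0,0,0],"fingers":27},{"rotation":[0,0,0],"travel":[0,0,0],"fingers":27},{"rotation":[0,0,0],"travel":[0,0,0],"fingers":27},{"rotation":[0,0,0],"travel":[0,0,-2.5],"fingers":27},{"rotation":[0,0,0],"travel":[0,0,-3],"fingers":27},{"rotation":[0,0,0],"travel":[0,0,-4],"fingers":27},{"rotation":[-0.07,0,0],"travel":[0,-3,-3],"fingers":27},{"rotation":[0,0,0],"travel":[1,-4,0],"fingers":40},{"rotation":[0,0,0],"travel":[1.5,-4,0],"fingers":50},{"rotation":[0,0,0],"travel":[1.5,-1,0],"fingers":50},{"rotation":[0,0,0],"travel":[1,-1,0],"fingers":50},{"rotation":[0,0,0],"travel":[0,0,0],"fingers":50}]'; python3 -c "
from h import *
goto([0.555,0.09,0.30],yaw=1.55)
for n in ('scene','side','wrist'):
  p=snap(n);cv2.imwrite(f'pics/{n}10.png',p['color'])
  print(n,[(np.round(r['centre'],1),round(r['confidence'],2),np.round(onz(p,r['centre'],.008),4)) for r in optics.mark_of(p,'socket1')[:5]])
  print(n,[(np.round(r['centre'],1),round(r['confidence'],2),np.round(onz(p,r['centre'],.031),4)) for r in optics.mark_of(p,'F1_mid')[:5]])
"
```

```text
time: 12.57
tcp_pos: [0.5607, 0.0717, 0.2917]
tcp_rot: [-2.234, -2.186, 0.026]
force: [-0.5, -1.1, -0.5]
finger_gap: 0.501
travel cm [ 1.81 -0.63 -0.82] rows 0.5006877643821277 rot [array([-0.023,  0.001, -0.001])]
scene [(array([317.9, 230.7]), 0.97, array([0.5654, 0.1469, 0.008 ])), (array([251.6, 202.5]), 0.86, array([ 0.5356, -0.1002,  0.008 ])), (array([271.3, 213.7]), 0.8, array([ 0.5569, -0.0168,  0.008 ])), (array([293. , 220.2]), 0.72, array([0.5551, 0.0585, 0.008 ]))]
scene [(array([257.8, 195.5]), 0.44, array([ 0.5193, -0.0846,  0.031 ]))]
side [(array([257.6, 231.6]), 0.95, array([0.5475, 0.0641, 0.008 ])), (array([296.6, 255.4]), 0.94, array([ 0.5552, -0.0897,  0.008 ])), (array([243.7, 221.3]), 0.74, array([0.5506, 0.1291, 0.008 ])), (array([275.9, 246.5]), 0.58, array([ 0.5395, -0.0215,  0.008 ]))]
side [(array([294. , 252.1]), 0.5, array([ 0.541 , -0.0914,  0.031 ]))]
wrist [(array([274. , 174.7]), 0.93, array([0.5534, 0.0596, 0.008 ])), (array([276.9, 235.6]), 0.91, array([ 0.5548, -0.0166,  0.008 ])), (array([276.5, 107.2]), 0.9, array([0.5583, 0.1357, 0.008 ])), (array([274.5, 292.6]), 0.88, array([ 0.5496, -0.0958,  0.008 ]))]
wrist [(array([273.3, 301.3]), 0.83, array([ 0.5488, -0.0949,  0.031 ]))]
```

View pics/wrist10.png

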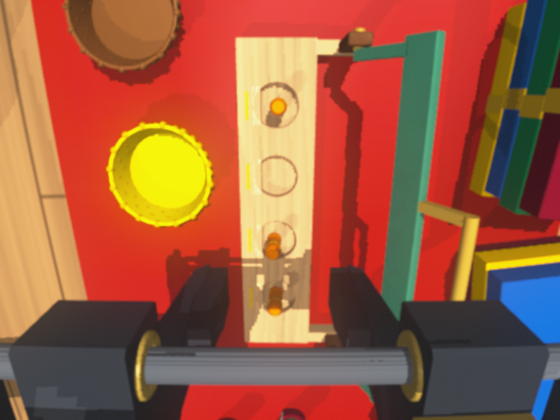

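View pics/side10.png

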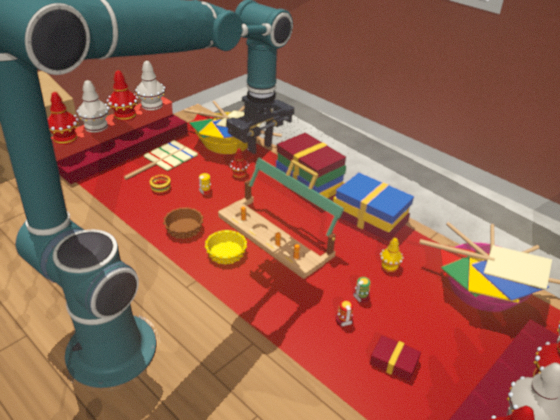

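```bash
python3 -c "
from h import *
p=snap('wrist')
im=p['color']; cv2.imwrite('pics/w10c.png',cv2.resize(im[30:350,220:340],None,fx=1.8*3/2.9,fy=1.8*3/2.9,interpolation=2))
for u in ((236,38),(318,39),(244.5,342),(312,343),(247,100),(246,120)): print(u,np.round(onz(p,u,.02),4))
cv2.imwrite('pics/w10d.png',cv2.resize(im[70:210,220:340],None,fx=4,fy=4,interpolation=2))
cv2.imwrite('pics/w10e.png',cv2.resize(im[210:350,220:340],None,fx=4,fy=4,interpolation=2))
"
```

```text
(236, 38) [0.5183 0.2068 0.02  ]
(318, 39) [0.6027 0.2035 0.02  ]
(244.5, 342) [ 0.5076 -0.1631  0.02  ]
(312, 343) [ 0.5974 -0.1655  0.02  ]
(247, 100) [0.5268 0.1446 0.02  ]
(246, 120) [0.5247 0.1236 0.02  ]
```

View pics/w10d.png

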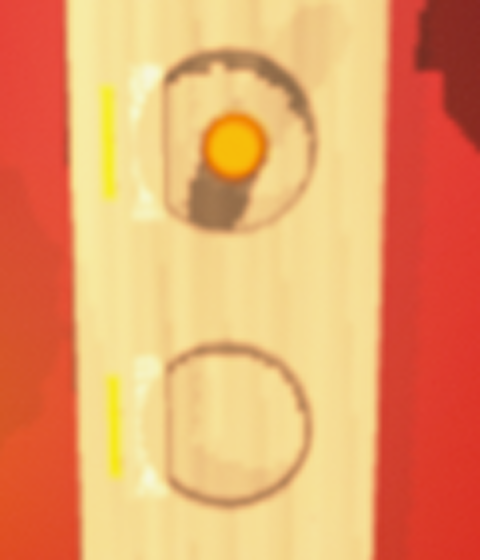

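View pics/w10e.png

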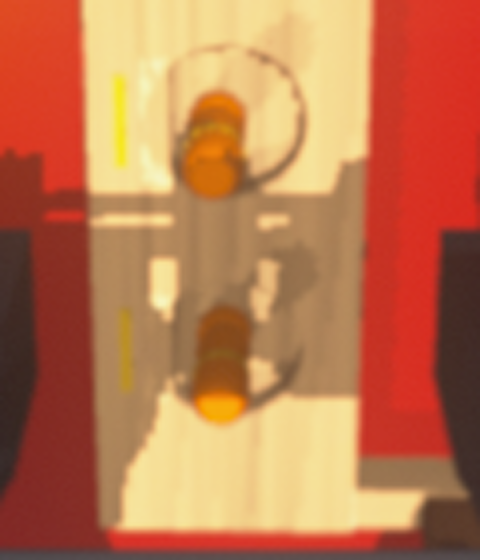

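```bash
python3 -c "
from h import *
p=snap('wrist')
for u in ((276.5,105.3),(277.1,176.1),(277.5,240)): print(u,np.round(onz(p,u,.02),4))
"
```

```text
(276.5, 105.3) [0.5583 0.1383 0.02  ]
(277.1, 176.1) [0.5569 0.0606 0.02  ]
(277.5, 240) [ 0.5553 -0.0174  0.02  ]
```

```bash
python3 -c "
from h import *
p=snap('wrist')
for n,u in (('A',(278.7,106.7)),('C',(273.3,253)),('D',(274.5,310))): print(n,np.round(onz(p,u,.054),4))
print(np.round(onz(p,(168,172),.004),4),np.round(onz(p,(160,174),.035),4))
print([(r['centre'],np.round(onz(p,r['centre'],.004),4)) for r in optics.mark_of(p,'basket_in')])
goto([.5583,.138,.07],yaw=1.551)
"
```

```text
A [0.5613 0.1379 0.054 ]
C [ 0.5514 -0.0192  0.054 ]
D [ 0.5506 -0.0926  0.054 ]
[0.4267 0.0651 0.004 ] [0.4277 0.0691 0.035 ]
[([129.7, 12.5], array([0.4033, 0.2395, 0.004 ])), ([166.6, 171.4], array([0.4251, 0.0658, 0.004 ]))]
travel cm [ 6.82 -0.15 22.1 ] rows 5.546214657300559 rot [array([-0.022,  0.001, -0.004])]
```

```bash
python3 -m crank '[{"rotation":[-0.02,0,0],"travel":[3.4,0.2,2],"fingers":60},{"rotation":[0,0,0],"travel":[3.4,0,3.5],"fingers":60},{"rotation":[0,0,0],"travel":[0,0,3.5],"fingers":60},{"rotation":[0,0,0],"travel":[0,0,3.5],"fingers":60},{"rotation":[0,0,0],"travel":[0,0,3.5],"fingers":60},{"rotation":[0,0,0],"travel":[0,0,2.5],"fingers":60},{"rotation":[0,0,0],"travel":[0,0,0],"fingers":60},{"rotation":[0,0,0],"travel":[0,0,0],"fingers":60}]';python3 -c "
from h import *
goto([.561,.138,.03],yaw=1.551)"
```

```text
time: 13.88
tcp_pos: [0.5721, 0.1392, 0.1057]
tcp_rot: [2.244, 2.188, 0.012]
force: [-0.1, -0.7, 0.5]
finger_gap: 0.601
travel cm [-0.15 -1.19  7.56] rows 1.836015825506983 rot [array([ 0.011, -0.   , -0.006])]
```

```bash
python3 -m crank '[{"rotation":[0.01,0,0],"travel":[-0.1,-1.2,1.5],"fingers":60},{"rotation":[0.01,0,0],"travel":[0,-0.2,2],"fingers":60},{"rotation":[0,0,0],"travel":[0,-0.2,2],"fingers":60},{"rotation":[0,0,0],"travel":[0,-0.1,1.5],"fingers":60},{"rotation":[0,0,0],"travel":[0,0,0],"fingers":60}]';python3 -c "
from h import *
goto([.561,.138,.03],yaw=1.551)"
```

```text
time: 14.3
tcp_pos: [0.5632, 0.1399, 0.0448]
tcp_rot: [2.249, 2.191, 0.011]
force: [-0.5, -0.6, -0.8]
finger_gap: 0.599
travel cm [-0.2  -0.23  1.48] rows 0.36246018767705446 rot [array([ 0.006, -0.004, -0.007])]
```

```bash
python3 -m crank '[{"rotation":[0,0,0],"travel":[-0.2,-0.2,1.6],"fingers":60},{"rotation":[0,0,0],"travel":[0,0,0],"fingers":60},{"rotation":[0,0,0],"travel":[0,0,0],"fingers":20},{"rotation":[0,0,0],"travel":[0,0,0],"fingers":0},{"rotation":[0,0,0],"travel":[0,0,0],"fingers":0},{"rotation":[0,0,0],"travel":[0,0,0],"fingers":0},{"rotation":[0,0,0],"travel":[0,0,-3],"fingers":0},{"rotation":[0,0,0],"travel":[0,0,-4],"fingers":0},{"rotation":[0,0,0],"travel":[0,0,0],"fingers":0}]';python3 -c "
from h import *
goto([.427,.067,.12],yaw=1.551)"
```

```text
time: 15.05
tcp_pos: [0.5665, 0.1386, 0.1122]
tcp_rot: [2.247, 2.186, 0.024]
force: [1.8, 0.1, 0.4]
finger_gap: 0.095
travel cm [ -7.53 -13.74  -1.05] rows 3.7662836726248434 rot [array([ 0.016, -0.006, -0.007])]
```

```bash
python3 -m crank '[{"rotation":[0.01,0,0],"travel":[-1.9,-3.4,-0.3],"fingers":0},{"rotation":[0,0,0],"travel":[-1.9,-3.4,-0.3],"fingers":0},{"rotation":[0,0,0],"travel":[-1.9,-3.4,-0.3],"fingers":0},{"rotation":[0,0,0],"travel":[-1.9,-3.4,0],"fingers":0},{"rotation":[0,0,0],"travel":[0,0,0],"fingers":0}]';python3 -c "
from h import *
goto([.427,.067,.12],yaw=1.551)
for n in ('side','wrist'):
  p=snap(n);cv2.imwrite(f'pics/{n}11.png',p['color'])"
```

```text
time: 15.47
tcp_pos: [0.4329, 0.066, 0.1247]
tcp_rot: [2.24, 2.187, 0.036]
force: [-0.8, 0.3, -0.0]
finger_gap: 0.005
travel cm [ 0.08 -0.61  0.46] rows 0.1835488732063284 rot [array([ 0.024, -0.009, -0.004])]
```

View pics/wrist11.png

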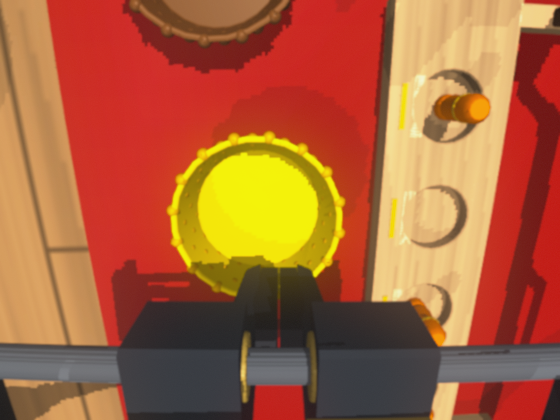

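View pics/side11.png

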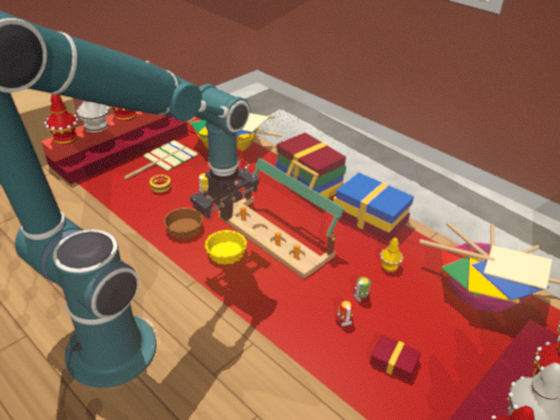

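```bash
python3 -c "
from h import *
p=snap('wrist')
print(np.round(onz(p,(479,107),.054),4),np.round(onz(p,(435,107),.01),4))
print([ (r['centre'],np.round(onz(p,r['centre'],.031),4)) for r in optics.mark_of(p,'F1_mid')])
A=snap('scene');B=snap('side')
for q in (A,B): print([ (r['centre'],np.round(onz(q,r['centre'],.031),4)) for r in optics.mark_of(q,'F1_mid')])
cv2.imwrite('pics/s11c.png',cv2.resize(B['color'][190:280,220:340],None,fx=6,fy=6,interpolation=2))
cv2.imwrite('pics/a11c.png',cv2.resize(A['color'][170:260,230:350],None,fx=6,fy=6,interpolation=2))
print(proj(B,[[.561,.138,.054],[.558,.138,.008]]),proj(A,[[.561,.138,.054],[.558,.138,.008]]))
"
```

```text
[0.5635 0.1394 0.054 ] [0.5563 0.1384 0.01  ]
[]
[]
[([295.2, 250.0], array([ 0.5499, -0.0877,  0.031 ]))]
[[244.01770809 206.83883374]
 [243.51027477 218.9519176 ]] [[316.33914442 217.89366236]
 [316.13457302 228.30733129]]
```

View pics/s11c.png

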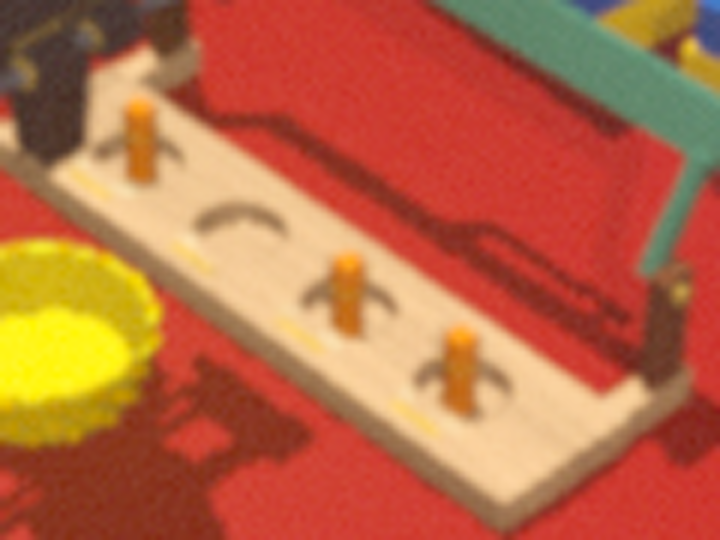

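View pics/a11c.png

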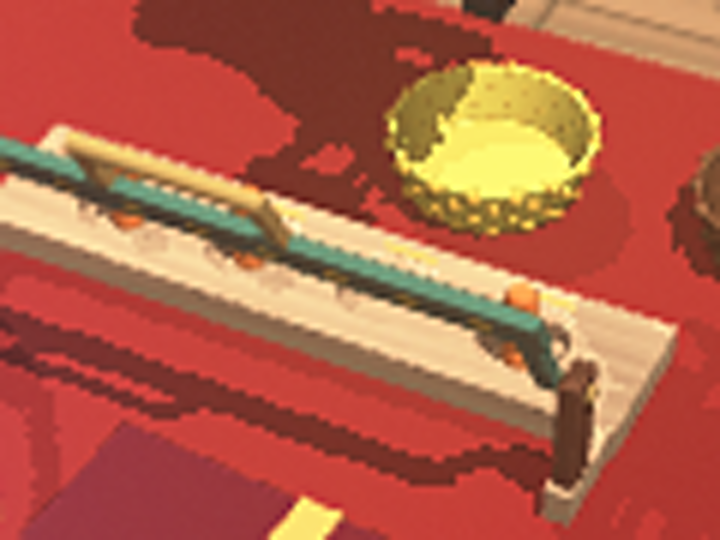

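```bash
python3 -m crank '[{"rotation":[0.02,0,0],"travel":[1.9,3.2,0.2],"fingers":45},{"rotation":[0,0,0],"travel":[1.9,3.2,0.2],"fingers":45},{"rotation":[0,0,0],"travel":[1.9,3.2,0.2],"fingers":45},{"rotation":[0,0,0],"travel":[1.7,3,0.2],"fingers":45},{"rotation":[0,0,0],"travel":[0,0,0],"fingers":45},{"rotation":[0,0,0],"travel":[0,0,0],"fingers":45}]';python3 -c "
from h import *
goto([.561,.138,.03],yaw=1.551)"
```

```text
time: 16.37
tcp_pos: [0.5721, 0.1446, 0.1136]
tcp_rot: [-2.24, -2.194, -0.009]
force: [0.5, 0.4, -0.3]
finger_gap: 0.434
travel cm [-0.75 -1.09  8.36] rows 2.0288330120231883 rot [array([-0.   , -0.009, -0.001])]
```

```bash
python3 -m crank '[{"rotation":[0,0,0],"travel":[-0.7,-1.1,1.5],"fingers":45},{"rotation":[0.01,0,0],"travel":[0,0,2],"fingers":45},{"rotation":[0,0,0],"travel":[0,0,2],"fingers":45},{"rotation":[0,0,0],"travel":[0,0,1],"fingers":45},{"rotation":[0,0,0],"travel":[0,0,0],"fingers":45},{"rotation":[0,0,0],"travel":[0,0,0],"fingers":45}]';python3 -c "
from h import *
goto([.561,.138,.03],yaw=1.551)"
```

```text
time: 16.87
tcp_pos: [0.5599, 0.1385, 0.0459]
tcp_rot: [-2.232, -2.19, 0.004]
force: [0.2, -0.2, 1.1]
finger_gap: 0.45
travel cm [-0.06  0.13  1.59] rows 0.3831907648439264 rot [array([-0.012, -0.008,  0.001])]
```

```bash
python3 -m crank '[{"rotation":[0,0,0],"travel":[0,0.1,1.6],"fingers":45},{"rotation":[0,0,0],"travel":[0,0,0],"fingers":20},{"rotation":[0,0,0],"travel":[0,0,0],"fingers":0},{"rotation":[0,0,0],"travel":[0,0,0],"fingers":0},{"rotation":[0,0,0],"travel":[0,0,0],"fingers":0},{"rotation":[0,0,0],"travel":[0,0,0],"fingers":0},{"rotation":[0,0,0],"travel":[0,0,0],"fingers":0},{"rotation":[0,0,0],"travel":[0,0,0],"fingers":0}]'
```

```text
time: 17.53
tcp_pos: [0.5647, 0.1391, 0.0377]
tcp_rot: [-2.236, -2.194, -0.008]
force: [-0.1, -0.8, -0.7]
finger_gap: 0.194
```

```bash
python3 -m crank '[{"rotation":[0,0,0],"travel":[0,0,-3],"fingers":0},{"rotation":[0,0,0],"travel":[0,0,-4],"fingers":0},{"rotation":[0,0,0],"travel":[-1.8,-3.2,-0.5],"fingers":0},{"rotation":[0,0,0],"travel":[-1.8,-3.2,0],"fingers":0},{"rotation":[0,0,0],"travel":[-1.8,-3.2,0],"fingers":0},{"rotation":[0,0,0],"travel":[-1.5,-3,0],"fingers":0},{"rotation":[0,0,0],"travel":[0,0,0],"fingers":0},{"rotation":[0,0,0],"travel":[0,0,0],"fingers":0}]';python3 -c "
from h import *
goto([.427,.067,.065],yaw=1.551)
p=snap('wrist');cv2.imwrite(f'pics/wrist12.png',p['color'])"
```

```text
time: 18.2
tcp_pos: [0.4354, 0.0702, 0.1176]
tcp_rot: [-2.237, -2.199, -0.015]
force: [0.5, 0.4, 0.1]
finger_gap: 0.195
travel cm [-0.39 -0.85  5.25] rows 1.278435154901904 rot [array([ 0.004, -0.01 ,  0.002])]
```

View pics/wrist12.png

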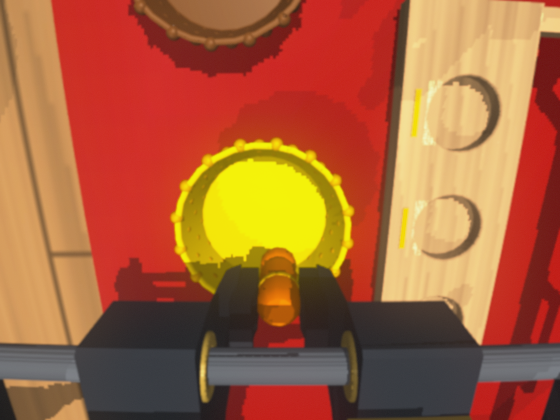

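```bash
python3 -m crank '[{"rotation":[0,0,0],"travel":[-0.4,-0.9,1.5],"fingers":0},{"rotation":[0,0,0],"travel":[0,0,2],"fingers":0},{"rotation":[0,0,0],"travel":[0,0,2],"fingers":0},{"rotation":[0,0,0],"travel":[0,0,0.8],"fingers":0},{"rotation":[0,0,0],"travel":[0,0,0],"fingers":0},{"rotation":[0,0,0],"travel":[0,0,0],"fingers":30},{"rotation":[0,0,0],"travel":[0,0,0],"fingers":45},{"rotation":[0,0,0],"travel":[0,0,0],"fingers":45},{"rotation":[0,0,0],"travel":[0,0,0],"fingers":45},{"rotation":[0,0,0],"travel":[0,0,-3.5],"fingers":45},{"rotation":[0,0,0],"travel":[0,0,-3.5],"fingers":45},{"rotation":[0,0,0],"travel":[0,0,0],"fingers":45}]';python3 -c "
from h import *
goto([.552,-.019,.12],yaw=1.551)
p=snap('wrist');cv2.imwrite(f'pics/wrist13.png',p['color'])"
```

```text
time: 19.25
tcp_pos: [0.4368, 0.0693, 0.13]
tcp_rot: [2.238, 2.205, 0.026]
force: [1.6, 0.3, -0.2]
finger_gap: 0.453
travel cm [-8.67 11.64  1.03] rows 3.4889733721466634 rot [array([ 0.012, -0.012,  0.005])]
```

View pics/wrist13.png

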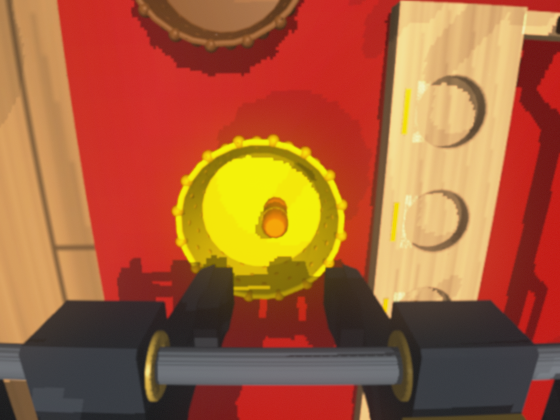

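```bash
python3 -m crank '[{"rotation":[0.01,0,0],"travel":[-2,2.7,0.2],"fingers":45},{"rotation":[0,0,0],"travel":[-2,2.7,0.2],"fingers":45},{"rotation":[0,0,0],"travel":[-2,2.7,0.2],"fingers":45},{"rotation":[0,0,0],"travel":[-1.9,2.6,0.2],"fingers":45},{"rotation":[0,0,0],"travel":[0,0,0],"fingers":45},{"rotation":[0,0,0],"travel":[0,0,0],"fingers":45}]';python3 -c "
from h import *
goto([.5525,-.0185,.03],yaw=1.551)
A=snap('side');print(np.round(tri(A,(219+348/6,190+262/6),A,(219+348/6,190+262/6))[0],3)) if 0 else None
p=snap('wrist');print([ (r['centre'],np.round(onz(p,r['centre'],.031),4)) for r in optics.mark_of(p,'F1_mid')])"
```

```text
time: 19.8
tcp_pos: [0.5442, -0.0138, 0.1171]
tcp_rot: [-2.229, -2.203, -0.015]
force: [-0.4, 1.0, 0.1]
finger_gap: 0.449
travel cm [-0.56  0.82  8.7 ] rows 2.100984479837193 rot [array([ 0.001, -0.012,  0.008])]
[([286.7, 330.3], array([ 0.5505, -0.0961,  0.031 ]))]
```

```bash
python3 -m crank '[{"rotation":[0,0,0],"travel":[-0.5,0.8,1.5],"fingers":45},{"rotation":[0.01,-0.01,0],"travel":[0,0,2],"fingers":45},{"rotation":[0,0,0],"travel":[0,0,2],"fingers":45},{"rotation":[0,0,0],"travel":[0,0,1.2],"fingers":45},{"rotation":[0,0,0],"travel":[0,0,0],"fingers":45},{"rotation":[0,0,0],"travel":[0,0,0],"fingers":45}]';python3 -c "
from h import *
goto([.5525,-.0185,.03],yaw=1.551)
p=snap('wrist');cv2.imwrite(f'pics/wrist14.png',p['color'])"
```

```text
time: 20.45
tcp_pos: [0.5468, -0.0127, 0.05]
tcp_rot: [-2.221, -2.211, 0.005]
force: [0.4, -0.1, 0.3]
finger_gap: 0.448
travel cm [-0.58  0.59  2.  ] rows 0.5182255601593615 rot [array([-0.007, -0.003,  0.015])]
```

View pics/wrist14.png

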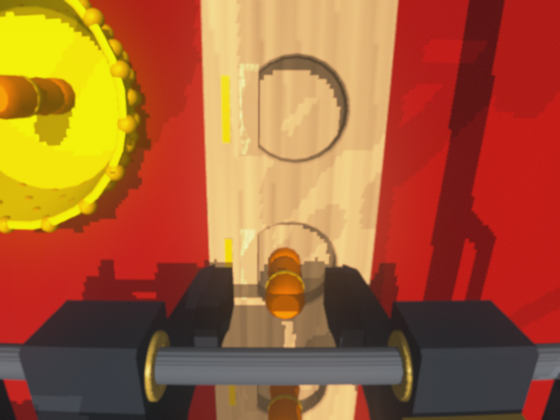

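```bash
python3 -m crank '[{"rotation":[-0.007,0,0.015],"travel":[-0.6,0.4,0.9],"fingers":45},{"rotation":[0,0,0],"travel":[0,0,1.4],"fingers":45},{"rotation":[0,0,0],"travel":[0,0,0],"fingers":20},{"rotation":[0,0,0],"travel":[0,0,0],"fingers":0},{"rotation":[0,0,0],"travel":[0,0,0],"fingers":0},{"rotation":[0,0,0],"travel":[0,0,0],"fingers":0},{"rotation":[0,0,0],"travel":[0,0,0],"fingers":0},{"rotation":[0,0,0],"travel":[0,0,0],"fingers":0}]'
```

```text
time: 21.17
tcp_pos: [0.5558, -0.0201, 0.0323]
tcp_rot: [2.241, 2.192, 0.015]
force: [-0.0, 0.0, -1.5]
finger_gap: 0.194
```

```bash
python3 -m crank '[{"rotation":[0,0,0],"travel":[0,0,-3],"fingers":0},{"rotation":[0,0,0],"travel":[0,0,-4],"fingers":0},{"rotation":[0,0,0],"travel":[1.5,-3,-1],"fingers":0},{"rotation":[0,0,0],"travel":[1.5,-3,0],"fingers":0},{"rotation":[0,0,0],"travel":[1.5,-3,0],"fingers":0},{"rotation":[0,0,0],"travel":[1,-3,0],"fingers":0},{"rotation":[0,0,0],"travel":[0,0,0],"fingers":0},{"rotation":[0,0,0],"travel":[0,0,0],"fingers":0}]';python3 -c "
from h import *
goto([.425,.042,.065],yaw=1.551)
p=snap('wrist');cv2.imwrite(f'pics/wrist15.png',p['color'])"
```

```text
time: 21.83
tcp_pos: [0.4349, 0.0389, 0.1174]
tcp_rot: [2.24, 2.186, 0.024]
force: [0.5, 0.5, 0.9]
finger_gap: 0.193
travel cm [ 0.27 -1.1   5.22] rows 1.2819625458076984 rot [array([ 0.02 , -0.003, -0.004])]
```

View pics/wrist15.png

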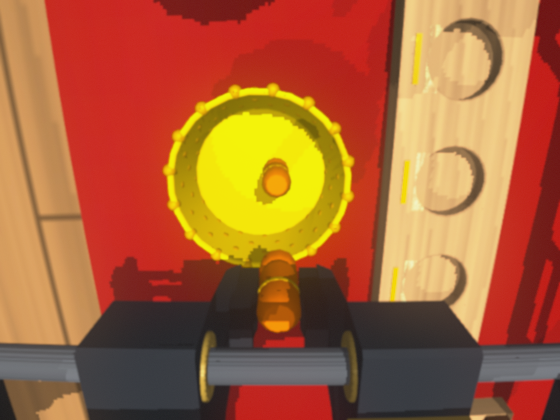

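```bash
python3 -m crank '[{"rotation":[0.01,0,0],"travel":[0.2,-1.1,1.5],"fingers":0},{"rotation":[0,0,0],"travel":[0,0,2],"fingers":0},{"rotation":[0,0,0],"travel":[0,0,2],"fingers":0},{"rotation":[0,0,0],"travel":[0,0,0.9],"fingers":0},{"rotation":[0,0,0],"travel":[0,0,0],"fingers":0},{"rotation":[0,0,0],"travel":[0,0,0],"fingers":30},{"rotation":[0,0,0],"travel":[0,0,0],"fingers":45},{"rotation":[0,0,0],"travel":[0,0,0],"fingers":45},{"rotation":[0,0,0],"travel":[0,0,0],"fingers":45},{"rotation":[0,0,0],"travel":[0,0,-3.5],"fingers":45},{"rotation":[0,0,0],"travel":[0,0,-3.5],"fingers":45},{"rotation":[0,0,0],"travel":[0,0,0],"fingers":45}]';python3 -c "
from h import *
goto([.552,-.095,.12],yaw=1.551)
p=snap('wrist');cv2.imwrite(f'pics/wrist16.png',p['color'])"
```

```text
time: 22.88
tcp_pos: [0.4338, 0.0391, 0.1284]
tcp_rot: [2.245, 2.183, 0.022]
force: [0.6, -0.6, 0.3]
finger_gap: 0.449
travel cm [-13.08  12.17   1.02] rows 4.290726493777941 rot [array([ 0.017, -0.003, -0.008])]
```

View pics/wrist16.png

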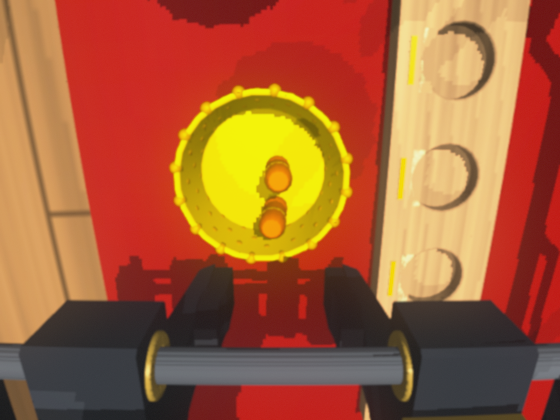

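Both stand in the basket. Third finial (socket D).

```bash
python3 -m crank '[{"rotation":[0.01,0,0],"travel":[-3,2.8,0.2],"fingers":45},{"rotation":[0,0,0],"travel":[-3,2.8,0.2],"fingers":45},{"rotation":[0,0,0],"travel":[-3,2.8,0.2],"fingers":45},{"rotation":[0,0,0],"travel":[-2.7,2.6,0.2],"fingers":45},{"rotation":[0,0,0],"travel":[0,0,0],"fingers":45},{"rotation":[0,0,0],"travel":[0,0,0],"fingers":45}]';python3 -c "
from h import *
goto([.551,-.095,.03],yaw=1.551)
p=snap('wrist');cv2.imwrite(f'pics/wrist17.png',p['color'])"
```

```text
time: 23.43
tcp_pos: [0.5414, -0.083, 0.1167]
tcp_rot: [2.244, 2.194, 0.012]
force: [0.0, 1.2, -0.1]
finger_gap: 0.453
travel cm [-1.21  0.92  8.68] rows 2.1126656041414735 rot [array([ 0.008, -0.003, -0.003])]
```

View pics/wrist17.png

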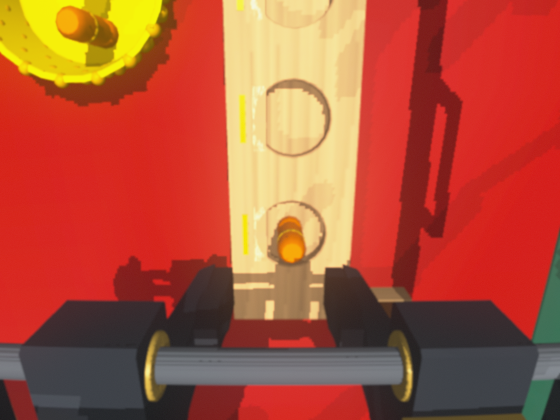

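```bash
python3 -m crank '[{"rotation":[0,0,0],"travel":[-1.1,0.8,1.5],"fingers":45},{"rotation":[0.01,0,0],"travel":[0,0,2],"fingers":45},{"rotation":[0,0,0],"travel":[0,0,2],"fingers":45},{"rotation":[0,0,0],"travel":[0,0,1.2],"fingers":45},{"rotation":[0,0,0],"travel":[0,0,0],"fingers":45},{"rotation":[0,0,0],"travel":[0,0,0],"fingers":45}]';python3 -c "
from h import *
goto([.552,-.095,.03],yaw=1.551)
p=snap('wrist');cv2.imwrite(f'pics/wrist18.png',p['color'])"
```

```text
time: 23.98
tcp_pos: [0.5446, -0.0886, 0.0471]
tcp_rot: [-2.237, -2.197, 0.0]
force: [0.0, 0.2, -0.3]
finger_gap: 0.45
travel cm [-0.63  0.76  1.7 ] rows 0.4721239202490422 rot [array([-0.005, -0.004,  0.002])]
```

View pics/wrist18.png

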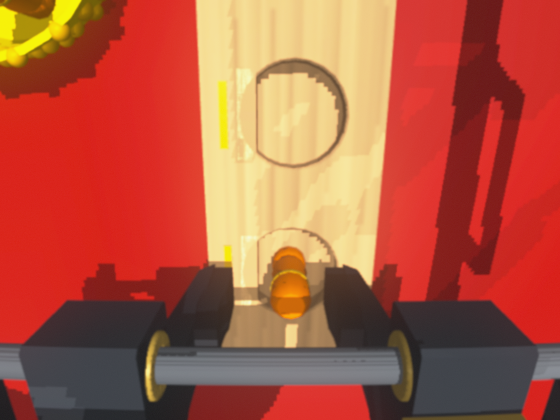

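```bash
python3 -m crank '[{"rotation":[0,0,0],"travel":[-0.7,0.6,0.7],"fingers":45},{"rotation":[0,0,0],"travel":[0,0,1.3],"fingers":45},{"rotation":[0,0,0],"travel":[0,0,0],"fingers":20},{"rotation":[0,0,0],"travel":[0,0,0],"fingers":0},{"rotation":[0,0,0],"travel":[0,0,0],"fingers":0},{"rotation":[0,0,0],"travel":[0,0,0],"fingers":0},{"rotation":[0,0,0],"travel":[0,0,0],"fingers":0},{"rotation":[0,0,0],"travel":[0,0,0],"fingers":0}]'; python3 -m crank '[{"rotation":[0,0,0],"travel":[0,0,-3],"fingers":0},{"rotation":[0,0,0],"travel":[0,0,-4],"fingers":0},{"rotation":[0,0,0],"travel":[2.6,-3,-1],"fingers":0},{"rotation":[0,0,0],"travel":[3.2,-3,0],"fingers":0},{"rotation":[0,0,0],"travel":[3.2,-3,0],"fingers":0},{"rotation":[0,0,0],"travel":[3.2,-3,0],"fingers":0},{"rotation":[0,0,0],"travel":[3.2,0,0],"fingers":0},{"rotation":[0,0,0],"travel":[0,0,0],"fingers":0},{"rotation":[0,0,0],"travel":[0,0,0],"fingers":0}]';python3 -c "
from h import *
goto([.425,.094,.065],yaw=1.551)
p=snap('wrist');cv2.imwrite(f'pics/wrist19.png',p['color'])
print(onz(p,(275,200),.05))"
```

```text
time: 24.7
tcp_pos: [0.5535, -0.0962, 0.0292]
tcp_rot: [-2.24, -2.202, -0.006]
force: [1.1, -1.4, 0.4]
finger_gap: 0.195
time: 25.45
tcp_pos: [0.4355, 0.0614, 0.1152]
tcp_rot: [2.242, 2.195, 0.015]
force: [-0.5, -0.8, -0.0]
finger_gap: 0.194
travel cm [ 3.22 -1.17  5.02] rows 1.4578350556559545 rot [array([ 0.009, -0.004, -0.001])]
[0.43567177 0.08225538 0.05      ]
```

View pics/wrist19.png

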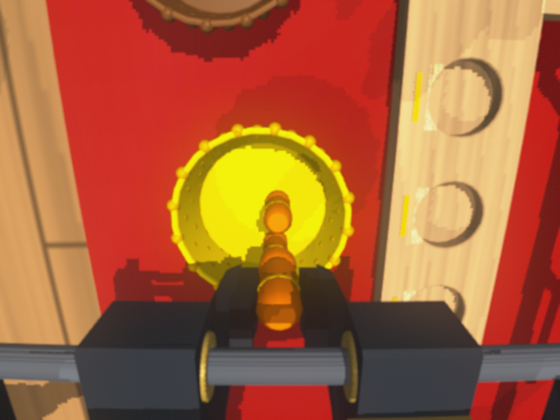

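```bash
python3 -m crank '[{"rotation":[0,0,0],"travel":[1.7,-0.8,0],"fingers":0},{"rotation":[0,0,0],"travel":[1.4,-0.8,0],"fingers":0},{"rotation":[0,0,0],"travel":[0,0,0],"fingers":0},{"rotation":[0,0,0],"travel":[0,0,1.8],"fingers":0},{"rotation":[0,0,0],"travel":[0,0,2],"fingers":0},{"rotation":[0,0,0],"travel":[0,0,2],"fingers":0},{"rotation":[0,0,0],"travel":[0,0,0],"fingers":0},{"rotation":[0,0,0],"travel":[0,0,0],"fingers":0}]';python3 -c "
from h import *
goto([.420,.095,.046],yaw=1.551)
p=snap('wrist');cv2.imwrite(f'pics/wrist20.png',p['color'])"
```

```text
time: 26.17
tcp_pos: [0.4312, 0.0857, 0.0589]
tcp_rot: [2.244, 2.18, 0.025]
force: [1.3, -0.1, 0.2]
finger_gap: 0.196
travel cm [ 0.89 -1.17  1.27] rows 0.46653076851816827 rot [array([ 0.02 , -0.002, -0.009])]
```

View pics/wrist20.png

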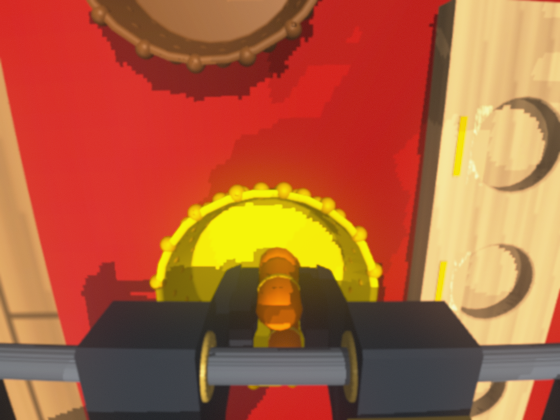

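```bash
python3 -m crank '[{"rotation":[0,0,0],"travel":[0.9,-0.8,-0.3],"fingers":0},{"rotation":[0,0,0],"travel":[0.2,0,0.6],"fingers":0},{"rotation":[0,0,0],"travel":[0,0,0.6],"fingers":0},{"rotation":[0,0,0],"travel":[0,0,0],"fingers":0},{"rotation":[0,0,0],"travel":[0,0,0],"fingers":30},{"rotation":[0,0,0],"travel":[0,0,0],"fingers":40},{"rotation":[0,0,0],"travel":[0,0,0],"fingers":40},{"rotation":[0,0,0],"travel":[0,0,0],"fingers":40},{"rotation":[0,0,0],"travel":[0,0,-3.5],"fingers":40},{"rotation":[0,0,0],"travel":[0,0,-3.5],"fingers":40},{"rotation":[0,0,0],"travel":[0,0,-3.5],"fingers":40},{"rotation":[0,0,0],"travel":[0,0,0],"fingers":40}]';python3 -c "
from h import *
goto([.45,-.2,.2],yaw=1.551)
p=snap('wrist');cv2.imwrite(f'pics/wrist21.png',p['color'])
A=snap('scene');B=snap('side')
cv2.imwrite('pics/s21.png',B['color']);cv2.imwrite('pics/a21.png',A['color'])
for n in ('P1_mid','P2_mid','P4_mid'): 
  for q in (A,B): print(n,[ (r['centre'],round(r['confidence'],2),np.round(onz(q,r['centre'],.031),4)) for r in optics.mark_of(q,n)])"
```

```text
time: 27.22
tcp_pos: [0.4212, 0.097, 0.1597]
tcp_rot: [2.245, 2.18, 0.023]
force: [1.5, -0.4, -0.2]
finger_gap: 0.402
travel cm [-29.59   3.84  -4.01] rows 7.219692724297918 rot [array([ 0.019, -0.002, -0.01 ])]
P1_mid [([198.6, 171.3], 0.59, array([ 0.4904, -0.3368,  0.031 ]))]
P1_mid [([344.3, 310.5], 0.61, array([ 0.4734, -0.329 ,  0.031 ]))]
P2_mid [([381.8, 245.3], 0.82, array([0.5651, 0.3449, 0.031 ])), ([323.1, 195.1], 0.56, array([0.4274, 0.1072, 0.031 ]))]
P2_mid []
P4_mid [([192.6, 185.8], 0.71, array([ 0.5673, -0.3088,  0.031 ]))]
P4_mid [([359.5, 291.2], 0.78, array([ 0.5542, -0.3149,  0.031 ]))]
```

View pics/wrist21.png

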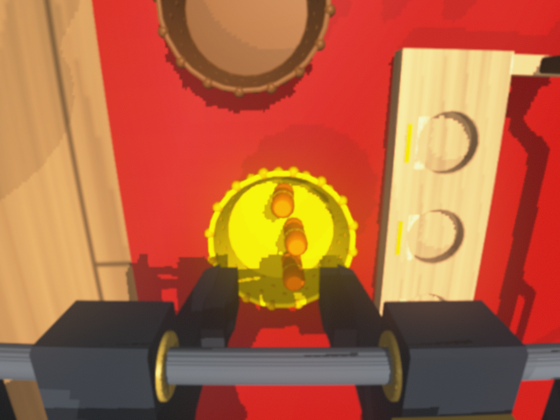

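View pics/s21.png

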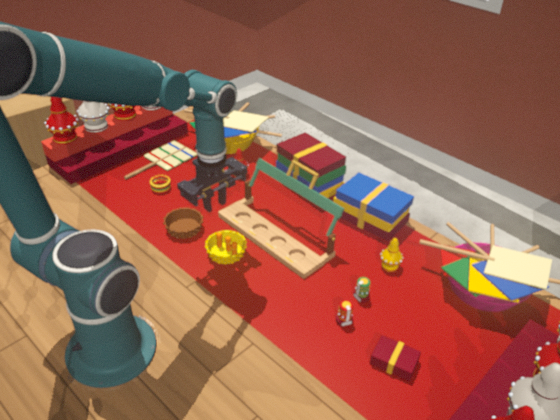

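```bash
python3 -m crank '[{"rotation":[0.01,0,0],"travel":[3,1.4,-2],"fingers":60},{"rotation":[0.01,0,0],"travel":[3.4,1.6,-2],"fingers":60},{"rotation":[0,0,0],"travel":[3.4,1.6,-1],"fingers":60},{"rotation":[0,0,0],"travel":[3.4,1.6,0],"fingers":60},{"rotation":[0,0,0],"travel":[3.4,1.6,0],"fingers":60},{"rotation":[0,0,0],"travel":[3.4,1.6,0],"fingers":60},{"rotation":[0,0,0],"travel":[3.4,1.6,0],"fingers":60},{"rotation":[0,0,0],"travel":[2.8,1.3,0],"fingers":60},{"rotation":[0,0,0],"travel":[0,0,0],"fingers":60},{"rotation":[0,0,0],"travel":[0,0,0],"fingers":60}]';python3 -c "
from h import *
goto([.56,.39,.22],yaw=1.551)
p=snap('wrist');cv2.imwrite(f'pics/wrist22.png',p['color'])
print([ (r['centre'],round(r['confidence'],2),np.round(onz(p,r['centre'],.031),4)) for r in optics.mark_of(p,'P2_mid')])"
```

```text
time: 28.5
tcp_pos: [0.5461, 0.3642, 0.1848]
tcp_rot: [-2.245, -2.171, 0.048]
force: [-0.7, -0.0, -0.3]
finger_gap: 0.601
travel cm [ 2.59  1.18 -3.59] rows 1.0985734210739075 rot [array([-0.035,  0.009, -0.014])]
[([316.3, 220.4], 0.62, array([0.5732, 0.3399, 0.031 ]))]
```

View pics/wrist22.png

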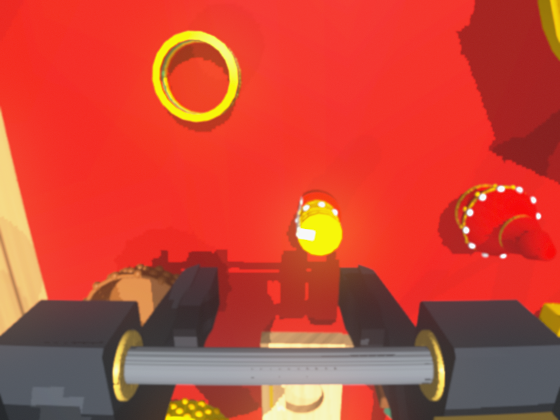

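```bash
python3 -c "
from h import *
p=snap('wrist');im=p['color']
cv2.imwrite('pics/w22c.png',cv2.resize(im[180:270,280:360],None,fx=8,fy=6.6*8/6.6,interpolation=2)[:600])
print(np.round(onz(p,(319,234),.062),4))"
```

```text
[0.5727 0.3383 0.062 ]
```

View pics/w22c.png

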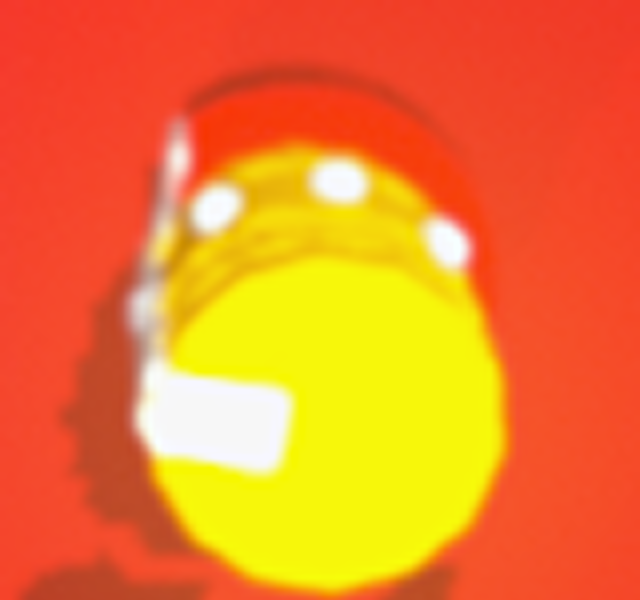

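```bash
cat >> h.py <<'E'
def stripe(p,a,b,c,z=.062):
    """a inner end, b outer end, c disk centre px; prints pot centre & pot x-axis yaw estimates"""
    A,B,C=[onz(p,u,z) for u in (a,b,c)]
    y=lambda P,Q: np.arctan2(*(P-Q)[[1,0]])
    print("centre",np.round(C,4),"yaw(stripe)",round(y(A,B),3),"yaw(c-outer)",round(y(C,B),3))
E
python3 -c "
from h import *
p=snap('wrist')
f=lambda x,y:(280+x/8,180+y/8)
stripe(p,f(280,427),f(152,412),f(327,422))
# top edge and bottom edge of the stripe
for a,b in (((288,388),(170,373)),((265,472),(155,452))):
  P,Q=onz(p,f(*a),.062),onz(p,f(*b),.062);print(np.arctan2(P[1]-Q[1],P[0]-Q[0]))
"
```

```text
centre [0.5742 0.3384 0.062 ] yaw(stripe) -0.149 yaw(c-outer) -0.086
-0.15957304374177822
-0.2172321418037546
```

```bash
python3 -c "
from h import *
goto([.574,.3385,.10],yaw=1.55)"
```

```text
travel cm [-2.17  3.21  8.52] rows 2.244928799912758 rot [array([-0.034,  0.009, -0.015])]
```

```bash
python3 -m crank '[{"rotation":[-0.035,0.01,-0.015],"travel":[-1,1.2,0.5],"fingers":65},{"rotation":[0,0,0],"travel":[-1,1.3,2.2],"fingers":65},{"rotation":[0,0,0],"travel":[0,0,2.2],"fingers":65},{"rotation":[0,0,0],"travel":[0,0,2.2],"fingers":65},{"rotation":[0,0,0],"travel":[0,0,0],"fingers":65},{"rotation":[0,0,0],"travel":[0,0,0],"fingers":65}]';python3 -c "
from h import *
goto([.574,.3385,.025],yaw=1.55)
p=snap('wrist');cv2.imwrite(f'pics/wrist23.png',p['color'])"
```

```text
time: 29.2
tcp_pos: [0.5709, 0.3336, 0.1187]
tcp_rot: [2.249, 2.189, 0.015]
force: [-0.6, 0.1, 0.9]
finger_gap: 0.65
travel cm [0.46 0.21 9.38] rows 2.2515943494932067 rot [array([ 0.009, -0.004, -0.006])]
```

View pics/wrist23.png

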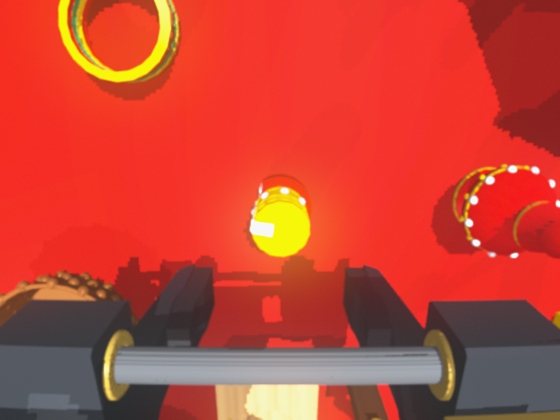

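```bash
python3 -c "
from h import *
p=snap('wrist')
stripe(p,(273,231),(250.5,227),(280,228.5))
im=p['color'];cv2.imwrite('pics/w23c.png',cv2.resize(im[170:260,240:320],None,fx=6,fy=6,interpolation=2))"
```

```text
centre [0.5731 0.3395 0.062 ] yaw(stripe) -0.218 yaw(c-outer) -0.085
```

View pics/w23c.png

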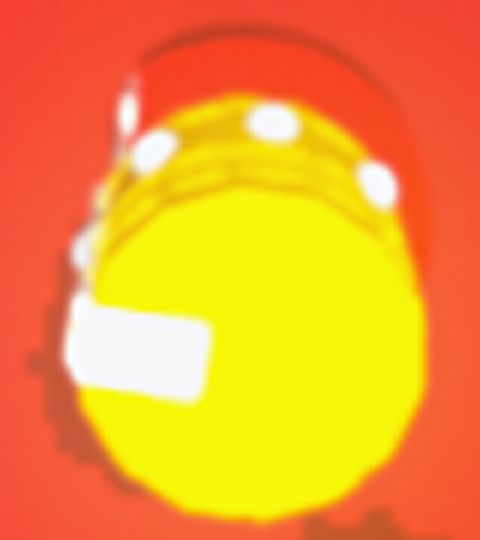

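```bash
python3 -m crank '[{"rotation":[0.01,0,0],"travel":[0.55,0.2,1],"fingers":65},{"rotation":[0.01,0,0],"travel":[0,0,2],"fingers":65},{"rotation":[0,0,0],"travel":[0,0,2],"fingers":65},{"rotation":[0,0,0],"travel":[0,0,1.5],"fingers":65},{"rotation":[0,0,0],"travel":[0,0,0],"fingers":65},{"rotation":[0,0,0],"travel":[0,0,0],"fingers":65}]';python3 -c "
from h import *
goto([.5735,.339,.027],yaw=1.55)"
```

```text
time: 29.8
tcp_pos: [0.5774, 0.3437, 0.0554]
tcp_rot: [-2.242, -2.186, -0.009]
force: [0.3, 0.0, 0.6]
finger_gap: 0.648
travel cm [-0.51 -0.37  2.83] rows 0.6958804306241348 rot [array([-0.003, -0.011, -0.005])]
```

```bash
python3 -m crank '[{"rotation":[0,-0.01,0],"travel":[-0.5,-0.35,0.8],"fingers":65},{"rotation":[0,0,0],"travel":[0,0,1.2],"fingers":65},{"rotation":[0,0,0],"travel":[0,0,0.8],"fingers":65},{"rotation":[0,0,0],"travel":[0,0,0],"fingers":65},{"rotation":[0,0,0],"travel":[0,0,0],"fingers":65}]';python3 -c "
from h import *
goto([.5735,.339,.027],yaw=1.55)
p=snap('wrist');cv2.imwrite(f'pics/wrist24.png',p['color'])"
```

```text
time: 30.22
tcp_pos: [0.5742, 0.3394, 0.0256]
tcp_rot: [-2.247, -2.192, 0.0]
force: [-0.2, -0.1, -0.1]
finger_gap: 0.652
travel cm [-0.05 -0.07 -0.14] rows 0.03796947856743779 rot [array([-0.002, -0.001, -0.004])]
```

View pics/wrist24.png

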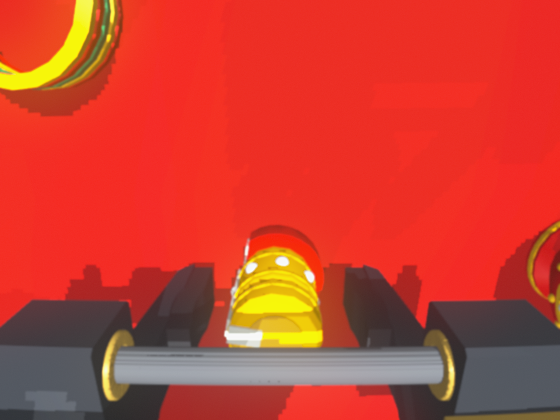

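Well centred. Close.

```bash
python3 -m crank '[{"rotation":[0,0,0],"travel":[0,0,0],"fingers":45},{"rotation":[0,0,0],"travel":[0,0,0],"fingers":30},{"rotation":[0,0,0],"travel":[0,0,0],"fingers":0},{"rotation":[0,0,0],"travel":[0,0,0],"fingers":0},{"rotation":[0,0,0],"travel":[0,0,0],"fingers":0},{"rotation":[0,0,0],"travel":[0,0,0],"fingers":0}]'; python3 -m crank '[{"rotation":[0,0,0],"travel":[0,0,-2],"fingers":0},{"rotation":[0,0,0],"travel":[0,0,-3],"fingers":0},{"rotation":[0,0,0],"travel":[0,0,-3],"fingers":0},{"rotation":[0,0,0],"travel":[0,0,0],"fingers":0},{"rotation":[0,0,0],"travel":[0,0,0],"fingers":0}]'
python3 -c "
from h import *
goto([.558,.138,.10],yaw=1.55+.13)
p=snap('wrist');cv2.imwrite(f'pics/wrist25.png',p['color'])"
```

```text
time: 30.77
tcp_pos: [0.5743, 0.3398, 0.0271]
tcp_rot: [-2.247, -2.192, -0.001]
force: [0.1, 0.3, -0.8]
finger_gap: 0.374
time: 31.18
tcp_pos: [0.5711, 0.3374, 0.1042]
tcp_rot: [-2.246, -2.191, 0.013]
force: [-0.0, 1.1, -3.7]
finger_gap: 0.379
travel cm [-19.97  -0.81   0.49] rows 4.794098408697046 rot [array([-0.009,  0.003, -0.134])]
```

View pics/wrist25.png

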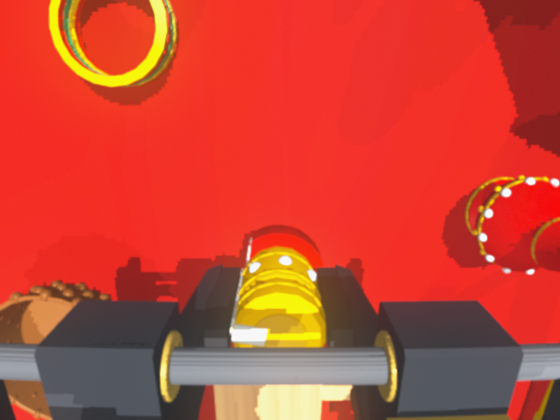

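```bash
python3 -m crank '[{"rotation":[0,0,0],"travel":[-2,-0.1,0],"fingers":0},{"rotation":[0,0,0],"travel":[-3,-0.1,0],"fingers":0},{"rotation":[0,0,0],"travel":[-3,-0.1,0],"fingers":0},{"rotation":[0,0,0],"travel":[-3,-0.1,0],"fingers":0},{"rotation":[0,0,0],"travel":[-3,-0.1,0],"fingers":0},{"rotation":[0,0,-0.06],"travel":[-3,-0.1,0],"fingers":0},{"rotation":[0,0,-0.06],"travel":[-2,-0.1,0],"fingers":0},{"rotation":[0,0,0],"travel":[0,0,0],"fingers":0},{"rotation":[0,0,0],"travel":[0,0,0],"fingers":0}]'
python3 -c "
from h import *
goto([.558,.138,.065],yaw=1.55+.13)
p=snap('wrist');cv2.imwrite(f'pics/wrist26.png',p['color'])"
```

```text
time: 31.98
tcp_pos: [0.5511, 0.1394, 0.0872]
tcp_rot: [-2.093, -2.322, 0.038]
force: [-0.0, 1.3, -3.2]
finger_gap: 0.375
travel cm [-0.2   0.73  2.2 ] rows 0.5580899603930185 rot [array([-0.029,  0.004, -0.006])]
```

View pics/wrist26.png

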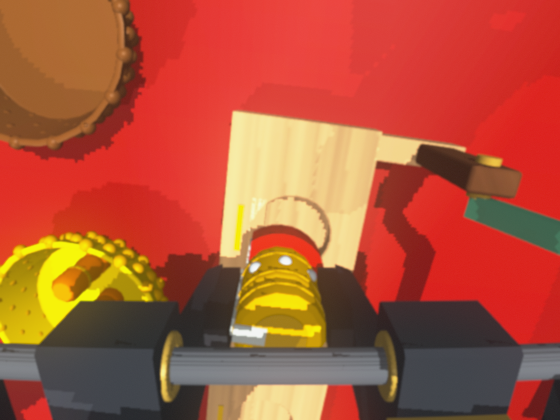

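```bash
python3 -m crank '[{"rotation":[-0.03,0,-0.005],"travel":[-0.2,0.7,0.5],"fingers":0},{"rotation":[0,0,0],"travel":[0,0,1],"fingers":0},{"rotation":[0,0,0],"travel":[0,0,0],"fingers":0},{"rotation":[0,0,0],"travel":[0,0,0],"fingers":0}]'
python3 -c "
from h import *
goto([.558,.138,.055],yaw=1.55+.13)
p=snap('wrist');cv2.imwrite(f'pics/wrist27.png',p['color'])"
```

```text
time: 32.37
tcp_pos: [0.5566, 0.1413, 0.0681]
tcp_rot: [2.096, 2.339, -0.007]
force: [0.5, 0.3, -2.9]
finger_gap: 0.376
travel cm [-0.33  0.1   1.31] rows 0.32507502046273473 rot [array([-0.003,  0.004,  0.   ])]
```

View pics/wrist27.png

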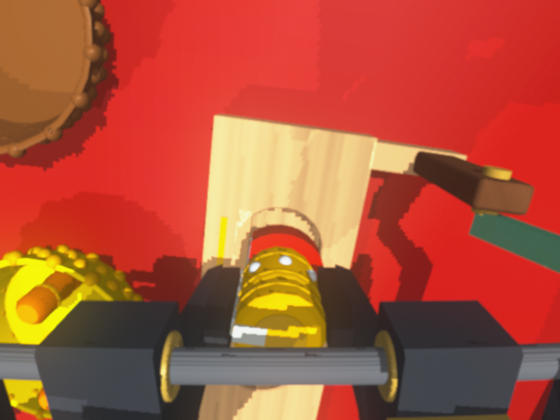

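```bash
python3 -c "
from h import *
p=snap('wrist')
print([np.round(onz(p,u,.02),4) for u in ((215.5,115.5),(376.5,138.5),(223,217),(221,258))])"
python3 -m crank '[{"rotation":[0,0,0],"travel":[-0.3,0.1,0.5],"fingers":0},{"rotation":[0,0,0],"travel":[0,0,0.4],"fingers":0},{"rotation":[0,0,0],"travel":[0,0,0],"fingers":0},{"rotation":[0,0,0],"travel":[0,0,0],"fingers":0}]'
python3 -c "
from h import *
goto([.558,.138,.045],yaw=1.55+.13)"
```

```text
[array([0.5179, 0.207 , 0.02  ]), array([0.6008, 0.2045, 0.02  ]), array([0.5252, 0.1535, 0.02  ]), array([0.5256, 0.1288, 0.02  ])]
time: 32.8
tcp_pos: [0.5586, 0.1392, 0.0591]
tcp_rot: [2.094, 2.34, -0.006]
force: [0.1, -0.2, -3.2]
finger_gap: 0.375
travel cm [-0.11 -0.07  1.41] rows 0.33924583579538653 rot [array([-0.002,  0.004,  0.002])]
```

```bash
python3 -m crank '[{"rotation":[0,0,0],"travel":[-0.1,-0.1,0.6],"fingers":0},{"rotation":[0,0,0],"travel":[0,0,0.6],"fingers":0},{"rotation":[0,0,0],"travel":[0,0,0],"fingers":0},{"rotation":[0,0,0],"travel":[0,0,0],"fingers":0}]'
python3 -c "
from h import *
goto([.558,.138,.035],yaw=1.55+.13)"
```

```text
time: 33.13
tcp_pos: [0.558, 0.1379, 0.0462]
tcp_rot: [2.094, 2.339, -0.005]
force: [-0.2, 0.7, -2.7]
finger_gap: 0.375
travel cm [0.02 0.01 1.12] rows 0.26793554652547785 rot [array([-0.001,  0.003,  0.001])]
```

```bash
python3 -m crank '[{"rotation":[0,0,0],"travel":[0,0,0.5],"fingers":0},{"rotation":[0,0,0],"travel":[0,0,0.5],"fingers":0},{"rotation":[0,0,0],"travel":[0,0,0],"fingers":0}]'
python3 -c "
from h import *
goto([.558,.138,.0345],yaw=1.55+.13)"
```

```text
time: 33.38
tcp_pos: [0.5577, 0.1381, 0.0355]
tcp_rot: [2.095, 2.339, -0.005]
force: [1.1, -0.2, -2.3]
finger_gap: 0.381
travel cm [-0.01  0.03  0.1 ] rows 0.025018996796631995 rot [array([-0.001,  0.003,  0.001])]
```

```bash
python3 -m crank '[{"rotation":[0,0,0],"travel":[0,0,0.2],"fingers":0},{"rotation":[0,0,0],"travel":[0,0,0],"fingers":0},{"rotation":[0,0,0],"travel":[0,0,0],"fingers":50},{"rotation":[0,0,0],"travel":[0,0,0],"fingers":60},{"rotation":[0,0,0],"travel":[0,0,0],"fingers":60},{"rotation":[0,0,0],"travel":[0,0,0],"fingers":60},{"rotation":[0,0,0],"travel":[0,0,-2],"fingers":60},{"rotation":[0,0,0],"travel":[0,0,-3],"fingers":60},{"rotation":[0,0,0],"travel":[0,0,-3],"fingers":60},{"rotation":[0,0,0],"travel":[0,0,-3],"fingers":60},{"rotation":[0,0,0],"travel":[0,0,0],"fingers":60}]'
python3 -c "
from h import *
goto([.52,-.27,.2],yaw=1.55)
p=snap('wrist');cv2.imwrite(f'pics/wrist28.png',p['color'])
p=snap('side');cv2.imwrite(f'pics/s28.png',cv2.resize(p['color'][190:330,200:380],None,fx=4,fy=4,interpolation=2))"
```

```text
time: 34.3
tcp_pos: [0.5587, 0.1381, 0.1485]
tcp_rot: [2.095, 2.34, -0.007]
force: [1.1, 0.6, 0.4]
finger_gap: 0.601
travel cm [-40.15  -8.35  -4.97] rows 9.906918550355979 rot [array([-0.002,  0.004,  0.131])]
```

View pics/wrist28.png

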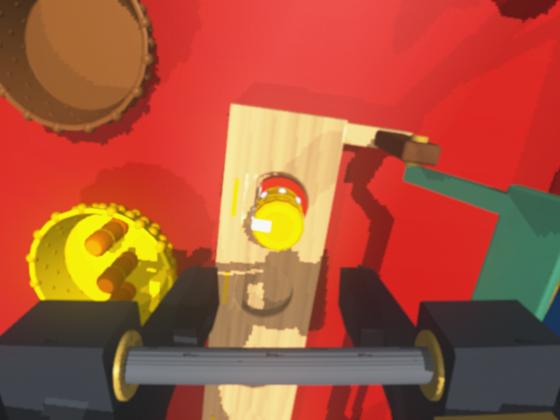

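View pics/s28.png

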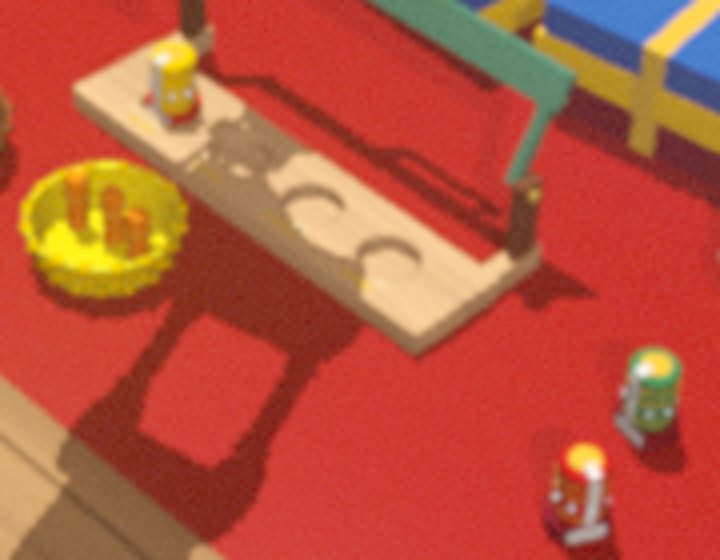

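```bash
python3 -c "
from h import *
w=snap('wrist');B=snap('side')
for z in (.07,.082): print(z,proj(w,[.558,.138,z]),proj(B,[.558,.138,z]))
print(np.round(tri(w,(277,225),B,(243.7,203.5)),4) if 0 else tri(w,(277,225),B,(243.7,203.5)))"
```

```text
0.07 [[281.52337611 226.89535065]] [[243.21915278 203.09339011]]
0.082 [[281.52448793 233.82807705]] [[243.16140972 199.93908191]]
(array([0.55673372, 0.13730786, 0.06879411]), np.float64(0.003962669688825198))
```

```bash
python3 -m crank '[{"rotation":[0,0,0.065],"travel":[0,-0.5,-4],"fingers":60},{"rotation":[0,0,0.065],"travel":[0,-0.5,-4],"fingers":60},{"rotation":[0,0,0],"travel":[-4,-0.4,-2],"fingers":60},{"rotation":[0,0,0],"travel":[-4,-0.3,-0.3],"fingers":60},{"rotation":[0,0,0],"travel":[-4,-0.3,-0.3],"fingers":60},{"rotation":[0,0,0],"travel":[-4,-0.3,-0.3],"fingers":60},{"rotation":[0,0,0],"travel":[-4,-0.3,-0.3],"fingers":60},{"rotation":[0,0,0],"travel":[-4,-0.3,-0.3],"fingers":60},{"rotation":[0,0,0],"travel":[-4,-0.3,-0.3],"fingers":60},{"rotation":[0,0,0],"travel":[-4,-0.3,-0.3],"fingers":60},{"rotation":[0,0,0],"travel":[-4,-0.3,-0.3],"fingers":60},{"rotation":[0,0,0],"travel":[0,0,0],"fingers":60}]'
python3 -c "
from h import *
goto([.52,-.27,.25],yaw=1.55)
p=snap('wrist');cv2.imwrite(f'pics/wrist29.png',p['color'])"
```

```text
time: 35.5
tcp_pos: [0.4963, -0.2315, 0.246]
tcp_rot: [-2.213, -2.179, 0.069]
force: [0.2, -0.4, -0.4]
finger_gap: 0.601
travel cm [-3.81  2.4  -0.51] rows 1.0877148687539906 rot [array([-0.056,  0.007,  0.005])]
```

View pics/wrist29.png

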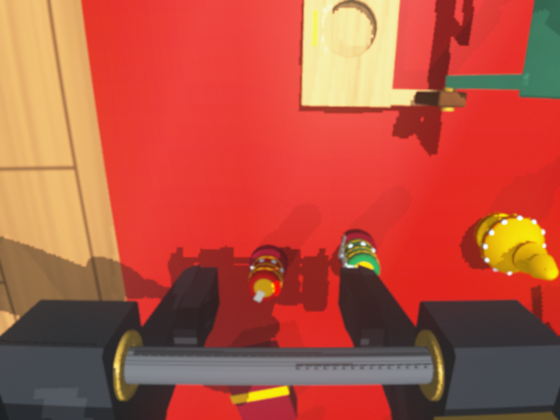

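```bash
python3 -m crank '[{"rotation":[-0.05,0,0],"travel":[-3,1.2,0.2],"fingers":65},{"rotation":[0,0,0],"travel":[-3,1.2,0.8],"fingers":65},{"rotation":[0,0,0],"travel":[-2,0,0.8],"fingers":65},{"rotation":[0,0,0],"travel":[0,0,0],"fingers":65},{"rotation":[0,0,0],"travel":[0,0,0],"fingers":65}]'
python3 -c "
from h import *
goto([.52,-.30,.22],yaw=1.55)
p=snap('wrist');cv2.imwrite(f'pics/wrist30.png',p['color'])
im=p['color'];cv2.imwrite('pics/w30c.png',cv2.resize(im[150:300,200:400],None,fx=4,fy=4,interpolation=2))
for n in ('P1_mid','P4_mid'):print([ (r['centre'],round(r['confidence'],2),np.round(onz(p,r['centre'],.031),4)) for r in optics.mark_of(p,n)])"
```

```text
time: 35.97
tcp_pos: [0.5169, -0.3058, 0.2162]
tcp_rot: [-2.226, -2.192, 0.01]
force: [-0.1, 0.6, 0.5]
finger_gap: 0.656
travel cm [ 0.58  0.3  -0.38] rows 0.1823335420799175 rot [array([-0.017, -0.008,  0.005])]
[([233.8, 218.3], 0.66, array([ 0.4727, -0.3345,  0.031 ]))]
[([337.6, 200.2], 0.87, array([ 0.5692, -0.3181,  0.031 ])), ([487.8, 171.4], 0.41, array([ 0.7053, -0.2925,  0.031 ]))]
```

View pics/w30c.png

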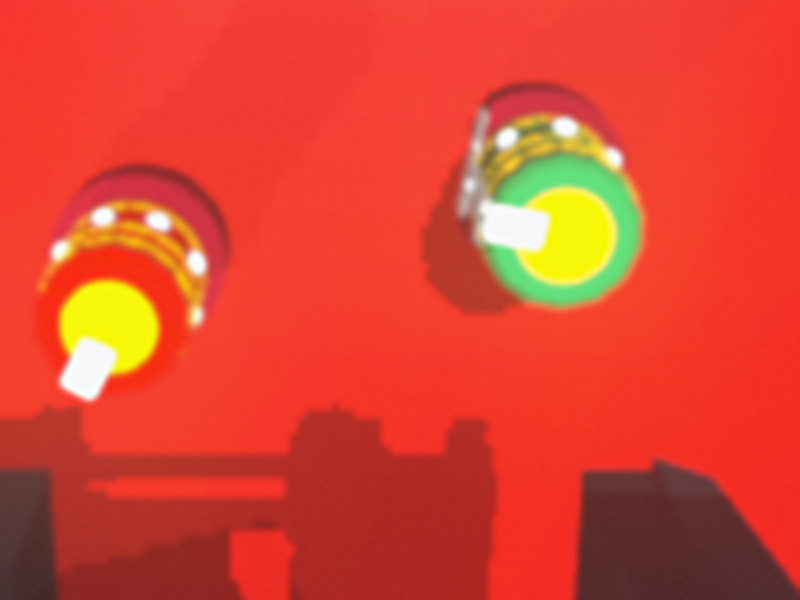

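```bash
python3 -c "
from h import *
p=snap('wrist')
f=lambda x,y:(200+x/4,150+y/4)
stripe(p,f(101,346),f(79,391),f(110,327))
stripe(p,f(547,234),f(483,224),f(565,235))"
```

```text
centre [ 0.4715 -0.3366  0.062 ] yaw(stripe) 1.091 yaw(c-outer) 1.094
centre [ 0.5687 -0.3169  0.062 ] yaw(stripe) -0.171 yaw(c-outer) -0.148
```

```bash
python3 -m crank '[{"rotation":[-0.015,-0.01,0],"travel":[-0.5,2.5,0],"fingers":65},{"rotation":[0,0,0],"travel":[-0.5,2.3,2],"fingers":65},{"rotation":[0,0,0],"travel":[0,0,2.5],"fingers":65},{"rotation":[0,0,0],"travel":[0,0,2.5],"fingers":65},{"rotation":[0,0,0],"travel":[0,0,2],"fingers":65},{"rotation":[0,0,0],"travel":[0,0,0],"fingers":65},{"rotation":[0,0,0],"travel":[0,0,0],"fingers":65}]'
python3 -c "
from h import *
goto([.5685,-.317,.027],yaw=1.55)
p=snap('wrist');cv2.imwrite(f'pics/wrist31.png',p['color'])
im=p['color'];cv2.imwrite('pics/w31c.png',cv2.resize(im[150:300,180:380],None,fx=4,fy=4,interpolation=2))"
```

```text
time: 36.75
tcp_pos: [0.5732, -0.31, 0.1331]
tcp_rot: [2.215, 2.205, 0.004]
force: [0.3, 0.1, 0.2]
finger_gap: 0.65
travel cm [-0.6  -0.61 10.61] rows 2.553471374963829 rot [array([0.013, 0.01 , 0.017])]
```

View pics/w31c.png

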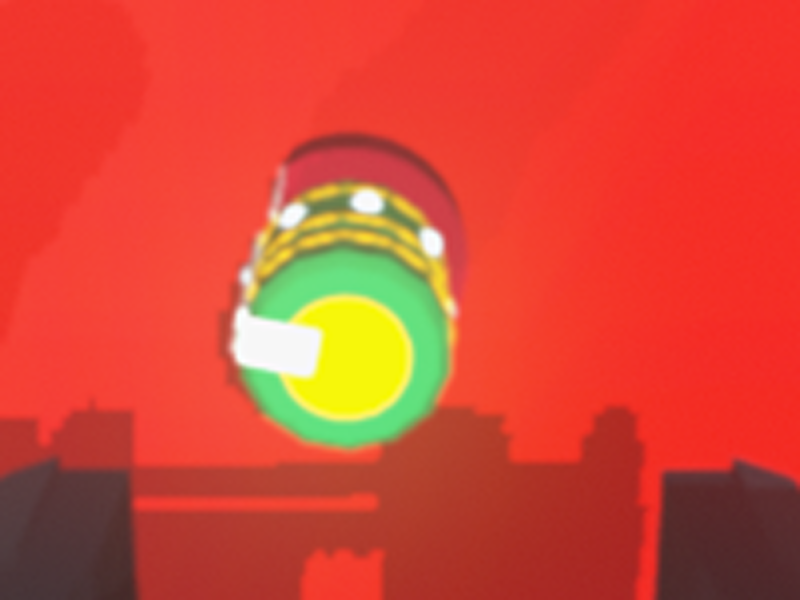

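```bash
python3 -c "
from h import *
p=snap('wrist')
f=lambda x,y:(180+x/4,150+y/4)
stripe(p,f(320,353),f(236,342),f(347,357))"
python3 -m crank '[{"rotation":[0.013,0.01,0.015],"travel":[-0.6,-0.5,1],"fingers":65},{"rotation":[0,0,0],"travel":[0,0,2],"fingers":65},{"rotation":[0,0,0],"travel":[0,0,2],"fingers":65},{"rotation":[0,0,0],"travel":[0,0,1.7],"fingers":65},{"rotation":[0,0,0],"travel":[0,0,0],"fingers":65},{"rotation":[0,0,0],"travel":[0,0,0],"fingers":65}]'
python3 -c "
from h import *
goto([.5685,-.317,.027],yaw=1.55)"
```

```text
centre [ 0.5677 -0.3168  0.062 ] yaw(stripe) -0.151 yaw(c-outer) -0.155
time: 37.35
tcp_pos: [0.5736, -0.3223, 0.0751]
tcp_rot: [2.236, 2.184, 0.006]
force: [-0.3, 0.8, 0.1]
finger_gap: 0.649
travel cm [ 0.56 -0.59  4.8 ] rows 1.167717084523225 rot [array([ 0.014,  0.008, -0.003])]
```

```bash
python3 -m crank '[{"rotation":[0.014,0.008,0],"travel":[0.5,-0.5,0.4],"fingers":65},{"rotation":[0,0,0],"travel":[0,0,1.5],"fingers":65},{"rotation":[0,0,0],"travel":[0,0,1.5],"fingers":65},{"rotation":[0,0,0],"travel":[0,0,0.5],"fingers":65},{"rotation":[0,0,0],"travel":[0,0,0],"fingers":65},{"rotation":[0,0,0],"travel":[0,0,0],"fingers":65}]'
python3 -c "
from h import *
goto([.568,-.317,.027],yaw=1.55)
p=snap('wrist');cv2.imwrite(f'pics/wrist32.png',p['color'])"
```

```text
time: 37.85
tcp_pos: [0.5704, -0.3191, 0.037]
tcp_rot: [2.245, 2.19, 0.001]
force: [0.5, 0.3, 0.4]
finger_gap: 0.646
travel cm [ 0.21 -0.25  0.99] rows 0.2511588391555069 rot [array([ 0.004,  0.003, -0.004])]
```

View pics/wrist32.png

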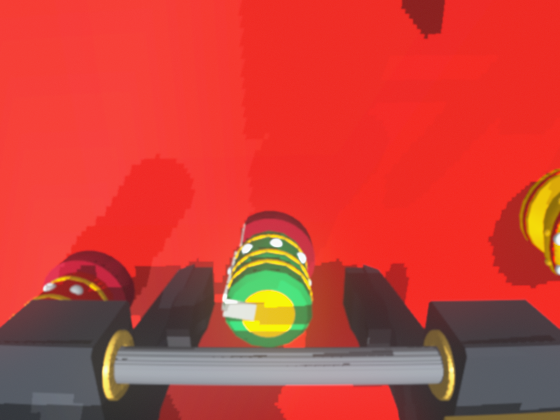

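```bash
python3 -m crank '[{"rotation":[0,0,0],"travel":[0.2,-0.3,0.8],"fingers":65},{"rotation":[0,0,0],"travel":[0,0,0.2],"fingers":65},{"rotation":[0,0,0],"travel":[0,0,0],"fingers":65},{"rotation":[0,0,0],"travel":[0,0,0],"fingers":45},{"rotation":[0,0,0],"travel":[0,0,0],"fingers":30},{"rotation":[0,0,0],"travel":[0,0,0],"fingers":0},{"rotation":[0,0,0],"travel":[0,0,0],"fingers":0},{"rotation":[0,0,0],"travel":[0,0,0],"fingers":0},{"rotation":[0,0,0],"travel":[0,0,0],"fingers":0}]'; python3 -m crank '[{"rotation":[0,0,0],"travel":[0,0,-2],"fingers":0},{"rotation":[0,0,0],"travel":[0,0,-3],"fingers":0},{"rotation":[0,0,0],"travel":[0,0,-3.5],"fingers":0},{"rotation":[0,0,0],"travel":[0,0,0],"fingers":0},{"rotation":[0,0,0],"travel":[0,0,0],"fingers":0}]'
python3 -c "
from h import *
goto([.555,-.018,.10],yaw=1.55+.135)
p=snap('wrist');cv2.imwrite(f'pics/wrist33.png',p['color'])"
```

```text
time: 38.65
tcp_pos: [0.5676, -0.3171, 0.0272]
tcp_rot: [2.244, 2.19, 0.002]
force: [0.5, -1.3, -1.4]
finger_gap: 0.378
time: 39.07
tcp_pos: [0.5639, -0.3146, 0.1099]
tcp_rot: [-2.246, -2.191, 0.002]
force: [-0.8, -0.5, -3.9]
finger_gap: 0.378
travel cm [29.63 -1.62  1.05] rows 7.120849653348525 rot [array([-0.003, -0.002, -0.139])]
```

View pics/wrist33.png

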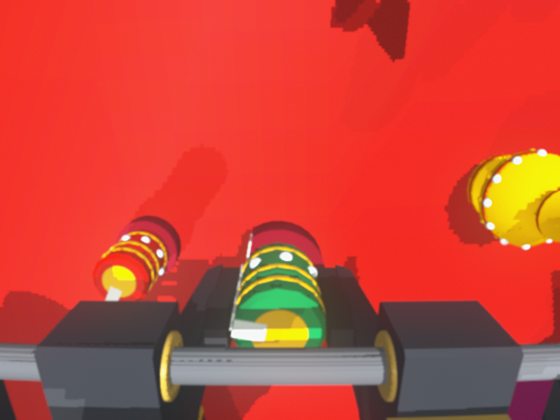

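```bash
python3 -m crank '[{"rotation":[0,0,0],"travel":[2,-0.1,-0.3],"fingers":0},{"rotation":[0,0,0],"travel":[3.3,-0.2,-0.2],"fingers":0},{"rotation":[0,0,0],"travel":[3.5,-0.2,-0.2],"fingers":0},{"rotation":[0,0,0],"travel":[3.5,-0.2,-0.1],"fingers":0},{"rotation":[0,0,0],"travel":[3.5,-0.2,0],"fingers":0},{"rotation":[0,0,0],"travel":[3.5,-0.2,0],"fingers":0},{"rotation":[0,0,-0.06],"travel":[3.5,-0.2,0],"fingers":0},{"rotation":[0,0,-0.06],"travel":[3,-0.1,0],"fingers":0},{"rotation":[0,0,0],"travel":[0,0,0],"fingers":0},{"rotation":[0,0,0],"travel":[0,0,0],"fingers":0}]'
python3 -c "
from h import *
goto([.555,-.018,.07],yaw=1.55+.135)"
```

```text
time: 39.95
tcp_pos: [0.546, -0.0464, 0.1013]
tcp_rot: [-2.1, -2.311, 0.016]
force: [0.5, 0.0, -2.8]
finger_gap: 0.378
travel cm [2.72 1.23 3.13] rows 1.0366900509603214 rot [array([-0.02 , -0.007, -0.019])]
```

```bash
python3 -m crank '[{"rotation":[-0.02,-0.007,-0.018],"travel":[1.4,0.6,0],"fingers":0},{"rotation":[0,0,0],"travel":[1.2,0.5,1],"fingers":0},{"rotation":[0,0,0],"travel":[0,0,1.5],"fingers":0},{"rotation":[0,0,0],"travel":[0,0,0],"fingers":0},{"rotation":[0,0,0],"travel":[0,0,0],"fingers":0}]'
python3 -c "
from h import *
goto([.555,-.018,.055],yaw=1.55+.135)
p=snap('wrist');cv2.imwrite(f'pics/wrist34.png',p['color'])"
```

```text
time: 40.37
tcp_pos: [0.5524, -0.02, 0.0696]
tcp_rot: [-2.094, -2.336, 0.008]
force: [0.3, -0.4, -2.1]
finger_gap: 0.383
travel cm [0.17 0.29 1.46] rows 0.35903240895225047 rot [array([-0.007, -0.   , -0.005])]
```

View pics/wrist34.png

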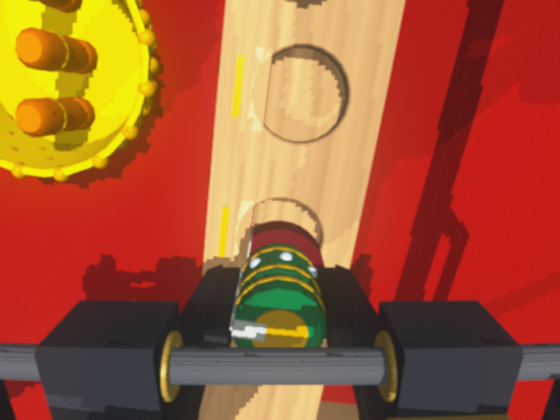

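```bash
python3 -c "
from h import *
p=snap('wrist');print(np.round(onz(p,(301,93.5),.02),4))"
python3 -m crank '[{"rotation":[-0.005,0,-0.005],"travel":[0.15,0.3,0.6],"fingers":0},{"rotation":[0,0,0],"travel":[0,0,0.5],"fingers":0},{"rotation":[0,0,0],"travel":[0,0,0],"fingers":0},{"rotation":[0,0,0],"travel":[0,0,0],"fingers":0}]'
python3 -c "
from h import *
goto([.5555,-.018,.045],yaw=1.55+.135)"
```

```text
[0.5549 0.0609 0.02  ]
time: 40.8
tcp_pos: [0.5567, -0.0201, 0.0591]
tcp_rot: [2.094, 2.341, 0.001]
force: [0.4, -0.6, -2.9]
finger_gap: 0.381
travel cm [ 0.22 -0.1   1.41] rows 0.34263317289485107 rot [array([ 0.001,  0.   , -0.003])]
```

```bash
python3 -m crank '[{"rotation":[0,0,0],"travel":[0.25,-0.2,0.4],"fingers":0},{"rotation":[0,0,0],"travel":[0,0,0.4],"fingers":0},{"rotation":[0,0,0],"travel":[0,0,0],"fingers":0},{"rotation":[0,0,0],"travel":[0,0,0],"fingers":0}]'
python3 -c "
from h import *
goto([.5545,-.0175,.045],yaw=1.55+.135)"
```

```text
time: 41.13
tcp_pos: [0.5546, -0.0178, 0.051]
tcp_rot: [2.093, 2.34, 0.002]
force: [0.0, -0.8, -2.4]
finger_gap: 0.375
travel cm [ 0.04 -0.01  0.6 ] rows 0.14343853382040558 rot [array([ 0.002,  0.001, -0.003])]
```

```bash
python3 -m crank '[{"rotation":[0,0,0],"travel":[0,0,0.5],"fingers":0},{"rotation":[0,0,0],"travel":[0,0,0.5],"fingers":0},{"rotation":[0,0,0],"travel":[0,0,0.4],"fingers":0},{"rotation":[0,0,0],"travel":[0,0,0],"fingers":0}]'
python3 -c "
from h import *
goto([.5545,-.0175,.035],yaw=1.55+.135)"
```

```text
time: 41.47
tcp_pos: [0.5542, -0.0177, 0.036]
tcp_rot: [2.093, 2.341, 0.001]
force: [0.3, -0.3, -3.1]
finger_gap: 0.376
travel cm [0.02 0.03 0.1 ] rows 0.02646964343832598 rot [array([ 0.001,  0.001, -0.003])]
```

Down without resistance. Release and lift.

```bash
python3 -m crank '[{"rotation":[0,0,0],"travel":[0,0,0.2],"fingers":0},{"rotation":[0,0,0],"travel":[0,0,0],"fingers":0},{"rotation":[0,0,0],"travel":[0,0,0],"fingers":50},{"rotation":[0,0,0],"travel":[0,0,0],"fingers":65},{"rotation":[0,0,0],"travel":[0,0,0],"fingers":65},{"rotation":[0,0,0],"travel":[0,0,0],"fingers":65},{"rotation":[0,0,0],"travel":[0,0,-2],"fingers":65},{"rotation":[0,0,0],"travel":[0,0,-3],"fingers":65},{"rotation":[0,0,0],"travel":[0,0,-3],"fingers":65},{"rotation":[0,0,0],"travel":[0,0,-3],"fingers":65},{"rotation":[0,0,0],"travel":[0,0,0],"fingers":65}]'
python3 -c "
from h import *
goto([.47,-.31,.2],yaw=2.66)
p=snap('wrist');cv2.imwrite(f'pics/wrist35.png',p['color'])
q=snap('side');cv2.imwrite(f'pics/s35.png',cv2.resize(q['color'][190:340,200:400],None,fx=4,fy=4,interpolation=2))
for z in (.07,.082): print(z,proj(p,[.5545,-.0175,z]),proj(q,[.5545,-.0175,z]))"
```

```text
time: 42.38
tcp_pos: [0.5547, -0.0177, 0.1481]
tcp_rot: [2.094, 2.341, 0.0]
force: [1.7, 0.2, 0.3]
finger_gap: 0.648
travel cm [-28.11 -11.66  -5.19] rows 7.404427912719789 rot [array([ 0.   ,  0.   , -0.978])]
0.07 [[276.33728242 225.20653944]] [[279.05110512 227.34966279]]
0.082 [[276.26642844 231.83709259]] [[279.15977656 224.13583168]]
```

View pics/wrist35.png

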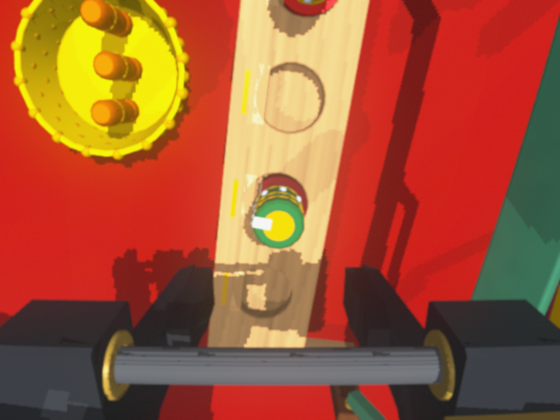

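View pics/s35.png

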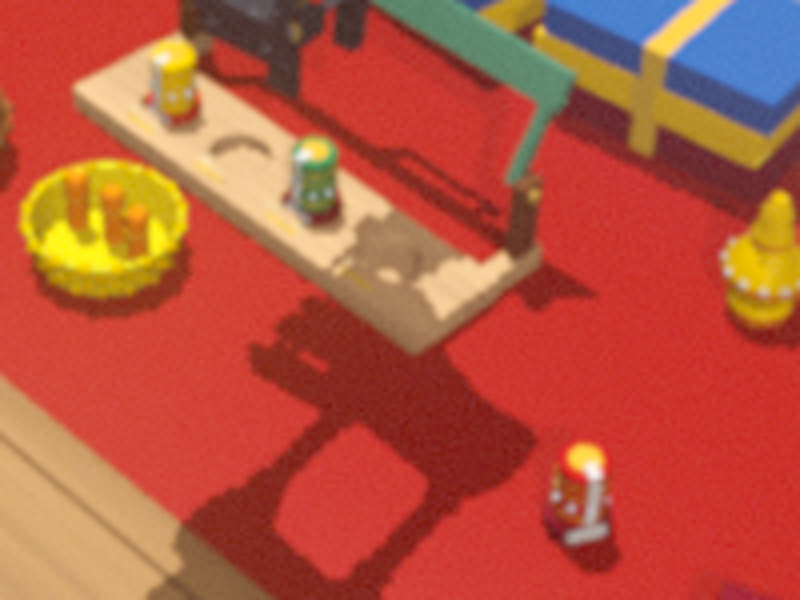

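```bash
python3 -m crank '[{"rotation":[0,0,-0.11],"travel":[-2.5,0,-2],"fingers":65},{"rotation":[0,0,-0.11],"travel":[-2.5,0,-2],"fingers":65},{"rotation":[0,0,-0.11],"travel":[-2.5,0,-1],"fingers":65},{"rotation":[0,0,-0.11],"travel":[-2,0,0],"fingers":65},{"rotation":[0,0,-0.11],"travel":[-1,0,0],"fingers":65},{"rotation":[0,0,-0.11],"travel":[0,0,0],"fingers":65},{"rotation":[0,0,-0.11],"travel":[0,0,0],"fingers":65},{"rotation":[0,0,-0.1],"travel":[0,0,0],"fingers":65},{"rotation":[0,0,-0.07],"travel":[0,0,0],"fingers":65},{"rotation":[0,0,0],"travel":[0,0,0],"fingers":65}]'
python3 -c "
from h import *
goto([.465,-.315,.2],yaw=2.66)"
```

```text
time: 43.32
tcp_pos: [0.5734, -0.1199, 0.1737]
tcp_rot: [-0.727, -3.019, 0.004]
force: [-0.4, -0.3, 0.0]
finger_gap: 0.649
travel cm [  0.85 -22.33  -2.36] rows 5.38960828818697 rot [array([-0.011, -0.035,  0.009])]
```

```bash
python3 -m crank '[{"rotation":[0,-0.035,0],"travel":[0.2,-3,-1],"fingers":65},{"rotation":[0,0,0],"travel":[0.2,-4,-0.5],"fingers":65},{"rotation":[0,0,0],"travel":[0.2,-4,-0.5],"fingers":65},{"rotation":[0,0,0],"travel":[0.2,-4,0],"fingers":65},{"rotation":[0,0,0],"travel":[0,-4,0],"fingers":65},{"rotation":[0,0,0],"travel":[0,-1,0],"fingers":65},{"rotation":[0,0,0],"travel":[0,0,0],"fingers":65},{"rotation":[0,0,0],"travel":[0,0,0],"fingers":65}]'
python3 -c "
from h import *
goto([.4715,-.3366,.1],yaw=2.66)
p=snap('wrist');cv2.imwrite(f'pics/wrist36.png',p['color'])"
```

```text
time: 43.98
tcp_pos: [0.4661, -0.2955, 0.1826]
tcp_rot: [-0.749, -3.03, 0.009]
force: [-0.0, -0.9, -0.5]
finger_gap: 0.649
travel cm [-2.54 -3.29  8.25] rows 2.2157593878317234 rot [array([-0.011, -0.018, -0.003])]
```

View pics/wrist36.png

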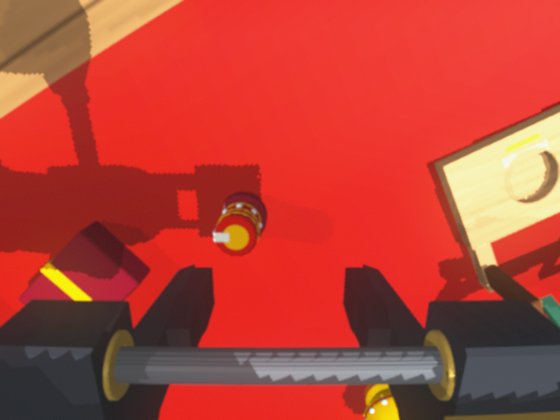

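```bash
python3 -c "
from h import *
p=snap('wrist')
im=p['color'];cv2.imwrite('pics/w36c.png',cv2.resize(im[180:270,190:290],None,fx=6,fy=6,interpolation=2))"
python3 -m crank '[{"rotation":[-0.01,-0.018,0],"travel":[-1.2,-1.5,1],"fingers":65},{"rotation":[0,0,0],"travel":[-1,-1.4,2],"fingers":65},{"rotation":[0,0,0],"travel":[0,0,2],"fingers":65},{"rotation":[0,0,0],"travel":[0,0,1],"fingers":65},{"rotation":[0,0,0],"travel":[0,0,0],"fingers":65},{"rotation":[0,0,0],"travel":[0,0,0],"fingers":65}]'
python3 -c "
from h import *
goto([.4715,-.3366,.027],yaw=2.66)
p=snap('wrist');cv2.imwrite(f'pics/wrist37.png',p['color'])
im=p['color'];cv2.imwrite('pics/w37c.png',cv2.resize(im[170:280,210:350],None,fx=5,fy=5,interpolation=2))"
```

```text
time: 44.58
tcp_pos: [0.4797, -0.3232, 0.1209]
tcp_rot: [0.734, 3.051, 0.003]
force: [0.1, 0.2, 0.1]
finger_gap: 0.651
travel cm [ 0.14 -1.59  9.38] rows 2.2820847428377733 rot [array([0.003, 0.003, 0.01 ])]
```

View pics/w36c.png

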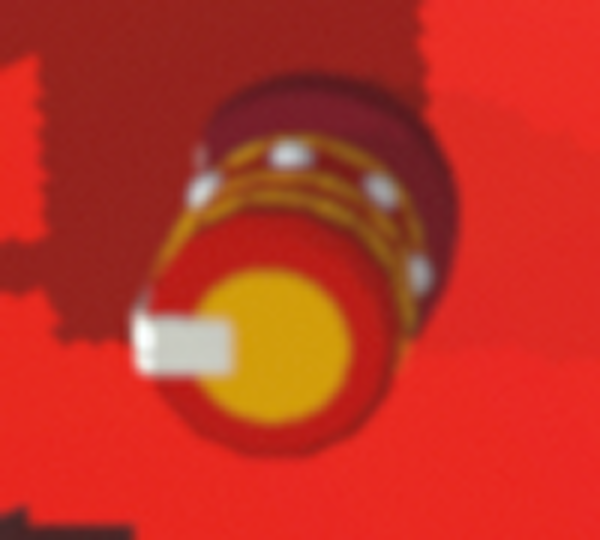

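View pics/w37c.png

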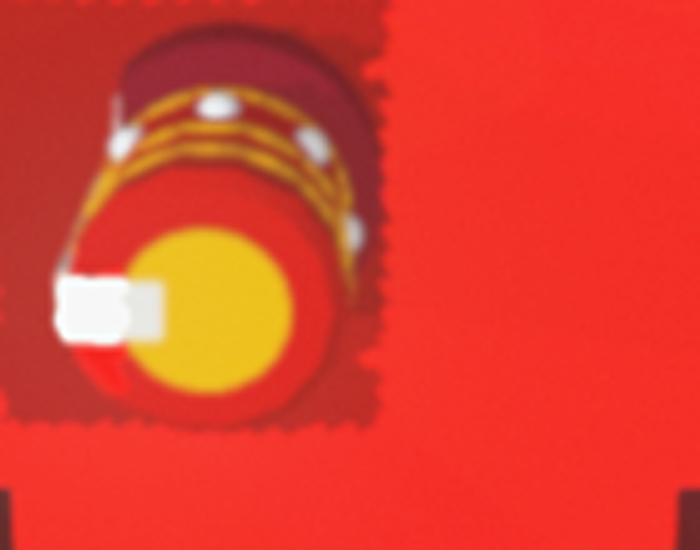

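```bash
python3 -c "
from h import *
p=snap('wrist')
f=lambda x,y:(210+x/5,170+y/5)
stripe(p,f(164,312),f(58,310),f(208,311))
q=onz(p,f(208,311),.062); goto([q[0],q[1],.027],yaw=2.66)"
```

```text
centre [ 0.4713 -0.3358  0.062 ] yaw(stripe) 1.077 yaw(c-outer) 1.09
travel cm [ 0.25 -1.5   9.46] rows 2.298065969578334 rot [array([0.002, 0.004, 0.009])]
```

```bash
python3 -m crank '[{"rotation":[0,0,0.009],"travel":[0.2,-1.4,0.5],"fingers":65},{"rotation":[0,0,0],"travel":[0,0,2],"fingers":65},{"rotation":[0,0,0],"travel":[0,0,2],"fingers":65},{"rotation":[0,0,0],"travel":[0,0,1.5],"fingers":65},{"rotation":[0,0,0],"travel":[0,0,0],"fingers":65},{"rotation":[0,0,0],"travel":[0,0,0],"fingers":65}]'
python3 -c "
from h import *
goto([.4713,-.3360,.027],yaw=2.66)
p=snap('wrist');cv2.imwrite(f'pics/wrist38.png',p['color'])"
```

```text
time: 45.18
tcp_pos: [0.4749, -0.3411, 0.0671]
tcp_rot: [0.743, 3.035, -0.009]
force: [0.4, -0.6, 0.9]
finger_gap: 0.647
travel cm [0.63 0.29 4.  ] rows 0.9726203611997813 rot [array([-0.002,  0.018,  0.001])]
```

View pics/wrist38.png

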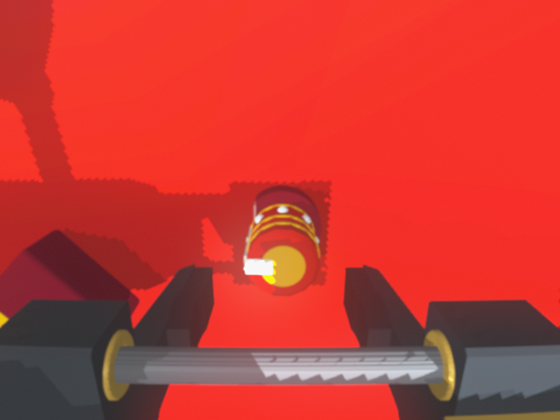

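```bash
python3 -m crank '[{"rotation":[0,0.018,0],"travel":[0.6,0.25,0.3],"fingers":65},{"rotation":[0,0,0],"travel":[0,0,1.3],"fingers":65},{"rotation":[0,0,0],"travel":[0,0,1.3],"fingers":65},{"rotation":[0,0,0],"travel":[0,0,0.7],"fingers":65},{"rotation":[0,0,0],"travel":[0,0,0],"fingers":65},{"rotation":[0,0,0],"travel":[0,0,0],"fingers":65}]'
python3 -c "
from h import *
goto([.4713,-.3360,.027],yaw=2.66)"
```

```text
time: 45.73
tcp_pos: [0.4722, -0.3379, 0.0316]
tcp_rot: [0.747, 3.048, -0.006]
force: [-0.0, 0.9, 0.9]
finger_gap: 0.654
travel cm [0.17 0.12 0.46] rows 0.12189761529097257 rot [array([-0.003,  0.005,  0.001])]
```

```bash
python3 -m crank '[{"rotation":[0,0.005,0],"travel":[0.15,0.1,0.45],"fingers":65},{"rotation":[0,0,0],"travel":[0,0,0],"fingers":65},{"rotation":[0,0,0],"travel":[0,0,0],"fingers":45},{"rotation":[0,0,0],"travel":[0,0,0],"fingers":30},{"rotation":[0,0,0],"travel":[0,0,0],"fingers":0},{"rotation":[0,0,0],"travel":[0,0,0],"fingers":0},{"rotation":[0,0,0],"travel":[0,0,0],"fingers":0},{"rotation":[0,0,0],"travel":[0,0,0],"fingers":0}]'; python3 -c "
from h import *
goto([.4713,-.3360,.027],yaw=2.66)"
 python3 -m crank '[{"rotation":[0,0,0],"travel":[0,0,-2],"fingers":0},{"rotation":[0,0,0],"travel":[0,0,-3],"fingers":0},{"rotation":[0,0,0],"travel":[0,0,-4],"fingers":0},{"rotation":[0,0,0],"travel":[0,0,0],"fingers":0},{"rotation":[0,0,0],"travel":[0,0,0],"fingers":0}]'
python3 -c "
from h import *
goto([.553,-.096,.10],yaw=1.553)
p=snap('wrist');cv2.imwrite(f'pics/wrist39.png',p['color'])"
```

```text
time: 46.4
tcp_pos: [0.4716, -0.3363, 0.0269]
tcp_rot: [-0.746, -3.05, 0.005]
force: [0.7, -1.5, -1.5]
finger_gap: 0.38
travel cm [ 0.04  0.02 -0.01] rows 0.01029795240229648 rot [array([-0.004, -0.001,  0.002])]
time: 46.82
tcp_pos: [0.4686, -0.3335, 0.1162]
tcp_rot: [-0.745, -3.041, -0.002]
force: [-0.4, 0.9, -2.5]
finger_gap: 0.377
travel cm [ 3.47 24.96  1.62] rows 6.056751660658065 rot [array([-0.007, -0.008,  1.108])]
```

View pics/wrist39.png

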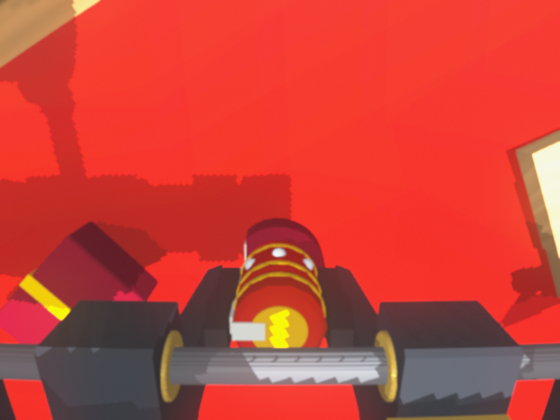

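```bash
python3 -m crank '[{"rotation":[0,0,0.11],"travel":[0,0,-0.3],"fingers":0},{"rotation":[0,0,0.11],"travel":[0,0,-0.2],"fingers":0},{"rotation":[0,0,0.11],"travel":[0,0,0],"fingers":0},{"rotation":[0,0,0.11],"travel":[0,0,0],"fingers":0},{"rotation":[0,0,0.11],"travel":[0,0,0],"fingers":0},{"rotation":[0,0,0.11],"travel":[0,0,0],"fingers":0},{"rotation":[0,0,0.11],"travel":[0,0,0],"fingers":0},{"rotation":[0,0,0.11],"travel":[0,0,0],"fingers":0},{"rotation":[0,0,0.11],"travel":[0,0,0],"fingers":0},{"rotation":[0,0,0.05],"travel":[0,0,0],"fingers":0},{"rotation":[0,0,0],"travel":[0,0,0],"fingers":0}]'; python3 -c "
from h import *
goto([.553,-.096,.10],yaw=1.551)"
```

```text
time: 47.78
tcp_pos: [0.4617, -0.328, 0.1054]
tcp_rot: [-2.203, -2.198, 0.01]
force: [0.5, 0.0, -3.0]
finger_gap: 0.374
travel cm [23.21  9.09  0.69] rows 5.980391953685771 rot [array([-0.026, -0.016,  0.018])]
```

```bash
python3 -m crank '[{"rotation":[-0.02,-0.015,0.015],"travel":[2.5,1,-0.5],"fingers":0},{"rotation":[0,0,0],"travel":[3.3,1.3,-0.3],"fingers":0},{"rotation":[0,0,0],"travel":[3.3,1.3,-0.1],"fingers":0},{"rotation":[0,0,0],"travel":[3.3,1.3,0],"fingers":0},{"rotation":[0,0,0],"travel":[3.3,1.3,0],"fingers":0},{"rotation":[0,0,0],"travel":[3.3,1.3,0],"fingers":0},{"rotation":[0,0,0],"travel":[2,0.8,0],"fingers":0},{"rotation":[0,0,0],"travel":[0,0,0],"fingers":0},{"rotation":[0,0,0],"travel":[0,0,0],"fingers":0}]'; python3 -c "
from h import *
goto([.553,-.096,.07],yaw=1.551)"
```

```text
time: 48.53
tcp_pos: [0.5449, -0.1097, 0.1037]
tcp_rot: [-2.217, -2.202, 0.014]
force: [0.3, -0.2, -2.9]
finger_gap: 0.376
travel cm [1.36 0.86 3.36] rows 0.8933624702445989 rot [array([-0.018, -0.006,  0.013])]
```

```bash
python3 -m crank '[{"rotation":[-0.018,-0.006,0.013],"travel":[1.3,0.8,0.3],"fingers":0},{"rotation":[0,0,0],"travel":[0,0,1.3],"fingers":0},{"rotation":[0,0,0],"travel":[0,0,1.5],"fingers":0},{"rotation":[0,0,0],"travel":[0,0,0],"fingers":0},{"rotation":[0,0,0],"travel":[0,0,0],"fingers":0}]'; python3 -c "
from h import *
goto([.553,-.096,.055],yaw=1.551)
p=snap('wrist');cv2.imwrite(f'pics/wrist40.png',p['color'])"
```

```text
time: 48.95
tcp_pos: [0.55, -0.1001, 0.068]
tcp_rot: [-2.238, -2.201, 0.008]
force: [0.4, 0.4, -1.9]
finger_gap: 0.38
travel cm [0.42 0.3  1.3 ] rows 0.33483733758110457 rot [array([-0.005,  0.002,  0.003])]
```

View pics/wrist40.png

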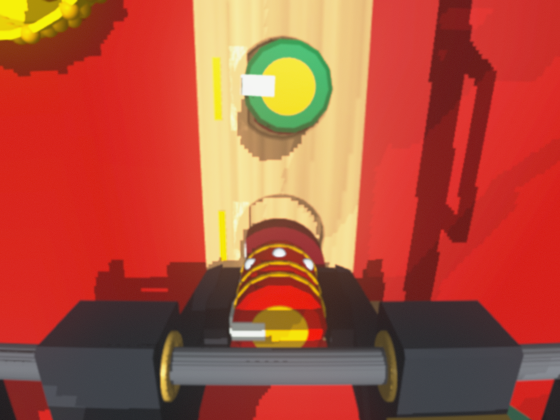

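```bash
python3 -c "
from h import *
p=snap('wrist');print(np.round(onz(p,(288,86),.07),4), np.round(onz(p,(218,88),.02),4))"
python3 -m crank '[{"rotation":[-0.005,0,0],"travel":[0.4,0.3,0.4],"fingers":0},{"rotation":[0,0,0],"travel":[0,0,0.5],"fingers":0},{"rotation":[0,0,0],"travel":[0,0,0],"fingers":0},{"rotation":[0,0,0],"travel":[0,0,0],"fingers":0}]'; python3 -c "
from h import *
goto([.553,-.096,.045],yaw=1.551)"
```

```text
[ 0.5554 -0.0173  0.07  ] [ 0.5218 -0.0166  0.02  ]
time: 49.38
tcp_pos: [0.5544, -0.0978, 0.0603]
tcp_rot: [2.239, 2.197, 0.001]
force: [-0.1, 0.5, -2.1]
finger_gap: 0.374
travel cm [ 0.18 -0.15  1.53] rows 0.370391979989498 rot [array([0.004, 0.003, 0.001])]
```

```bash
python3 -m crank '[{"rotation":[0.003,0,0],"travel":[0.2,-0.15,0.6],"fingers":0},{"rotation":[0,0,0],"travel":[0,0,0.4],"fingers":0},{"rotation":[0,0,0],"travel":[0,0,0],"fingers":0},{"rotation":[0,0,0],"travel":[0,0,0],"fingers":0}]'; python3 -c "
from h import *
goto([.553,-.096,.035],yaw=1.551)"
```

```text
time: 49.72
tcp_pos: [0.5534, -0.0956, 0.0499]
tcp_rot: [2.24, 2.199, -0.002]
force: [0.6, 0.4, -1.8]
finger_gap: 0.376
travel cm [-0.04 -0.04  1.49] rows 0.35766570709038503 rot [array([0.002, 0.003, 0.001])]
```

```bash
python3 -m crank '[{"rotation":[0,0,0],"travel":[0,0,0.5],"fingers":0},{"rotation":[0,0,0],"travel":[0,0,0.5],"fingers":0},{"rotation":[0,0,0],"travel":[0,0,0.3],"fingers":0},{"rotation":[0,0,0],"travel":[0,0,0],"fingers":0}]'; python3 -c "
from h import *
goto([.553,-.096,.0345],yaw=1.551)"
```

```text
time: 50.05
tcp_pos: [0.5536, -0.0973, 0.0437]
tcp_rot: [2.237, 2.201, -0.007]
force: [0.3, -0.5, -1.9]
finger_gap: 0.377
travel cm [ 0.14 -0.07  0.92] rows 0.22295522799640802 rot [array([-0.001,  0.006,  0.004])]
```

```bash
python3 -m crank '[{"rotation":[0,0,0],"travel":[0.15,-0.05,0.5],"fingers":0},{"rotation":[0,0,0],"travel":[0,0,0.5],"fingers":0},{"rotation":[0,0,0],"travel":[0,0,0],"fingers":0}]'; python3 -c "
from h import *
goto([.553,-.096,.0345],yaw=1.551)
p=snap('wrist');cv2.imwrite(f'pics/wrist41.png',p['color'])"
```

```text
time: 50.3
tcp_pos: [0.5539, -0.0978, 0.0436]
tcp_rot: [2.234, 2.202, -0.012]
force: [-0.2, -0.6, -1.6]
finger_gap: 0.38
travel cm [ 0.18 -0.09  0.91] rows 0.2239984277803541 rot [array([-0.002,  0.009,  0.005])]
```

View pics/wrist41.png

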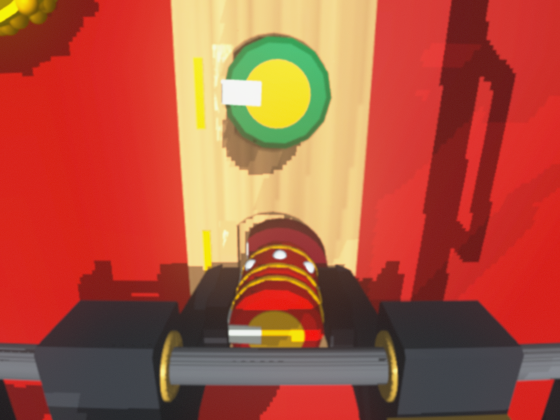

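```bash
python3 -c "
from h import *
p=snap('wrist');im=p['color'];cv2.imwrite('pics/w41c.png',cv2.resize(im[195:350,200:360],None,fx=4.5,fy=3.8,interpolation=2))
# predicted rim outline of socket D and foot outline at z
y=-.022;c=np.array([.553,-.096])
th=np.linspace(0,2*np.pi,13)[:-1]
ov=im.copy()
import math
def outline(c,r,fl,z,yaw):
    t=np.linspace(0,2*np.pi,200);P=np.c_[np.maximum(r*np.cos(t),-fl),r*np.sin(t)]
    Rm=np.array([[math.cos(yaw),-math.sin(yaw)],[math.sin(yaw),math.cos(yaw)]])
    P=P@Rm.T+c; return proj(p,np.c_[P,np.full(200,z)])
s,M=pose()
for pts,col in ((outline(c,.024,.0172,.02,y),(255,0,0)),(outline(s['tcp_pos'][:2],.022,.015,.0327,y),(0,255,0)),(outline([.5545,-.0175],.017,.1,.07,y),(255,0,0))):
    cv2.polylines(ov,[np.round(pts*8).astype(np.int32)],True,col,1,shift=3)
cv2.imwrite('pics/w41o.png',cv2.resize(ov[30:350,180:360],None,fx=3.3,fy=1.85*3.3/3.3*1,interpolation=2) if 0 else cv2.resize(ov[195:350,200:360],None,fx=4.5,fy=3.8,interpolation=0))"
```

```text
(no output)
```

View pics/w41c.png

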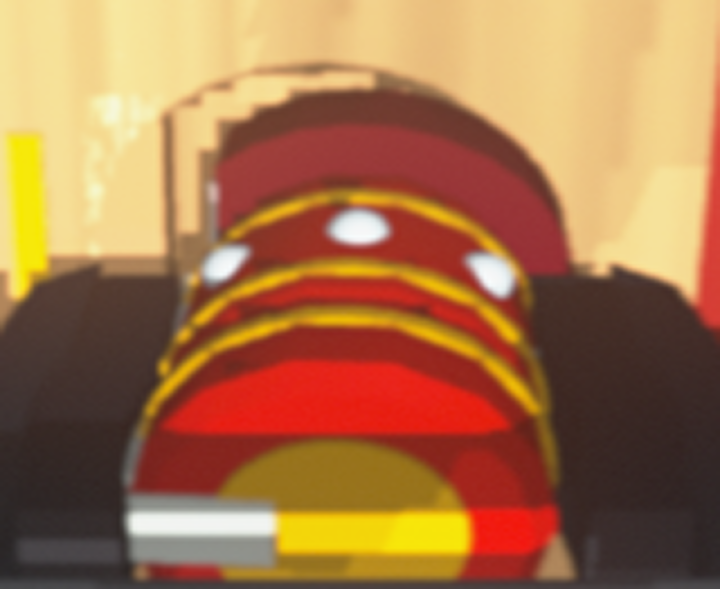

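View pics/w41o.png

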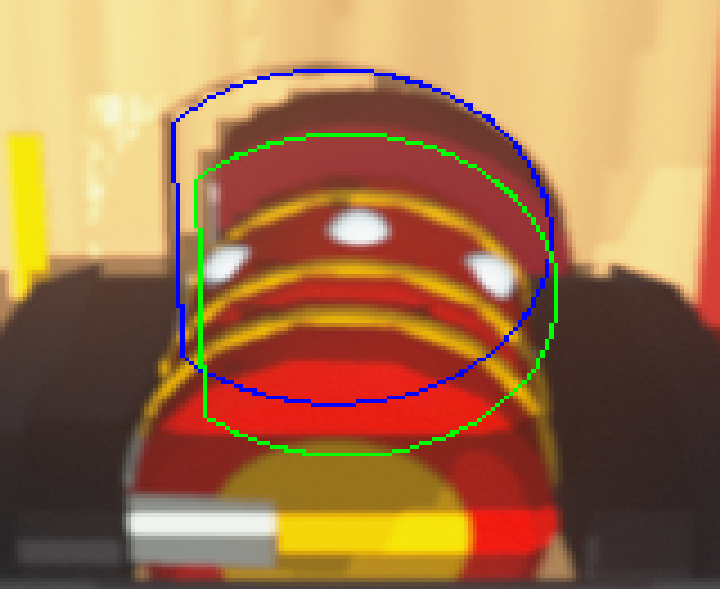

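```bash
python3 -m crank '[{"rotation":[0,0.009,0],"travel":[0,-0.1,-0.5],"fingers":0},{"rotation":[0,0,0],"travel":[0.1,-0.15,0],"fingers":0},{"rotation":[0,0,0],"travel":[0,0,0],"fingers":0},{"rotation":[0,0,0],"travel":[0,0,0],"fingers":0}]'; python3 -c "
from h import *
goto([.5515,-.097,.0345],yaw=1.551)"
```

```text
time: 50.73
tcp_pos: [0.552, -0.0966, 0.0473]
tcp_rot: [-2.238, -2.205, -0.001]
force: [0.8, 0.1, -3.2]
finger_gap: 0.378
travel cm [-0.04 -0.05  1.28] rows 0.30743002656262297 rot [array([ 0.   , -0.   ,  0.005])]
```

```bash
python3 -m crank '[{"rotation":[0,0,0.005],"travel":[0,-0.05,0.5],"fingers":0},{"rotation":[0,0,0],"travel":[0,0,0.5],"fingers":0},{"rotation":[0,0,0],"travel":[0,0,0.3],"fingers":0},{"rotation":[0,0,0],"travel":[0,0,0],"fingers":0}]'; python3 -c "
from h import *
goto([.5515,-.097,.0345],yaw=1.551)"
```

```text
time: 51.07
tcp_pos: [0.5511, -0.0985, 0.0349]
tcp_rot: [2.242, 2.199, -0.005]
force: [0.5, -0.7, -2.0]
finger_gap: 0.375
travel cm [0.15 0.04 0.04] rows 0.03926423844069146 rot [array([-0.001,  0.003,  0.001])]
```

```bash
python3 -m crank '[{"rotation":[0,0,0],"travel":[0,0,0.1],"fingers":0},{"rotation":[0,0,0],"travel":[0,0,0],"fingers":0},{"rotation":[0,0,0],"travel":[0,0,0],"fingers":50},{"rotation":[0,0,0],"travel":[0,0,0],"fingers":60},{"rotation":[0,0,0],"travel":[0,0,0],"fingers":60},{"rotation":[0,0,0],"travel":[0,0,0],"fingers":60},{"rotation":[0,0,0],"travel":[0,0,-2],"fingers":60},{"rotation":[0,0,0],"travel":[0,0,-3],"fingers":60},{"rotation":[0,0,0],"travel":[0,0,-3],"fingers":50},{"rotation":[0,0,0],"travel":[1,0,-4],"fingers":50},{"rotation":[0,0,0],"travel":[3,0,-4],"fingers":50},{"rotation":[0,0,0],"travel":[0,0,0],"fingers":50}]'
python3 -c "
from h import *
goto([.64,.04,.26],yaw=1.55)
p=snap('wrist');cv2.imwrite(f'pics/wrist42.png',p['color'])
q=snap('side');cv2.imwrite(f'pics/s42.png',cv2.resize(q['color'][180:330,200:400],None,fx=4,fy=4,interpolation=2))
a=snap('scene');cv2.imwrite(f'pics/a42.png',cv2.resize(a['color'][130:280,160:400],None,fx=3.3,fy=3.3,interpolation=2))
for c in ((.558,.138),(.5545,-.0175),(.5525,-.096)):
  for z in (.07,.082): print(z,np.round(proj(p,[*c,z]),1),np.round(proj(q,[*c,z]),1))"
```

```text
time: 52.07
tcp_pos: [0.5499, -0.0602, 0.1887]
tcp_rot: [-2.24, -2.189, 0.01]
force: [1.5, -0.2, 0.9]
finger_gap: 0.495
travel cm [10.24  8.69 -7.21] rows 3.6555690074222937 rot [array([-0.012, -0.002, -0.002])]
0.07 [[ 284.2 -105.4]] [[243.2 203.1]]
0.082 [[ 284.3 -115.7]] [[243.2 199.9]]
0.07 [[283.7 149.7]] [[279.1 227.3]]
0.082 [[283.8 152.1]] [[279.2 224.1]]
0.07 [[283.1 252.2]] [[298.6 240.7]]
0.082 [[283.2 258.7]] [[298.8 237.4]]
```

View pics/wrist42.png

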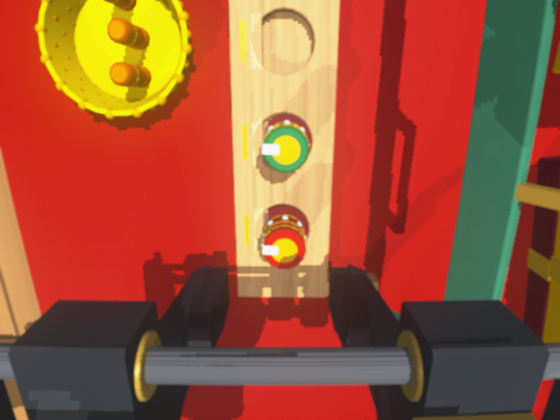

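View pics/s42.png

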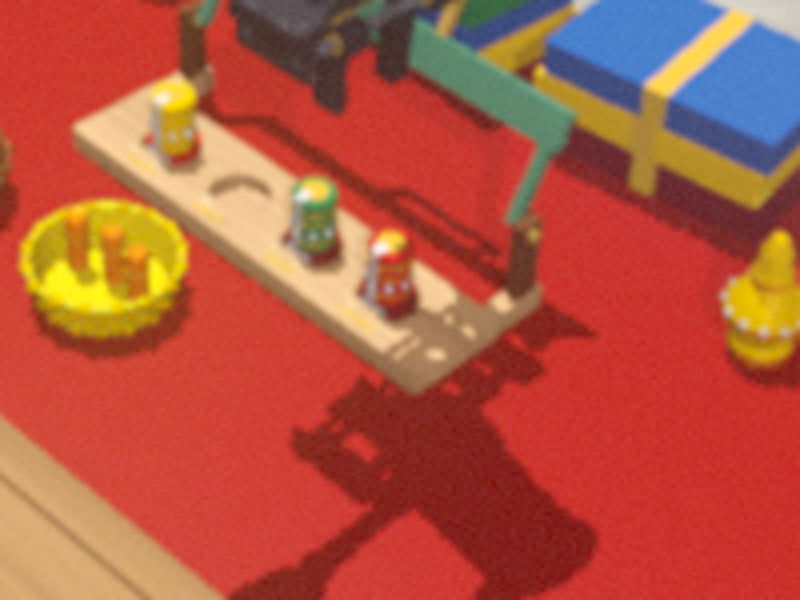

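View pics/a42.png

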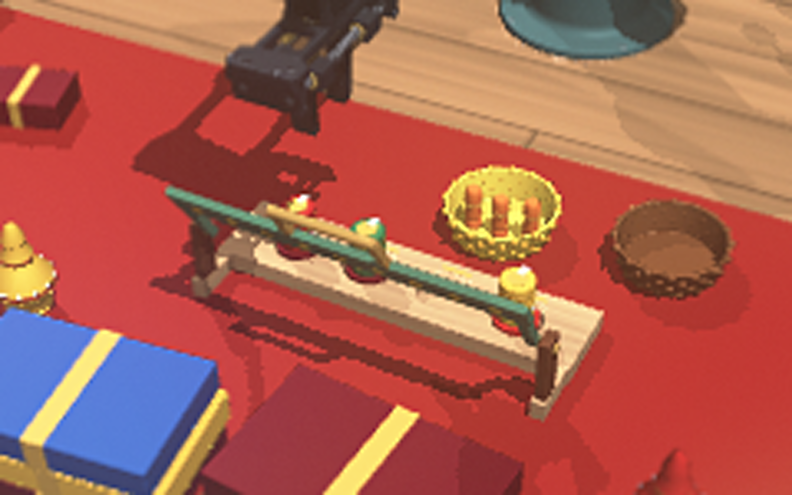

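```bash
python3 -m crank '[{"rotation":[-0.01,0,0],"travel":[2.5,0,-3.5],"fingers":40},{"rotation":[0,0,0],"travel":[3,1,-3.5],"fingers":30},{"rotation":[0,0,0],"travel":[2.5,3,-1],"fingers":30},{"rotation":[0,0,0],"travel":[0,3.5,0],"fingers":30},{"rotation":[0,0,0],"travel":[0,3.5,0],"fingers":30},{"rotation":[0,0,0],"travel":[0,2,0],"fingers":30},{"rotation":[0,0,0],"travel":[0,0,0],"fingers":30},{"rotation":[0,0,0],"travel":[0,0,0],"fingers":30}]'
python3 -c "
from h import *
goto([.695,.02,.225],yaw=1.55)
p=snap('wrist');cv2.imwrite(f'pics/wrist43.png',p['color'])
print(proj(p,[[.695,-.028,.193],[.695,.02,.193],[.695,.07,.193]]))"
```

```text
time: 52.88
tcp_pos: [0.673, 0.0132, 0.2357]
tcp_rot: [-2.227, -2.166, 0.05]
force: [-0.2, 0.1, -0.6]
finger_gap: 0.3
travel cm [0.74 2.23 0.97] rows 0.6096752314168941 rot [array([-0.047, -0.001, -0.007])]
[[320.00538186 312.8263729 ]
 [320.66697501 235.5006315 ]
 [321.18477615 141.67840254]]
```

View pics/wrist43.png

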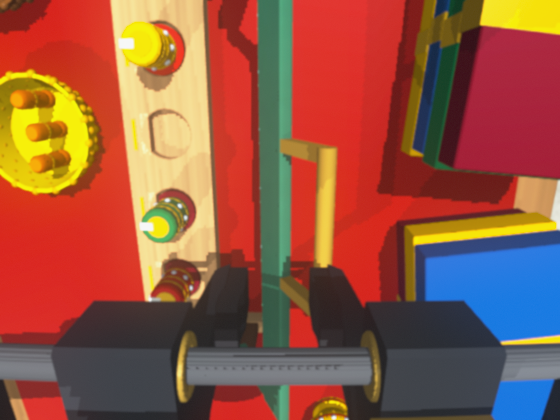

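```bash
python3 -m crank '[{"rotation":[-0.045,0,0],"travel":[0.7,1.3,0],"fingers":30},{"rotation":[0,0,0],"travel":[0,1.1,0],"fingers":30},{"rotation":[0,0,0],"travel":[0,0,0.8],"fingers":30},{"rotation":[0,0,0],"travel":[0,0,0],"fingers":30},{"rotation":[0,0,0],"travel":[0,0,0],"fingers":30}]'
python3 -c "
from h import *
goto([.698,.02,.173],yaw=1.55)
p=snap('wrist');cv2.imwrite(f'pics/wrist44.png',p['color'])
print(proj(p,[[.698,-.028,.193],[.698,.02,.193],[.698,.07,.193]]))"
```

```text
time: 53.35
tcp_pos: [0.69, 0.0169, 0.22]
tcp_rot: [-2.246, -2.18, 0.017]
force: [-0.2, 0.2, 0.7]
finger_gap: 0.3
travel cm [0.34 0.86 4.69] rows 1.1453744170398654 rot [array([-0.016,  0.   , -0.009])]
[[294.4331701  334.17383932]
 [292.82238136 253.57981485]
 [290.73506473 154.26340431]]
```

View pics/wrist44.png

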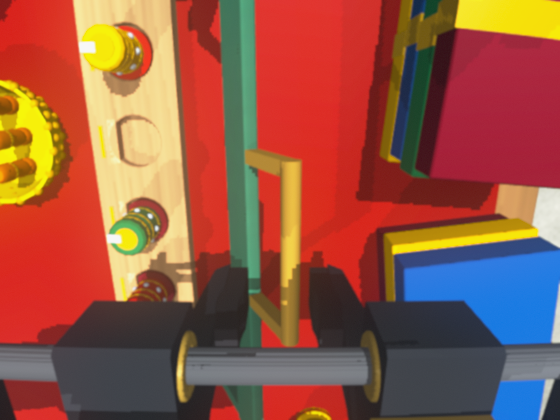

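```bash
python3 -m crank '[{"rotation":[-0.016,0,0],"travel":[0.3,0.6,0.5],"fingers":30},{"rotation":[0,0,0],"travel":[0,0,1.3],"fingers":30},{"rotation":[0,0,0],"travel":[0,0,1.3],"fingers":30},{"rotation":[0,0,0],"travel":[0,0,0.8],"fingers":30},{"rotation":[0,0,0],"travel":[0,0,0],"fingers":30}]'
python3 -c "
from h import *
goto([.698,.02,.173],yaw=1.55)
p=snap('wrist');cv2.imwrite(f'pics/wrist45.png',p['color'])"
```

```text
time: 53.82
tcp_pos: [0.6954, 0.0195, 0.1774]
tcp_rot: [2.254, 2.187, 0.001]
force: [0.3, -0.1, 0.6]
finger_gap: 0.3
travel cm [0.06 0.26 0.44] rows 0.12362744098644511 rot [array([ 0.001,  0.   , -0.01 ])]
```

View pics/wrist45.png

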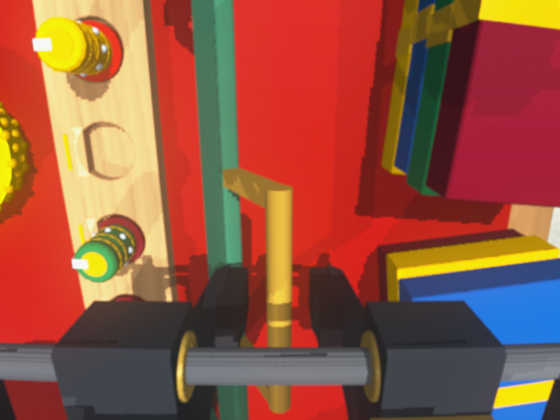

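```bash
python3 -m crank '[{"rotation":[0,0,0],"travel":[0,0,0.4],"fingers":30},{"rotation":[0,0,0],"travel":[0,0,0],"fingers":15},{"rotation":[0,0,0],"travel":[0,0,0],"fingers":0},{"rotation":[0,0,0],"travel":[0,0,0],"fingers":0},{"rotation":[0,0,0],"travel":[0,0,0],"fingers":0},{"rotation":[0,0,0],"travel":[0,0,0],"fingers":0}]'
python3 arc.py -.125
```

```text
time: 54.37
tcp_pos: [0.6955, 0.0195, 0.1733]
tcp_rot: [2.254, 2.187, 0.0]
force: [-0.2, 0.5, -2.5]
finger_gap: 0.1
t 2.0870767252875693 r 0.13375020192965684 gap 0.10001631713917385 F [-0.2  0.5 -2.5] tool tilt [ 0.001 -0.    -1.   ]
1.96 [-0.05 -1.49 -0.76]
1.84 [-0.05 -1.58 -0.54]
1.71 [-0.05 -1.64 -0.34]
1.59 [-0.05 -1.67 -0.13]
1.46 [-0.05 -1.67  0.08]
1.34 [-0.05 -1.65  0.28]
1.21 [-0.05 -1.6   0.49]
1.09 [-0.05 -1.53  0.68]
```

```bash
python3 -m crank '[{"rotation":[0,0,0],"travel":[0,-1.5,-0.75],"fingers":0},{"rotation":[0,0,0],"travel":[0,-1.6,-0.55],"fingers":0},{"rotation":[0,0,0],"travel":[0,-1.65,-0.35],"fingers":0},{"rotation":[0,0,0],"travel":[0,-1.65,-0.1],"fingers":0},{"rotation":[0,0,0],"travel":[0,0,0],"fingers":0}]'
python3 arc.py -.125
```

```text
time: 54.78
tcp_pos: [0.6346, 0.0212, 0.189]
tcp_rot: [2.249, 2.182, 0.012]
force: [-2.5, 0.6, -2.7]
finger_gap: 0.088
t 1.6078526100590145 r 0.13213259590868776 gap 0.08808744578928028 F [-2.5  0.6 -2.7] tool tilt [ 0.011 -0.001 -1.   ]
1.48 [-0.05 -1.66 -0.16]
1.36 [-0.05 -1.66  0.23]
1.23 [-0.05 -1.62  0.44]
1.11 [-0.05 -1.55  0.64]
0.98 [-0.04 -1.46  0.82]
0.86 [-0.04 -1.34  1.  ]
0.73 [-0.04 -1.21  1.16]
0.61 [-0.03 -1.05  1.3 ]
```

Check the pots once more at bar ≈1.6 before going below 1.2.

```bash
python3 -c "
from h import *
q=snap('side');cv2.imwrite(f'pics/s46.png',cv2.resize(q['color'][180:330,200:400],None,fx=4,fy=4,interpolation=2))"
```

```text
(no output)
```

View pics/s46.png

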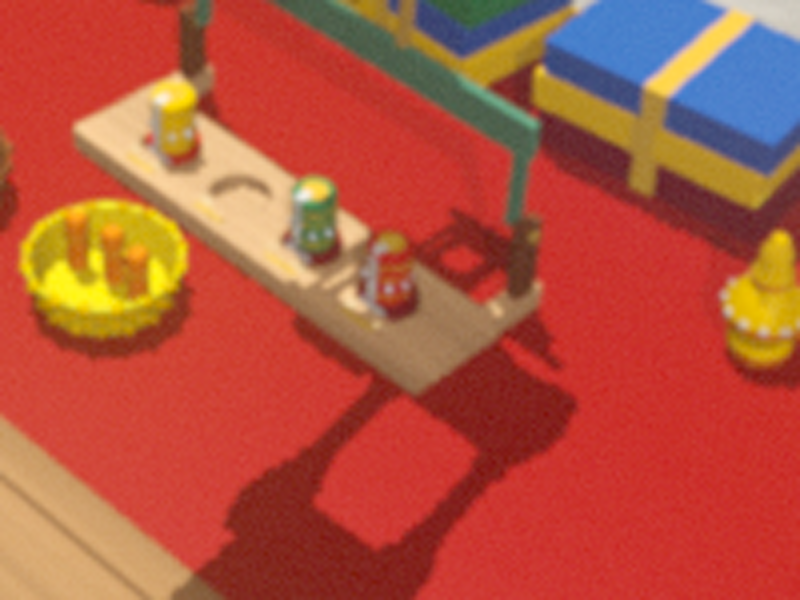

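```bash
python3 -m crank '[{"rotation":[0,0,0],"travel":[0,-1.65,-0.1],"fingers":0},{"rotation":[0,0,0],"travel":[0,-1.65,0.2],"fingers":0},{"rotation":[0,0,0],"travel":[0,-1.6,0.4],"fingers":0},{"rotation":[0,0,0],"travel":[0,-1.55,0.6],"fingers":0},{"rotation":[0,0,0],"travel":[0,0,0],"fingers":0}]'
python3 arc.py -.125
```

```text
time: 55.25
tcp_pos: [0.5795, 0.0228, 0.1782]
tcp_rot: [2.24, 2.173, 0.031]
force: [-1.4, -0.5, -6.1]
finger_gap: 0.081
t 1.1752227851103871 r 0.13128401398648337 gap 0.0808865410504092 F [-1.4 -0.5 -6.1] tool tilt [ 0.029 -0.001 -1.   ]
1.05 [-0.05 -1.62  0.44]
0.93 [-0.04 -1.42  0.88]
0.8 [-0.04 -1.3   1.05]
0.68 [-0.03 -1.16  1.21]
0.55 [-0.03 -1.    1.34]
0.43 [-0.02 -0.83  1.46]
0.3 [-0.02 -0.64  1.55]
0.18 [-0.01 -0.44  1.61]
```

```bash
python3 -m crank '[{"rotation":[0.015,0,0],"travel":[0,-1.6,0.45],"fingers":0},{"rotation":[0.01,0,0],"travel":[0,-1.4,0.85],"fingers":0},{"rotation":[0,0,0],"travel":[0,-1.3,1.05],"fingers":0},{"rotation":[0,0,0],"travel":[0,-1.15,1.2],"fingers":0},{"rotation":[0,0,0],"travel":[0,0,0],"fingers":0}]'
python3 arc.py -.125
```

```text
time: 55.67
tcp_pos: [0.5344, 0.0241, 0.1477]
tcp_rot: [2.247, 2.179, 0.018]
force: [1.1, -0.4, -7.2]
finger_gap: 0.081
t 0.7603012143825616 r 0.1316226800782759 gap 0.0812801565458845 F [ 1.1 -0.4 -7.2] tool tilt [ 0.017 -0.    -1.   ]
0.64 [-0.04 -1.27  1.1 ]
0.51 [-0.03 -0.93  1.39]
0.39 [-0.02 -0.75  1.5 ]
0.26 [-0.02 -0.56  1.58]
0.14 [-0.01 -0.36  1.64]
0.01 [-0.   -0.15  1.67]
-0.11 [0.   0.06 1.67]
-0.24 [0.01 0.27 1.65]
```

```bash
python3 -m crank '[{"rotation":[0.01,0,0],"travel":[0,-1.25,1.1],"fingers":0},{"rotation":[0,0,0],"travel":[0,-0.95,1.35],"fingers":0},{"rotation":[0,0,0],"travel":[0,-0.75,1.5],"fingers":0},{"rotation":[0,0,0],"travel":[0,-0.55,1.55],"fingers":0},{"rotation":[0,0,0],"travel":[0,0,0],"fingers":0}]'
python3 arc.py -.1
```

```text
time: 56.08
tcp_pos: [0.5038, 0.0249, 0.0988]
tcp_rot: [2.253, 2.184, 0.005]
force: [1.0, -0.4, -5.4]
finger_gap: 0.072
t 0.3209666363541523 r 0.1325876613401904 gap 0.07234850111315153 F [ 1.  -0.4 -5.4] tool tilt [ 0.005 -0.    -1.   ]
0.22 [-0.02 -0.5   1.24]
0.12 [-0.01 -0.23  1.32]
0.02 [-0.   -0.1   1.34]
-0.08 [0.   0.03 1.34]
-0.18 [0.01 0.17 1.33]
-0.28 [0.01 0.3  1.31]
-0.38 [0.01 0.43 1.27]
-0.48 [0.02 0.55 1.22]
```

```bash
python3 -m crank '[{"rotation":[0,0,0],"travel":[0,-0.45,1.2],"fingers":0},{"rotation":[0,0,0],"travel":[0,-0.2,1.3],"fingers":0},{"rotation":[0,0,0],"travel":[0,-0.1,1.2],"fingers":0},{"rotation":[0,0,0],"travel":[0,0,0],"fingers":0}]'
python3 arc.py -.05
python3 -c "
from h import *
p=snap('wrist');cv2.imwrite('pics/wrist47.png',p['color'])
q=snap('side');cv2.imwrite(f'pics/s47.png',cv2.resize(q['color'][180:330,200:400],None,fx=4,fy=4,interpolation=2))"
```

```text
time: 56.42
tcp_pos: [0.4954, 0.0251, 0.0637]
tcp_rot: [-2.252, -2.183, 0.008]
force: [-0.7, -0.2, -2.4]
finger_gap: 0.07
t 0.0496547870642464 r 0.13416008526643325 gap 0.06974642991041557 F [-0.7 -0.2 -2.4] tool tilt [-0.007 -0.    -1.   ]
-0.0 [0.   0.   0.67]
-0.05 [0.   0.02 0.67]
-0.1 [0.   0.06 0.67]
-0.15 [0.   0.09 0.66]
-0.2 [0.   0.12 0.66]
-0.25 [0.   0.15 0.65]
-0.3 [0.01 0.19 0.64]
-0.35 [0.01 0.22 0.63]
```

View pics/wrist47.png

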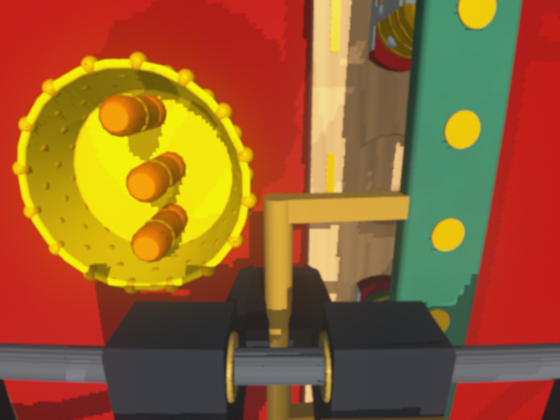

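View pics/s47.png

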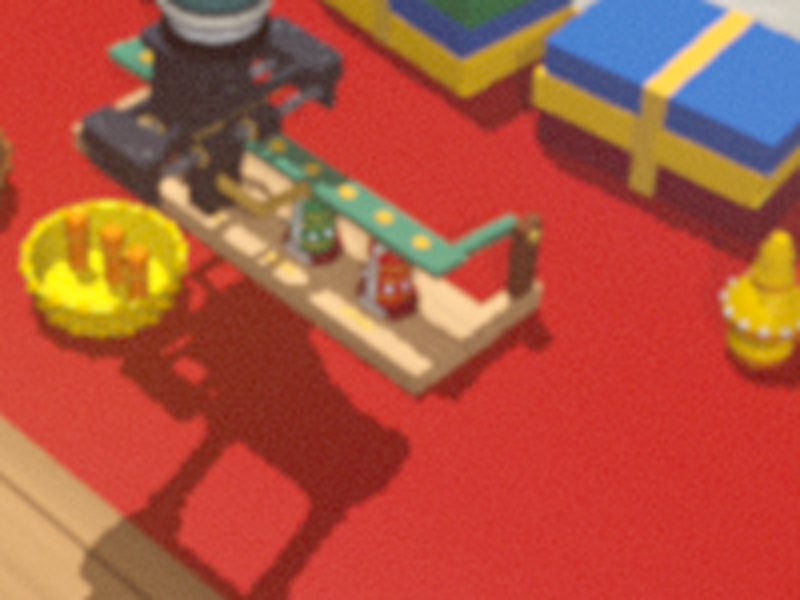

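```bash
python3 -m crank '[{"rotation":[0,0,0],"travel":[0,0,0.7],"fingers":0},{"rotation":[0,0,0],"travel":[0,0,0.5],"fingers":0},{"rotation":[0,0,0],"travel":[0,0,0.5],"fingers":0}]'
python3 arc.py -.05
```

```text
time: 56.77
tcp_pos: [0.4945, 0.0251, 0.0503]
tcp_rot: [-2.248, -2.18, 0.016]
force: [-6.1, -0.6, 2.9]
finger_gap: 0.07
t -0.049498582703863266 r 0.13488360039460975 gap 0.06971345107914065 F [-6.1 -0.6  2.9] tool tilt [-0.014 -0.    -1.   ]
-0.1 [0.   0.15 0.66]
-0.15 [0.   0.09 0.66]
-0.2 [0.   0.13 0.66]
-0.25 [0.01 0.16 0.65]
-0.3 [0.01 0.19 0.64]
-0.35 [0.01 0.22 0.63]
-0.4 [0.01 0.25 0.62]
-0.45 [0.01 0.28 0.61]
```

```bash
python3 -m crank '[{"rotation":[0,0,0],"travel":[0,0.1,0.5],"fingers":0},{"rotation":[0,0,0],"travel":[0,0,0],"fingers":0}]'
python3 arc.py -.05
python3 -m crank '[{"rotation":[0,0,0],"travel":[0,0,0],"fingers":28},{"rotation":[0,0,0],"travel":[0,0,0],"fingers":28},{"rotation":[0,0,0],"travel":[0,0,0],"fingers":28},{"rotation":[0,0,0],"travel":[0,0,0],"fingers":28}]'
python3 -c "
from h import *
p=snap('wrist');cv2.imwrite('pics/wrist48.png',p['color'])
a=snap('scene');cv2.imwrite(f'pics/a48.png',cv2.resize(a['color'][130:280,160:400],None,fx=3.3,fy=3.3,interpolation=2))"
```

```text
time: 56.93
tcp_pos: [0.4942, 0.0251, 0.0495]
tcp_rot: [-2.244, -2.177, 0.025]
force: [-2.3, -1.4, -5.2]
finger_gap: 0.066
t -0.05540426593259823 r 0.13506814090717814 gap 0.06630434422920921 F [-2.3 -1.4 -5.2] tool tilt [-0.022 -0.    -1.   ]
-0.11 [0.01 0.17 0.66]
-0.16 [0.   0.1  0.66]
-0.21 [0.   0.13 0.66]
-0.26 [0.01 0.17 0.65]
-0.31 [0.01 0.2  0.64]
-0.36 [0.01 0.23 0.63]
-0.41 [0.01 0.26 0.62]
-0.46 [0.01 0.29 0.6 ]
time: 57.27
tcp_pos: [0.5024, 0.0251, 0.0554]
tcp_rot: [-2.251, -2.183, 0.01]
force: [-0.9, -0.2, -0.3]
finger_gap: 0.28
```

View pics/wrist48.png

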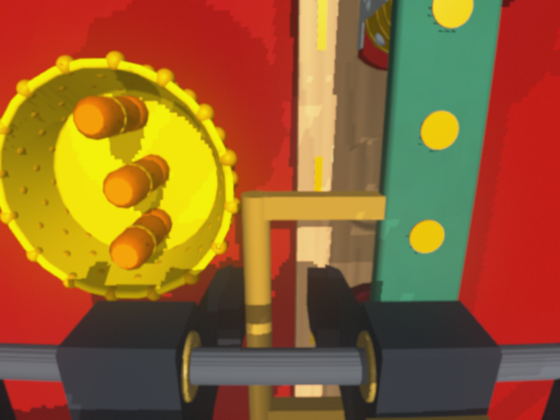

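View pics/a48.png

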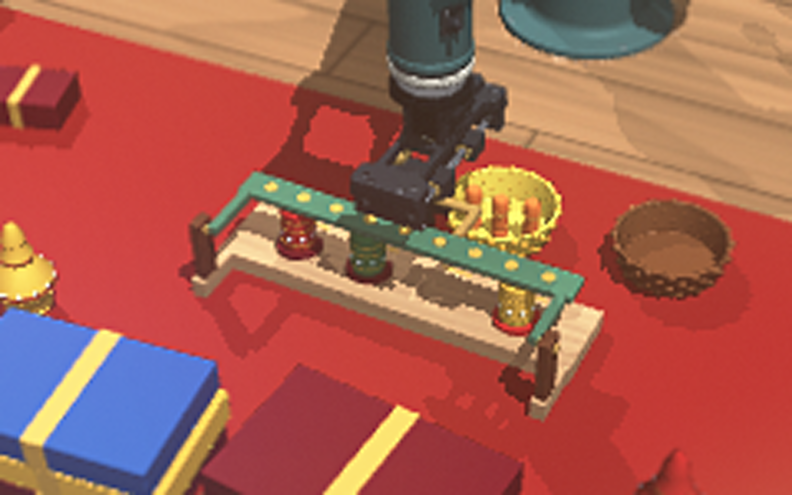

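```bash
python3 -m crank '[{"rotation":[0,0,0],"travel":[0,-0.4,0],"fingers":28},{"rotation":[0,0,0],"travel":[0,0,0],"fingers":28},{"rotation":[0,0,0],"travel":[0,0,0],"fingers":28}]'
python3 -c "
from h import *
goto([.4955,.025,.12],yaw=1.55)
p=snap('wrist');cv2.imwrite('pics/wrist49.png',p['color'])"
```

```text
time: 57.62
tcp_pos: [0.4982, 0.0252, 0.0554]
tcp_rot: [-2.252, -2.183, 0.01]
force: [0.5, -0.5, -0.3]
finger_gap: 0.278
travel cm [-0.03 -0.33 -6.46] rows 1.5501584187118769 rot [array([-0.008,  0.   , -0.01 ])]
```

View pics/wrist49.png

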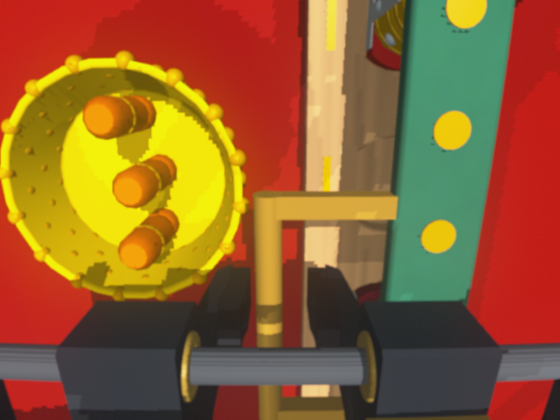

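Clear on both sides; lift slowly, straight up.

```bash
python3 -m crank '[{"rotation":[0,0,0],"travel":[0,-0.2,-0.8],"fingers":28},{"rotation":[0,0,0],"travel":[0,0,-1.5],"fingers":28},{"rotation":[0,0,0],"travel":[0,0,-2],"fingers":28},{"rotation":[0,0,0],"travel":[0,0,-3],"fingers":28},{"rotation":[0,0,0],"travel":[0,0,-4],"fingers":28},{"rotation":[0,0,0],"travel":[0,-2,-4],"fingers":28},{"rotation":[0,0,0],"travel":[0,-2,-2],"fingers":28},{"rotation":[0,0,0],"travel":[0,0,0],"fingers":28}]'
python3 -c "
from h import *
goto([.4955,.025,.12],yaw=1.55)
p=snap('wrist');cv2.imwrite('pics/wrist50.png',p['color'])
q=snap('side');cv2.imwrite(f'pics/s50.png',cv2.resize(q['color'][180:330,200:400],None,fx=4,fy=4,interpolation=2))
a=snap('scene');cv2.imwrite(f'pics/a50.png',cv2.resize(a['color'][130:280,160:400],None,fx=3.3,fy=3.3,interpolation=2))
for t in (0,.06,.12):
  c=np.array([.6295-.134*np.cos(t),.022,.076+.134*np.sin(t)]); d=np.array([.02,1,0])*.05
  print(t,[np.round(proj(v,[c+d,c-d]),1).tolist() for v in (p,q,a)])"
```

```text
time: 58.33
tcp_pos: [0.4545, 0.0265, 0.2337]
tcp_rot: [-2.247, -2.178, 0.02]
force: [-0.7, -0.6, 0.0]
finger_gap: 0.279
travel cm [-0.02  4.3  11.29] rows 2.8979220663878698 rot [array([-0.018,  0.   , -0.011])]
0 [[[330.8, 137.6], [327.4, 252.4]], [[243.0, 220.4], [266.8, 237.0]], [[305.0, 193.8], [276.4, 185.0]]]
0.06 [[[332.4, 138.7], [328.7, 256.2]], [[243.1, 218.2], [266.9, 234.8]], [[305.0, 191.8], [276.3, 183.0]]]
0.12 [[[334.6, 139.9], [330.6, 260.1]], [[243.2, 215.9], [267.1, 232.5]], [[304.9, 190.0], [276.2, 181.1]]]
```

View pics/wrist50.png

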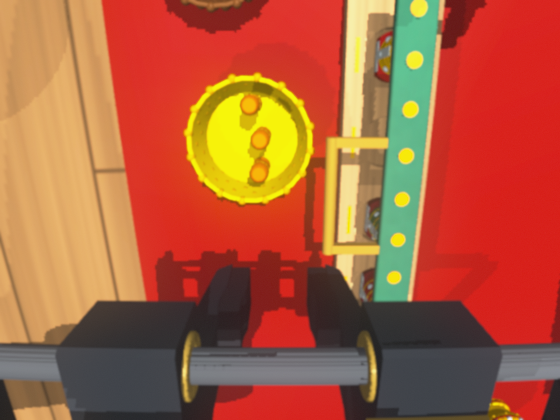

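View pics/s50.png

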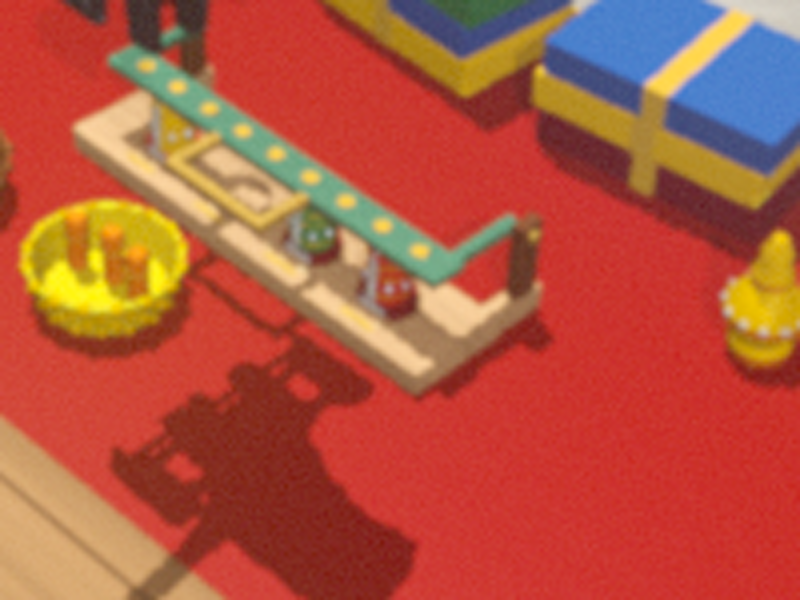

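View pics/a50.png

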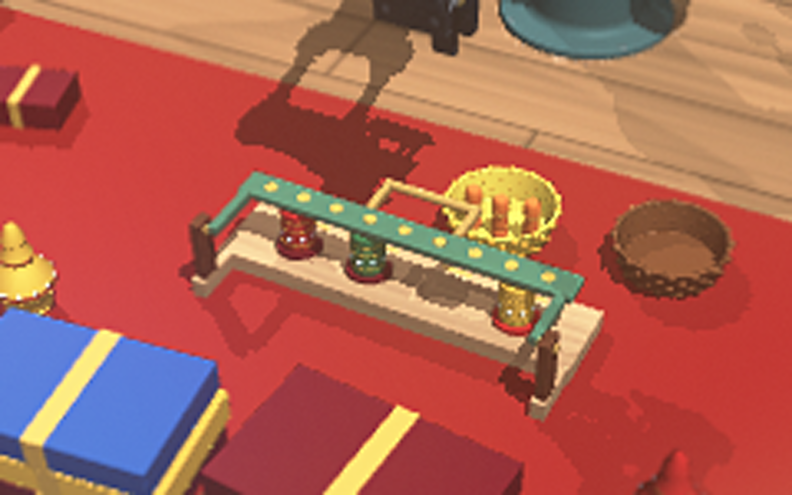

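```bash
python3 -m crank '[{"rotation":[-0.018,0,0],"travel":[0,2.1,2],"fingers":0},{"rotation":[0,0,0],"travel":[0,2,3],"fingers":0},{"rotation":[0,0,0],"travel":[0,0,3],"fingers":0},{"rotation":[0,0,0],"travel":[0,0,3],"fingers":0},{"rotation":[0,0,0],"travel":[0,0,0],"fingers":0},{"rotation":[0,0,0],"travel":[0,0,0],"fingers":0}]'
python3 -c "
from h import *
goto([.4955,.025,.082],yaw=1.55)"
```

```text
time: 58.98
tcp_pos: [0.4933, 0.0247, 0.1047]
tcp_rot: [-2.249, -2.179, 0.019]
force: [0.3, 0.3, 1.0]
finger_gap: 0.004
travel cm [0.04 0.25 2.27] rows 0.5466224768829293 rot [array([-0.016,  0.001, -0.011])]
```

```bash
python3 -m crank '[{"rotation":[-0.015,0,0],"travel":[0,0.2,0.8],"fingers":0},{"rotation":[0,0,0],"travel":[0,0,0.6],"fingers":0},{"rotation":[0,0,0],"travel":[0,0,0.4],"fingers":0},{"rotation":[0,0,0],"travel":[0,0,0],"fingers":0}]'
python3 -c "
from h import *
goto([.4955,.025,.08],yaw=1.55)"
python3 -m crank '[{"rotation":[0,0,0],"travel":[0,0,0.4],"fingers":0},{"rotation":[0,0,0],"travel":[0,0,0.3],"fingers":0}]'
```

```text
time: 59.32
tcp_pos: [0.4942, 0.0246, 0.0853]
tcp_rot: [-2.254, -2.184, 0.008]
force: [-0.6, -0.8, 0.2]
finger_gap: 0.002
travel cm [0.05 0.13 0.53] rows 0.13163155624249373 rot [array([-0.006,  0.001, -0.011])]
time: 59.48
tcp_pos: [0.4956, 0.0246, 0.0809]
tcp_rot: [-2.255, -2.185, 0.006]
force: [-9.9, -0.0, 23.0]
finger_gap: 0.004
```

```bash
python3 -m crank '[{"rotation":[0,0,0],"travel":[0,0,-1],"fingers":0},{"rotation":[0,0,0],"travel":[0,0,-3],"fingers":0},{"rotation":[0,0,0],"travel":[0,-2,-4],"fingers":0},{"rotation":[0,0,0],"travel":[0,-2,-4],"fingers":0},{"rotation":[0,0,0],"travel":[0,0,-3],"fingers":0},{"rotation":[0,0,0],"travel":[0,0,0],"fingers":0},{"rotation":[0,0,0],"travel":[0,0,0],"fingers":0}]'
python3 -c "
from h import *
s=telemetry.sense();print(s['time'],s['tcp_pos'],s['force'])
for n in ('side','scene'):
  p=snap(n);cv2.imwrite(f'pics/{n}51.png',p['color'])
p=snap('wrist');cv2.imwrite('pics/wrist51.png',p['color'])"
```

```text
time: 60.07
tcp_pos: [0.4584, 0.0261, 0.2385]
tcp_rot: [2.255, 2.184, 0.001]
force: [0.3, 0.2, -0.7]
finger_gap: 0.004
60.0667 [0.45836663 0.02607202 0.2385447 ] [ 0.33810246  0.18592037 -0.74139574]
```

View pics/side51.png

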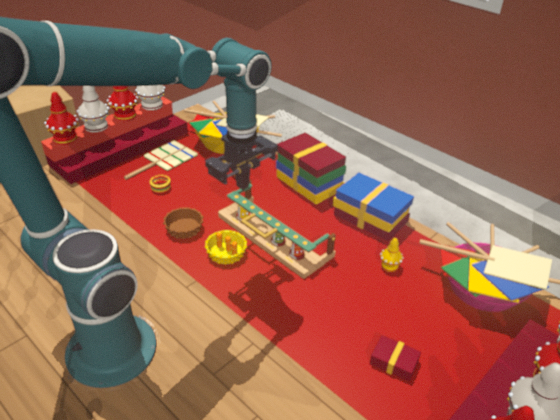

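View pics/wrist51.png

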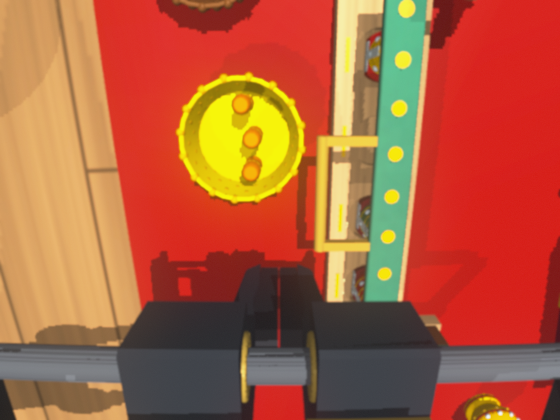

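Bar closed, three finials standing in the yellow basket, three pots under the rail, arm clear.

```bash
python3 -c "
from bench import job
print(job.sign_off())"
```

```text
the job is handed in; nothing more can be done
None
```

I handed the job in at about 60 s of the 210 s allowed, and the last checks were good. `sign_off` reports no verdict, so this rests on my own measurements.

**What I did**
- I swung the bar back to about 2.08 rad.
- Three finials were present; all three went into the yellow basket.
- The red (P1), green (P4) and yellow (P2) pots each went into a socket of their own, flats matched. The blue pot (P3) was not seen in any picture, so I took it as absent.
- I then closed the bar, let go and moved the arm clear.

**Last checks**
- **Pots:** With the bar still open, all three pot tops lay where a height of 70 mm puts them in the pictures, which is fully seated.
- **Bar:** A light push from above met the stop with the rod's top at 81 mm, which puts the bar at about 0 rad.
- **Finials and bystanders:** The final pictures show the finials standing in the basket. No urn, bangles, gift box or fan was touched or looked moved; I did not measure their positions again.

**What went wrong and was mended**
- The first pinch of the rod missed and pushed the bar down from about 0.45 to 0.2 rad. I measured it again and gripped it.
- The first finial grasp lifted before the fingers had closed, so I repeated it.
- The red pot caught on the socket rim, about 2 mm off in x. I lifted it slightly, shifted it, and it then dropped fully in.

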